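# Lay a bricked wooden blank in running bond

## Robot

A 6-joint arm with a two-finger parallel gripper is mounted at the origin on the work surface. World frame = base frame: x ahead of the robot, y to its left, z up, the work surface at z = 0. Lengths are in m, angles in degrees, forces in N, time in s.
With the tool pointing down it reaches from about 0.35 to 0.875 m from the base axis. Payload 4.2 kg.
Tool frame: the origin (TCP) lies between the finger pads; the fingertips stand 14 mm ahead of it and the grasp point (between the pads) lies 5 mm behind it; x points along the fingers, y is the direction in which the jaws open and shut, and the axes are right-handed (so a half turn about x gives the same grasp; the last joint's range is limited). The gripper opens to 87 mm and grips with 3 to 60 N. Pads are 19 mm wide; open, the fingers measure 117 mm over their backs; the gripper's body (75 mm by 190 mm) begins 51 mm behind the grasp point.
Start: joints at [-61.444, 22.042, 0.453, 0, -68.411, -14.817], TCP at [0.148, -0.607, 0.237] pointing down, gripper open.
Joint ranges: [-179.83, 179.83], [-69.29, 118.12], [-61.27, 80.66], [-181.25, 117.63], [-171.15, -9.14], [-177.46, 177.46]. Speed limits (degrees/s): [159.86, 159.86, 180, 180, 180, 180].

## Interface

Orientations are given as a 3x3 rotation matrix whose columns are the frame's x, y, z axes.
In Python, from station import r, imaging, job gives the robot as it stands. The module is installed in compiled form; this text tells all that it offers.
- The arm moves only by the tool apply_moves, never from a script. Its arguments are lists of equal length, an entry for each row: "xyz": the shift along the tool's x, y, z in m, a list of three; "twist": the turn about the tool's x in degrees; "claw": the opening, from 0 (shut) to 1 (fully open). A call has 1 to 12 rows; each row shifts and turns the pose as measured when the row begins, along the tool's axes as they then stand; what a row does not reach is not made up. A row lasts 1/10 s, in which the tool goes at most 50 mm and 8.59 degrees, less where a joint would pass 70% of its speed; a pose out of reach is approached as far as the arm can. A call is refused whole if a number of a shift passes 0.05 or a number of a turn 8.59, either way. A call with a gripper value outside its range is refused whole. The fingers move at their own pace and stop on an object; the grip force is fixed at half the most. Time passes only in rows, so rows that do not move let the fingers close. It gives the time, the measured TCP pose, the force and the opening at its end, in the units of the state.
- r.sense(): the state, without advancing time (a new reading comes with each control period).
- imaging.capture(name): name is "scene" or "top" or "wrist"; returns a dict with "pixels" (480x640x3 uint8, red, green, blue), "mtx" (3x3 intrinsics, pixels), "view" (4x4, takes a point from world to camera coordinates). Camera axes: x right, y down, z forward; pixel columns grow to the right and rows downward; lengths in m; the calibration is good to about 2 mm. A picture is of the moment at which its call begins. There is no depth.
- job.finish_job(): hands the job in, once; it reports no verdict.
Trained networks look in a picture, given as the dict that the camera call returned (one of the last four; its "shot" number tells which), for a name from the list of things; names that differ only in an ending like _2 or _b are one class to them, and where a whole thing is asked for, a point or a joint stands for the part that bears it (a point fixed in the world has none). Each returns a list of dicts, best first, with "p" (0 to 1); they miss things now and then, are a little off and sometimes report something else, mostly with a low value. They report only what shows in the picture. A call takes as long as a camera call. They do not tell look-alikes from the thing itself.
- imaging.regions_of(query, picture): "mask" (480x640 bool, what is visible of it) and "centre" ([column, row] in pixels, amid what is visible of it).
The state is a dict: "time_s": time; "joints": joint angles; "joint_velocities": joint speeds; "effort": joint torques, N m; "tcp_pos": TCP position; "ee_rot": TCP orientation; "wrist_force": force on the tool from outside, world axes, zero at the start; "moment": the same for the moment, N m; "gripper_width": opening from 0.0 (shut) to 1.0 (fully open).
Only numpy, scipy, OpenCV 4.12 (cv2) and the standard library are available. Lean on these libraries where they do the work, as an engineer would, in place of code of your own. Each camera call takes 0.05 s, during which the arm holds its last target.

## Task

Use the scraper block, never the bare fingers, to sweep every wood chip off the glue-up board, and then put the block back down on the bench, clear of the board. Then dry-lay all the loose wooden bricks flat along the middle of the board in staggered courses, working away from the end stop with gaps of about 2 mm: the bottom course is two whole bricks and then a half brick, the second course starts with the other half brick above the stop end so that its whole bricks sit half a length off those below (fill it, as far as the bricks go, to two whole ones), and a fifth whole brick, if there is one, starts the third course at the stop end; leave the glue bottle, clamp and hand tool where they are.

Things in the scene. Friction and masses are not known exactly. Their poses are not given: they have to be found in the camera images.
- board: fixed plywood glue-up board lying on the bench, 206 long (its x) x 84 wide (its y) x 8 mm thick, origin at the centre of its underside. At its -x end stands the end stop, a dark wooden cleat 12 thick, 50 wide, rising 20 mm above the board's top. Two thin black pencil lines, 32 mm apart, mark the strip along the middle where bricks are laid
- start (a point): point on the board's top surface, on its long centreline, at the inner face of the end stop: where the courses start. Its x runs along the board away from the stop (194 mm of clear board ahead), y across it, z up
- brick1: loose whole brick of pale wood, 64 (its x) x 28 x 28 mm, 45 g, origin at its centre; may be absent (3 to 5 of the five are there)
- brick2: loose whole brick of pale wood, 64 (its x) x 28 x 28 mm, 45 g, origin at its centre; may be absent (3 to 5 of the five are there)
- brick3: loose whole brick of pale wood, 64 (its x) x 28 x 28 mm, 45 g, origin at its centre; may be absent (3 to 5 of the five are there)
- brick4: loose whole brick of pale wood, 64 (its x) x 28 x 28 mm, 45 g, origin at its centre; may be absent (3 to 5 of the five are there)
- brick5: loose whole brick of pale wood, 64 (its x) x 28 x 28 mm, 45 g, origin at its centre; may be absent (3 to 5 of the five are there)
- half1: loose half brick of the same pale wood, 31 (its x) x 28 x 28 mm, 22 g, origin at its centre
- half2: loose half brick of the same pale wood, 31 (its x) x 28 x 28 mm, 22 g, origin at its centre
- scraper: scraper block standing on the bench: dark wooden block with a steel sole, 96 long (its x) x 26 thick (its y) x 55 mm tall (its z), about 150 g, origin at the centre of its underside; put down anywhere on the bench off the board when done; longer than the board is wide, gripped from above across its 26 mm
- chip1: loose wood chip 16 x 12 x 6 mm (its x, y, z), 10 g, lying on the board, origin at the centre of its underside; may be absent (2 to 4 of the four are there)
- chip2: loose wood chip 16 x 12 x 6 mm (its x, y, z), 10 g, lying on the board, origin at the centre of its underside; may be absent (2 to 4 of the four are there)
- chip3: loose wood chip 16 x 12 x 6 mm (its x, y, z), 10 g, lying on the board, origin at the centre of its underside; may be absent (2 to 4 of the four are there)
- chip4: loose wood chip 16 x 12 x 6 mm (its x, y, z), 10 g, lying on the board, origin at the centre of its underside; may be absent (2 to 4 of the four are there)
- glue: bystander: amber glue bottle, 42 mm across, 85 mm tall, standing on the bench, origin at the centre of its underside; leave alone
- clamp: bystander: blue clamp lying on the bench, about 120 x 120 mm, 16 mm high; leave alone
- chisel: bystander: hand tool with a wooden handle, 200 mm long, lying on the bench; leave alone
Not all that is in view belongs to the job. What is shaped like the brick3 but blue or red is not meant. What is shaped like the brick5 but purple is not meant.

How it is judged:
By the outcome, as a careful person would: the job done as asked, in the order asked, and still so for the second after the job is handed in, with the robot touching nothing.
Of brick1, brick2, brick3, brick4, brick5 only 3 to 5 are there at a start; the rules pass over those that are not, and their reading is None.
Of chip1, chip2, chip3, chip4 only 2 to 4 are there at a start; the rules pass over those that are not, and their reading is None.
At some moment in a run one of scraper, brick1, brick2, brick3, brick4, brick5, half1, half2 may be knocked a few centimetres aside while the robot is not near it.
Once in a run the grip may slacken for a moment while it holds something.
It also fails if it takes over 210 s, if anything falls off the work surface, if the arm or the gripper's body presses on something with over 40 N, if the wrist force passes 120 N, or if a joint passes its speed limit or range.

## Working session

There is one attempt and no reset: what is moved stays moved. The work goes in short steps, Python scripts to look and compute and a tool call to move; the robot and the scene stay as the last step left them, time stands still between calls to the robot, and variables do not carry over. Pictures are saved under pics/ and viewed, and the job is handed in when it is done.

Besides the shell and the picture viewer there is one more tool, called after ">>>" as a command line: name --pt "numbers of a row" for each row, then --argument value for the rest. apply_moves: Moves the arm, as the interface text tells. Its arguments: {"type":"object","properties":{"xyz":{"type":"array","items":{"type":"array","items":{"type":"number"}}},"twist":{"type":"array","items":{"type":"number"}},"claw":{"type":"array","items":{"type":"number"}}},"required":["xyz","twist","claw"]}

```bash
mkdir -p pics; cat > h.py <<'E'
import numpy as np, cv2
from station import r, imaging, job
def save(p,n): cv2.imwrite('pics/%s.png'%n, cv2.cvtColor(p['pixels'],cv2.COLOR_RGB2BGR))
def unproj(p,uv,z):
    K=np.array(p['mtx']);V=np.array(p['view']);R=V[:3,:3];t=V[:3,3]
    uv=np.atleast_2d(np.array(uv,float)); d=np.c_[uv,np.ones(len(uv))]@np.linalg.inv(K).T@R
    c=-R.T@t; s=(z-c[2])/d[:,2]; return c+d*s[:,None]
def proj(p,X):
    K=np.array(p['mtx']);V=np.array(p['view']);X=np.atleast_2d(X)
    c=X@V[:3,:3].T+V[:3,3]; q=c@K.T; return q[:,:2]/q[:,2:]
E
python3 - <<'E'
from h import *
s=r.sense(); print({k:np.round(v,3).tolist() for k,v in s.items()})
for n in ["scene","top","wrist"]:
    p=imaging.capture(n); save(p,n+'0')
    V=np.array(p['view']); print(n,np.round(-V[:3,:3].T@V[:3,3],3),np.round(V[:3,:3],2).tolist(),np.array(p['mtx']).round(1).tolist())
E
```

```text
{'time_s': 0.0, 'joints': [-61.442, 22.09, 0.379, -0.028, -68.411, -14.818], 'joint_velocities': [0.044, -0.012, -0.014, -0.011, 0.037, 0.014], 'effort': [0.001, -39.067, 18.74, 4.22, 0.011, -0.0], 'tcp_pos': [0.148, -0.607, 0.235], 'ee_rot': [[-0.001, -0.237, 0.971], [0.002, 0.971, 0.237], [-1.0, 0.002, -0.0]], 'wrist_force': [0.475, -0.718, 0.324], 'moment': [-0.016, 0.041, -0.004], 'gripper_width': 0.998}
scene [0.796 0.533 0.741] [[-0.87, 0.5, 0.01], [0.38, 0.69, -0.62], [-0.31, -0.53, -0.79]] [[472.3, 0.0, 314.3], [0.0, 472.3, 232.8], [0.0, 0.0, 1.0]]
top [0.357 0.046 1.09 ] [[-0.01, -1.0, 0.0], [-0.99, 0.01, -0.14], [0.14, -0.0, -0.99]] [[516.3, 0.0, 327.3], [0.0, 516.3, 240.6], [0.0, 0.0, 1.0]]
wrist [ 0.084 -0.623  0.384] [[-0.24, 0.97, 0.0], [0.94, 0.23, 0.25], [0.24, 0.06, -0.97]] [[363.8, 0.0, 317.5], [0.0, 363.8, 233.9], [0.0, 0.0, 1.0]]
```

View pics/top0.png

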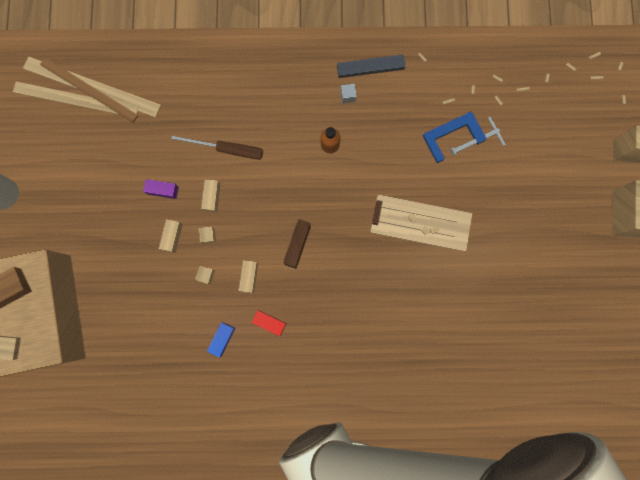

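View pics/scene0.png

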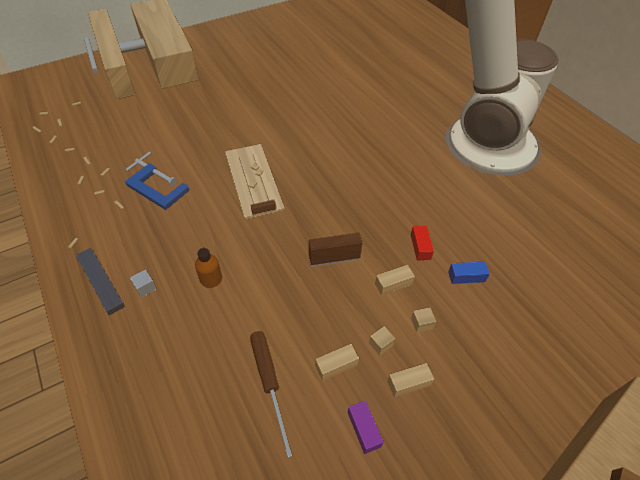

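View pics/wrist0.png

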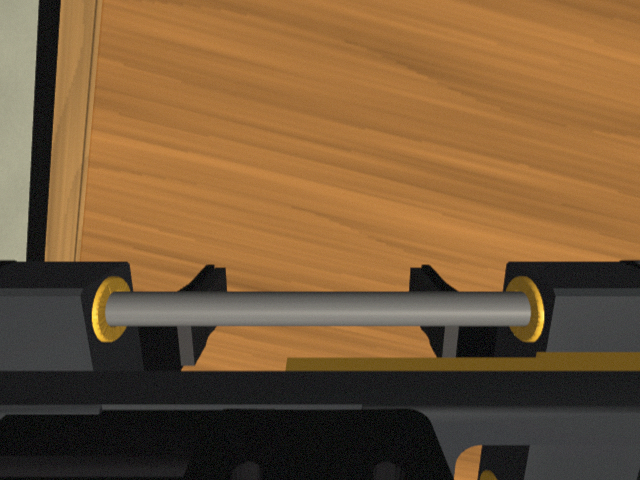

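The top view shows three whole bricks at (209,195), (169,236) and (248,276), and half bricks at (206,235) and (204,275). The scraper is at (297,244). The board is near (421,222), with its stop at the left end (377,212) and chips around (411–433, 216–231).

```bash
cat >> h.py <<'E'
def rects(p,q,z,pm=0.3):
    out=[]
    for d in imaging.regions_of(q,p):
        if d['p']<pm: continue
        ys,xs=np.nonzero(d['mask']); 
        if len(xs)<4: continue
        W=unproj(p,np.c_[xs,ys],z)[:,:2]
        (c,sz,a)=cv2.minAreaRect((W*1000).astype(np.float32))
        if sz[0]<sz[1]: sz=sz[::-1]; a+=90
        a=(a+90)%180-90
        col=p['pixels'][d['mask']].mean(0).round()
        out.append((round(d['p'],2),np.round(d['centre'],1).tolist(),np.round(c,1).tolist(),np.round(sz,1).tolist(),round(a,1),col.tolist()))
    return out
E
python3 - <<'E'
from h import *
p=imaging.capture("top"); s=imaging.capture("scene")
for q,z in [("brick1",.024),("half1",.024),("scraper",.05),("chip1",.012),("board",.008),("glue",.04),("chisel",.01),("clamp",.01)]:
    print(q); 
    for im in (p,s):
        for o in rects(im,q,z): print('  ',o)
        print('  -')
P=p['pixels'][180:265,270:490]; P=cv2.resize(P,None,fx=3.6,fy=3.6,interpolation=cv2.INTER_CUBIC); cv2.imwrite('pics/bt.png',P[:,:,::-1])
P=s['pixels'][130:270,210:380]; P=cv2.resize(P,None,fx=4,fy=4,interpolation=cv2.INTER_CUBIC); cv2.imwrite('pics/bs.png',P[:,:,::-1])
E
```

```text
brick1
   (0.97, [211.3, 195.1], [605.5, 286.7], [70.2, 35.3], -4.9, [171.0, 146.0, 107.0])
   (0.85, [268.6, 322.5], [338.6, 163.2], [67.7, 30.8], 64.4, [201.0, 66.0, 55.0])
   (0.82, [247.0, 276.7], [434.2, 205.7], [66.1, 35.2], -7.4, [178.0, 152.0, 111.0])
   (0.75, [169.5, 235.3], [519.2, 369.0], [66.4, 36.3], -12.0, [170.0, 146.0, 107.0])
   (0.62, [219.6, 340.3], [306.0, 260.4], [65.5, 32.0], -26.3, [73.0, 105.0, 179.0])
   (0.57, [160.6, 188.8], [619.2, 392.9], [72.2, 34.2], 80.9, [123.0, 67.0, 137.0])
  -
   (0.84, [395.7, 278.7], [436.7, 209.2], [72.5, 40.6], -10.8, [159.0, 133.0, 94.0])
   (0.83, [421.1, 239.0], [343.0, 166.1], [83.3, 37.4], 62.3, [160.0, 40.0, 26.0])
   (0.79, [410.2, 377.3], [523.6, 371.2], [72.9, 36.7], -11.4, [160.0, 134.0, 96.0])
   (0.73, [466.9, 271.7], [310.9, 263.0], [74.7, 45.1], -26.1, [54.0, 76.0, 137.0])
   (0.63, [363.3, 426.0], [624.0, 394.4], [68.6, 31.6], 79.8, [119.0, 58.0, 129.0])
   (0.58, [337.3, 361.3], [607.2, 289.7], [71.1, 38.3], -4.7, [161.0, 135.0, 96.0])
  -
half1
   (0.69, [202.7, 271.7], [438.2, 294.8], [32.3, 28.2], 77.3, [170
[... 1269 characters left out ...]
82.9], [545.1, -159.7], [215.5, 85.1], 78.0, [166.0, 142.0, 109.0])
  -
glue
   (0.72, [331.9, 141.0], [718.2, 33.2], [57.0, 40.1], -0.5, [91.0, 59.0, 32.0])
  -
   (0.78, [205.8, 270.1], [721.4, 31.1], [90.7, 42.3], 79.3, [101.0, 60.0, 25.0])
  -
chisel
   (0.98, [234.6, 150.4], [716.6, 278.3], [198.2, 28.5], 80.4, [95.0, 74.0, 59.0])
  -
   (0.77, [266.4, 366.8], [716.0, 271.9], [203.3, 26.0], 78.7, [98.0, 74.0, 55.0])
  -
clamp
   (0.85, [455.5, 129.4], [738.8, -253.0], [166.6, 88.7], -75.3, [71.0, 98.0, 137.0])
   (0.45, [422.3, 229.5], [528.2, -165.8], [16.5, 12.2], 43.4, [184.0, 160.0, 118.0])
  -
   (0.98, [150.5, 187.1], [737.9, -255.1], [172.1, 92.2], -74.5, [72.0, 87.0, 118.0])
  -
```

View pics/bt.png

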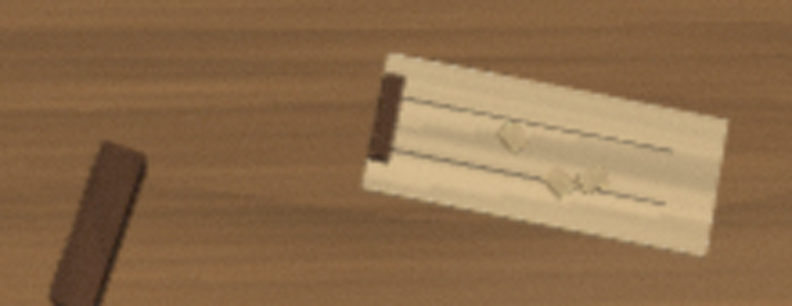

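View pics/bs.png

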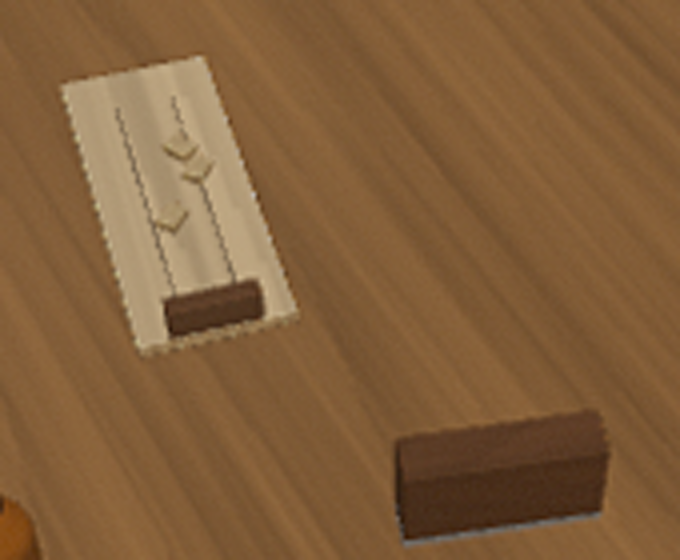

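```bash
cat >> h.py <<'E'
def yawof(R): return np.degrees(np.arctan2(R[1,1],R[0,1]))
def st():
    s=r.sense(); return np.array(s['tcp_pos']),np.array(s['ee_rot']),s
def plan(tgt,yaw=None,n=None,vmax=.045,dmax=8.5):
    p,R,s=st(); p=p.copy(); y0=yawof(R)
    dy=0 if yaw is None else (yaw-y0+180)%360-180
    tgt=np.array(tgt,float); d=tgt-p
    need=max(int(np.ceil(np.abs(d).max()/vmax)),int(np.ceil(np.linalg.norm(d)/.048)),int(np.ceil(abs(dy)/dmax)),1); n=n or need
    rows=[]
    y=np.radians(y0)
    for i in range(n):
        q=d/n
        Y=np.array([np.cos(y),np.sin(y)]);Z=np.array([np.sin(y),-np.cos(y)])
        rows.append([round(-q[2],4),round(float(Y@q[:2]),4),round(float(Z@q[:2]),4)])
        y+=np.radians(dy/n)
    print('at',p.round(4),'yaw',round(y0,2),'n',n,'twist/row',round(-dy/n,2),'j6',round(s['joints'][5],1),'t',s['time_s'],'w',s['gripper_width'])
    print(rows)
E
python3 - <<'E'
from h import *
plan([.50+.066,.105-.023,.25],71)
E
```

```text
at [ 0.1484 -0.6071  0.2366] yaw 103.74 n 17 twist/row 1.93 j6 -14.8 t 1.05 w 0.9959471537472745
[[np.float64(-0.0008), 0.0335, 0.0335], [np.float64(-0.0008), 0.0346, 0.0323], [np.float64(-0.0008), 0.0357, 0.0312], [np.float64(-0.0008), 0.0367, 0.0299], [np.float64(-0.0008), 0.0377, 0.0287], [np.float64(-0.0008), 0.0387, 0.0274], [np.float64(-0.0008), 0.0396, 0.0261], [np.float64(-0.0008), 0.0404, 0.0247], [np.float64(-0.0008), 0.0412, 0.0234], [np.float64(-0.0008), 0.042, 0.022], [np.float64(-0.0008), 0.0427, 0.0205], [np.float64(-0.0008), 0.0434, 0.0191], [np.float64(-0.0008), 0.044, 0.0176], [np.float64(-0.0008), 0.0446, 0.0161], [np.float64(-0.0008), 0.0451, 0.0146], [np.float64(-0.0008), 0.0455, 0.0131], [np.float64(-0.0008), 0.046, 0.0116]]
```

>>> apply_moves --pt "0 0.0335 0.0335" --pt "0 0.0346 0.0323" --pt "0 0.0357 0.0312" --pt "0 0.0367 0.03" --pt "0 0.0377 0.0287" --pt "0 0.0387 0.0274" --pt "0 0.0396 0.0261" --pt "0 0.0404 0.0247" --pt "0 0.0412 0.0234" --pt "0 0.042 0.022" --pt "0 0.0427 0.0205" --pt "0 0.0434 0.019" --twist '[1.93, 1.93, 1.93, 1.93, 1.93, 1.93, 1.93, 1.93, 1.93, 1.93, 1.93, 1.93]' --claw '[1, 1, 1, 1, 1, 1, 1, 1, 1, 1, 1, 1]'

```text
time_s: 2.25
tcp_pos: [0.4565, -0.1112, 0.2375]
ee_rot: [[0.008, 0.19, 0.982], [-0.003, 0.982, -0.19], [-1.0, -0.002, 0.008]]
wrist_force: [1.5, -0.5, 0.7]
gripper_width: 0.999
```

```bash
sed -i 's/round(-q\[2\],4)/round(float(-q[2]),4)/' h.py; python3 - <<'E'
from h import *
plan([.50+.066,.105-.023,.25],71)
E
```

```text
at [ 0.4565 -0.1112  0.2375] yaw 79.06 n 5 twist/row 1.61 j6 -107.4 t 2.25 w 0.9990443154989695
[[-0.0025, 0.0421, 0.0142], [-0.0025, 0.0425, 0.013], [-0.0025, 0.0428, 0.0118], [-0.0025, 0.0431, 0.0106], [-0.0025, 0.0434, 0.0093]]
```

>>> apply_moves --pt "-0.0025 0.042 0.014" --pt "-0.0025 0.0425 0.013" --pt "-0.0025 0.043 0.012" --pt "-0.0025 0.043 0.0106" --pt "-0.0025 0.0434 0.0093" --pt "0 0 0" --twist '[1.61, 1.61, 1.61, 1.61, 1.61, 0]' --claw '[1, 1, 1, 1, 1, 1]'

```text
time_s: 2.85
tcp_pos: [0.572, 0.096, 0.2519]
ee_rot: [[0.012, 0.324, 0.946], [-0.003, 0.946, -0.324], [-1.0, 0.002, 0.013]]
wrist_force: [-1.4, -0.4, -0.2]
gripper_width: 1.002
```

```bash
python3 - <<'E'
from h import *
p,R,s=st(); print(p.round(4),yawof(R))
w=imaging.capture('wrist'); save(w,'w1')
for o in rects(w,'scraper',.055): print(o)
print('tcp px',proj(w,p))
E
```

```text
[0.572  0.096  0.2519] 71.06562153949935
(0.86, [300.8, 127.5], [499.5, 103.9], [94.1, 26.5], -19.0, [110.0, 70.0, 40.0])
tcp px [[317.43331429 296.90270671]]
```

View pics/w1.png

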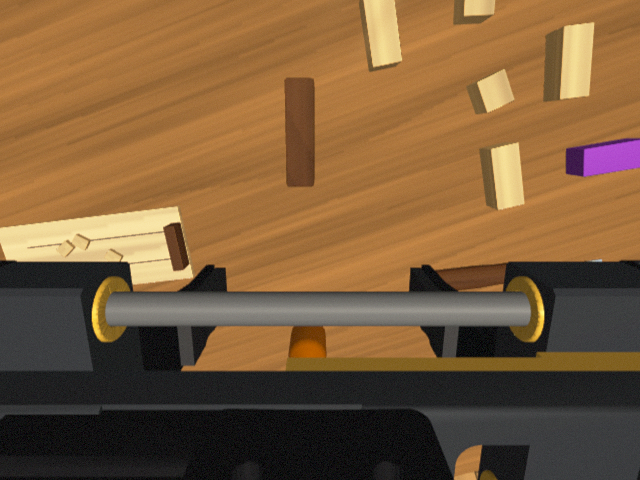

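The wrist view shows the scraper at (300,130), lengthwise up the image. It measures 94 x 26.5 mm, which agrees with the known size.

```bash
python3 - <<'E'
from h import *
plan([.4995,.1039,.13],71,n=4)
E
```

```text
at [0.5697 0.0928 0.2517] yaw 70.95 n 4 twist/row -0.01 j6 -134.8 t 2.95 w 0.9973833276527678
[[0.0304, -0.0031, -0.0175], [0.0304, -0.0031, -0.0175], [0.0304, -0.0031, -0.0175], [0.0304, -0.0031, -0.0175]]
```

>>> apply_moves --pt "0.03 -0.003 -0.0175" --pt "0.03 -0.003 -0.0175" --pt "0.03 -0.003 -0.0175" --pt "0.03 -0.003 -0.0175" --pt "0 0 0" --pt "0 0 0" --twist '[0, 0, 0, 0, 0, 0]' --claw '[0.75, 0.75, 0.75, 0.75, 0.75, 0.75]'

```text
time_s: 3.55
tcp_pos: [0.4975, 0.0972, 0.1305]
ee_rot: [[0.015, 0.332, 0.943], [-0.003, 0.943, -0.332], [-1.0, 0.002, 0.015]]
wrist_force: [1.0, 1.2, 1.0]
gripper_width: 0.75
```

```bash
python3 - <<'E'
from h import *
plan([.4995,.1039,.038],71,n=4)
print(st()[1].round(3)[:,0])
E
```

```text
at [0.4975 0.0972 0.1305] yaw 70.59 n 4 twist/row -0.1 j6 -139.7 t 3.55 w 0.7501678414573322
[[0.0231, 0.0018, -0.0001], [0.0231, 0.0018, -0.0001], [0.0231, 0.0018, -0.0001], [0.0231, 0.0018, -0.0001]]
[ 0.015 -0.003 -1.   ]
```

>>> apply_moves --pt "0.023 0.0018 0" --pt "0.023 0.0018 0" --pt "0.023 0.0018 0" --pt "0.023 0.0018 0" --twist '[-0.1, -0.1, -0.1, -0.1]' --claw '[0.75, 0.75, 0.75, 0.75]'

```text
time_s: 3.95
tcp_pos: [0.5131, 0.1056, 0.0475]
ee_rot: [[0.039, 0.326, 0.944], [0.007, 0.945, -0.327], [-0.999, 0.019, 0.035]]
wrist_force: [0.7, 0.7, 0.2]
gripper_width: 0.749
```

```bash
python3 - <<'E'
from h import *
plan([.4995,.1039,.038],71,n=1)
print(st()[1].round(3)[:,0])
s=imaging.capture('scene')
plan([.4995,.1039,.038],71,n=1)
print(st()[1].round(3)[:,0],st()[2]['joint_velocities'])
P=s['pixels'][130:330,230:480]; P=cv2.resize(P,None,fx=3,fy=3,interpolation=cv2.INTER_CUBIC); cv2.imwrite('pics/s2.png',P[:,:,::-1])
E
```

```text
at [0.5131 0.1056 0.0475] yaw 70.95 n 1 twist/row -0.05 j6 -140.0 t 3.95 w 0.7487392640395119
[[0.0095, -0.006, -0.0123]]
[ 0.039  0.007 -0.999]
at [0.5114 0.1049 0.0441] yaw 70.9 n 1 twist/row -0.1 j6 -140.0 t 4.0 w 0.7499219385924051
[[0.0061, -0.0049, -0.0109]]
[ 0.034  0.005 -0.999] [ 0.15129559 -1.75233471 -0.1398279  -0.6859974  -6.80582012  0.11091465]
```

View pics/s2.png

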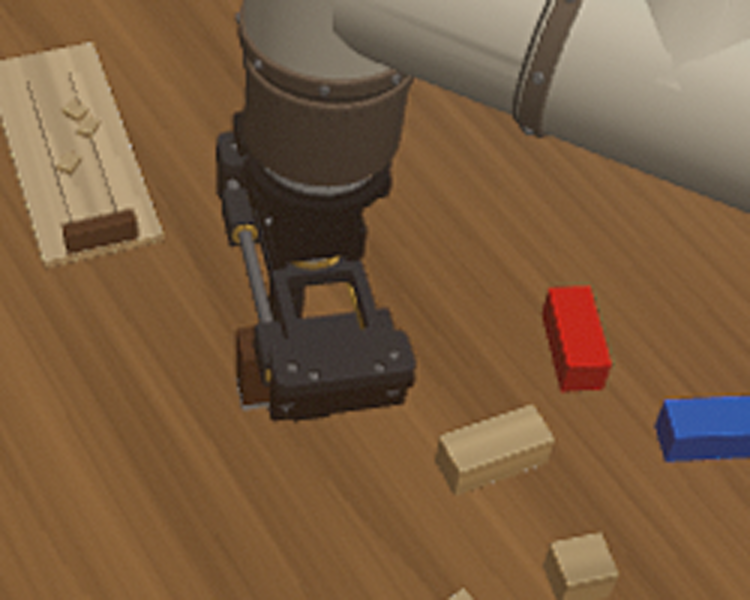

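```bash
python3 - <<'E'
from h import *
for i in range(6):
    imaging.capture('scene'); p,R,s=st(); print(p.round(4),R[:,0].round(4),np.round(s['joint_velocities'],1),s['joints'][4])
E
```

```text
[0.511  0.1047 0.0453] [ 0.0327  0.0039 -0.9995] [ 0.1 -2.7  1.2  0.7 -2.3 -0.1] -34.651171085447515
[0.5115 0.105  0.0466] [ 0.0346  0.0047 -0.9994] [ 0.1 -1.9  0.8  0.3 -0.2 -0. ] -34.70162373585842
[0.5119 0.1053 0.0474] [ 0.0362  0.0055 -0.9993] [ 0.1 -1.2  0.2 -0.   0.3 -0. ] -34.694052036343294
[0.512  0.1055 0.0477] [ 0.0371  0.0061 -0.9993] [ 0.2 -0.7 -0.1 -0.2  0.4 -0.1] -34.67654109729574
[0.5119 0.1056 0.0479] [ 0.0375  0.0064 -0.9993] [ 0.3 -0.1 -0.5 -0.1  0.3 -0. ] -34.657078206720094
[0.5116 0.1056 0.0478] [ 0.0373  0.0064 -0.9993] [ 0.2  0.1 -0.5 -0.1  0.3 -0.1] -34.642062980960674
```

>>> apply_moves --pt "-0.02 0 0" --pt "-0.02 0 0" --pt "-0.02 0 0" --twist '[0, 0, 0]' --claw '[0.75, 0.75, 0.75]'

```text
time_s: 4.6
tcp_pos: [0.5088, 0.1046, 0.1104]
ee_rot: [[0.036, 0.327, 0.944], [0.006, 0.945, -0.327], [-0.999, 0.017, 0.032]]
wrist_force: [0.3, -0.5, -0.0]
gripper_width: 0.749
```

```bash
python3 - <<'E'
from h import *
for i in range(4):
    p,R,s=st(); print(p.round(4),R[:,0].round(4),R[:,1].round(4),np.round(s['joint_velocities'],1),np.round(s['joints'],2))
    imaging.capture('scene'); 
E
```

```text
[0.5088 0.1046 0.1104] [ 0.0361  0.0058 -0.9993] [0.3265 0.945  0.0173] [  0.3 -18.3  12.8  -0.3 -29.8   0.5] [  29.97   18.58  -25.9     1.08  -43.57 -139.82]
[0.5111 0.1055 0.1143] [ 0.0432  0.0085 -0.999 ] [0.3252 0.9454 0.0221] [-0.1  1.2 -0.1  0.5  5.8 -0.1] [  29.97   18.31  -25.66    1.18  -43.65 -139.82]
[0.511  0.1056 0.1129] [ 0.043   0.0089 -0.999 ] [0.3257 0.9452 0.0224] [-0.   2.3 -2.5 -1.3  2.1 -0. ] [  29.97   18.41  -25.75    1.15  -43.46 -139.82]
[0.5099 0.1052 0.1111] [ 0.0399  0.0079 -0.9992] [0.3263 0.945  0.0205] [-0.   2.1 -2.2 -0.9  0.4 -0.1] [  29.98   18.52  -25.87    1.09  -43.41 -139.82]
```

>>> apply_moves --pt "0 0 0" --pt "0 0 0" --pt "0 0 0" --pt "0 0 0" --pt "0 0 0" --pt "0 0 0" --twist '[0, 0, 0, 0, 0, 0]' --claw '[0.75, 0.75, 0.75, 0.75, 0.75, 0.75]'

```text
time_s: 5.4
tcp_pos: [0.5072, 0.1039, 0.107]
ee_rot: [[0.032, 0.327, 0.944], [0.004, 0.945, -0.328], [-0.999, 0.014, 0.028]]
wrist_force: [-0.2, 0.3, -0.1]
gripper_width: 0.753
```

```bash
python3 - <<'E'
from h import *
for i in range(3):
    p,R,s=st(); print(p.round(4),R[:,0].round(4),R[:,1].round(4),np.round(s['joints'],2))
    imaging.capture('scene'); 
E
```

```text
[0.5072 0.1039 0.107 ] [ 0.0315  0.004  -0.9995] [0.3273 0.9448 0.0141] [  29.97   18.81  -26.14    1.02  -43.37 -139.82]
[0.5072 0.1039 0.1071] [ 0.0316  0.004  -0.9995] [0.3273 0.9448 0.0141] [  29.97   18.81  -26.14    1.02  -43.37 -139.82]
[0.5073 0.1039 0.1071] [ 0.0318  0.0041 -0.9995] [0.3273 0.9448 0.0143] [  29.97   18.8   -26.13    1.03  -43.37 -139.82]
```

>>> apply_moves --pt "0.005 0 -0.001" --pt "0.005 0 -0.001" --pt "0.005 0 -0.001" --pt "0.005 0 -0.001" --pt "0.005 0 -0.001" --pt "0.005 0 -0.001" --pt "0 0 0" --pt "0 0 0" --pt "0 0 0" --pt "0 0 0" --pt "0 0 0" --pt "0 0 0" --twist '[0, 0, 0, 0, 0, 0, 0, 0, 0, 0, 0, 0]' --claw '[0.75, 0.75, 0.75, 0.75, 0.75, 0.75, 0.75, 0.75, 0.75, 0.75, 0.75, 0.75]'

```text
time_s: 6.75
tcp_pos: [0.5022, 0.1063, 0.0743]
ee_rot: [[0.032, 0.327, 0.944], [0.004, 0.945, -0.327], [-0.999, 0.014, 0.029]]
wrist_force: [0.7, 0.1, -0.2]
gripper_width: 0.749
```

```bash
cat >>h.py <<'E'
def show():
    p,R,s=st(); print(p.round(4),R[:,0].round(4),R[:,1].round(4),np.round(s['joints'],2),round(s['time_s'],2),'F',np.round(s['wrist_force'],1),'w',round(s['gripper_width'],4))
E
python3 - <<'E'
from h import *
for i in range(2):
    show()
    imaging.capture('scene'); 
E
```

```text
[0.5022 0.1063 0.0743] [ 0.032   0.0042 -0.9995] [0.3272 0.9449 0.0144] [  30.51   21.17  -28.77    1.17  -38.36 -140.53] 6.75 F [ 0.7  0.1 -0.2] w 0.749
[0.5023 0.1063 0.0743] [ 0.032   0.0042 -0.9995] [0.3271 0.9449 0.0144] [  30.51   21.17  -28.77    1.17  -38.36 -140.53] 6.8 F [ 0.4  0.2 -0.2] w 0.7531
```

>>> apply_moves --pt "-0.045 0 0" --pt "-0.045 0 0" --pt "-0.045 0 0" --pt "0 0 0" --pt "0 0 0" --pt "0 0 0" --pt "0 0 0" --twist '[0, 0, 0, 0, 0, 0, 0]' --claw '[0.75, 0.75, 0.75, 0.75, 0.75, 0.75, 0.75]'

```text
time_s: 7.55
tcp_pos: [0.4968, 0.105, 0.2122]
ee_rot: [[0.028, 0.328, 0.944], [0.002, 0.945, -0.328], [-1.0, 0.011, 0.025]]
wrist_force: [-0.2, 0.2, 0.3]
gripper_width: 0.751
```

```bash
python3 - <<'E'
from h import *
for i in range(2):
    show()
    imaging.capture('scene'); 
E
```

```text
[0.4968 0.105  0.2122] [ 0.0275  0.0016 -0.9996] [0.3277 0.9447 0.0106] [  30.71   11.03  -19.23    0.85  -58.33 -140.29] 7.55 F [-0.2  0.2  0.3] w 0.7511
[0.4968 0.1049 0.212 ] [ 0.0271  0.0014 -0.9996] [0.3277 0.9447 0.0102] [  30.71   11.05  -19.24    0.85  -58.34 -140.29] 7.6 F [ 0.9  0.1 -0. ] w 0.7546
```

```bash
cat >>h.py <<'E'
def plan(tgt,yaw=None,n=None,vmax=.045,dmax=8.5):
    p,R,s=st(); y0=yawof(R)
    dy=0 if yaw is None else (yaw-y0+180)%360-180
    d=np.array(tgt,float)-p
    need=max(int(np.ceil(np.linalg.norm(d)/vmax)),int(np.ceil(abs(dy)/dmax)),1); n=n or need
    rows=[]
    for i in range(n):
        rows.append((R.T@d/n).round(4).tolist())
        a=np.radians(-dy/n); R=R@np.array([[1,0,0],[0,np.cos(a),-np.sin(a)],[0,np.sin(a),np.cos(a)]])
    print('at',p.round(4),'x-ax',R[:,0].round(3),'yaw',round(y0,2),'n',n,'twist/row',round(-dy/n,2),'j6',round(s['joints'][5],1),'t',round(s['time_s'],2),'w',round(s['gripper_width'],3))
    print(rows if dy else rows[0])
E
python3 - <<'E'
from h import *
plan([.4995,.1039,.09],71,n=12)
E
```

```text
at [0.4969 0.105  0.212 ] x-ax [ 0.027  0.001 -1.   ] yaw 70.87 n 12 twist/row -0.01 j6 -140.3 t 7.65 w 0.747
[[0.0102, -0.0001, -0.0], [0.0102, -0.0001, -0.0], [0.0102, -0.0001, -0.0], [0.0102, -0.0001, -0.0], [0.0102, -0.0001, -0.0], [0.0102, -0.0001, -0.0], [0.0102, -0.0001, -0.0], [0.0102, -0.0001, -0.0], [0.0102, -0.0001, -0.0], [0.0102, -0.0001, -0.0], [0.0102, -0.0001, -0.0], [0.0102, -0.0001, -0.0]]
```

>>> apply_moves --pt "0.0102 0 0" --pt "0.0102 0 0" --pt "0.0102 0 0" --pt "0.0102 0 0" --pt "0.0102 0 0" --pt "0.0102 0 0" --pt "0.0102 0 0" --pt "0.0102 0 0" --pt "0.0102 0 0" --pt "0.0102 0 0" --pt "0.0102 0 0" --pt "0.0102 0 0" --twist '[0, 0, 0, 0, 0, 0, 0, 0, 0, 0, 0, 0]' --claw '[0.75, 0.75, 0.75, 0.75, 0.75, 0.75, 0.75, 0.75, 0.75, 0.75, 0.75, 0.75]'

```text
time_s: 8.85
tcp_pos: [0.4991, 0.1044, 0.0765]
ee_rot: [[0.023, 0.328, 0.944], [-0.001, 0.945, -0.328], [-1.0, 0.006, 0.022]]
wrist_force: [0.2, 0.1, -0.7]
gripper_width: 0.753
```

```bash
python3 - <<'E'
from h import *
plan([.4995,.1039,.037],None,n=9)
E
```

```text
at [0.4991 0.1044 0.0765] x-ax [ 0.023 -0.001 -1.   ] yaw 70.87 n 9 twist/row 0.0 j6 -140.5 t 8.85 w 0.753
[0.0044, -0.0001, -0.0]
```

>>> apply_moves --pt "0.0044 0 0" --pt "0.0044 0 0" --pt "0.0044 0 0" --pt "0.0044 0 0" --pt "0.0044 0 0" --pt "0.0044 0 0" --pt "0.0044 0 0" --pt "0.003 0 0" --pt "0 0 0" --pt "0 0 0" --twist '[0, 0, 0, 0, 0, 0, 0, 0, 0, 0]' --claw '[0.75, 0.75, 0.75, 0.75, 0.75, 0.75, 0.75, 0.75, 0.75, 0.75]'

```text
time_s: 9.85
tcp_pos: [0.5001, 0.1044, 0.0389]
ee_rot: [[0.022, 0.328, 0.945], [-0.001, 0.945, -0.328], [-1.0, 0.006, 0.022]]
wrist_force: [-0.0, 0.3, -0.4]
gripper_width: 0.75
```

```bash
python3 - <<'E'
from h import *
show(); plan([.4995,.1039,.037],None,n=1)
E
```

```text
[0.5001 0.1044 0.0389] [ 0.0223 -0.0015 -0.9997] [0.3276 0.9448 0.0059] [  30.45   24.45  -30.56    1.29  -33.93 -140.64] 9.85 F [-0.   0.3 -0.4] w 0.7496
at [0.5001 0.1044 0.0389] x-ax [ 0.022 -0.001 -1.   ] yaw 70.88 n 1 twist/row 0.0 j6 -140.6 t 9.85 w 0.75
[0.0019, -0.0007, -0.0005]
```

Good position. Now I close the fingers.

>>> apply_moves --pt "0 0 0" --pt "0 0 0" --pt "0 0 0" --pt "0 0 0" --pt "0 0 0" --pt "0 0 0" --twist '[0, 0, 0, 0, 0, 0]' --claw '[0, 0, 0, 0, 0, 0]'

```text
time_s: 10.45
tcp_pos: [0.5004, 0.1044, 0.0397]
ee_rot: [[0.023, 0.327, 0.945], [-0.001, 0.945, -0.327], [-1.0, 0.007, 0.022]]
wrist_force: [0.3, 0.5, -0.5]
gripper_width: 0.298
```

```bash
python3 - <<'E'
from h import *
show()
E
```

```text
[0.5004 0.1044 0.0397] [ 0.0233 -0.0012 -0.9997] [0.3274 0.9449 0.0065] [  30.45   24.38  -30.54    1.31  -33.97 -140.64] 10.45 F [ 0.3  0.5 -0.5] w 0.2982
```

>>> apply_moves --pt "-0.01 0 0" --pt "-0.01 0 0" --pt "-0.01 0 0" --pt "-0.01 0 0" --pt "-0.01 0 0" --pt "-0.01 0 0" --pt "-0.005 0 0" --pt "0 0 0" --twist '[0, 0, 0, 0, 0, 0, 0, 0]' --claw '[0, 0, 0, 0, 0, 0, 0, 0]'

```text
time_s: 11.25
tcp_pos: [0.4983, 0.1045, 0.1111]
ee_rot: [[0.024, 0.328, 0.944], [-0.0, 0.945, -0.328], [-1.0, 0.008, 0.023]]
wrist_force: [-0.0, 0.8, -1.1]
gripper_width: 0.298
```

```bash
python3 - <<'E'
from h import *
show(); plan([.556,-.096,.11],77.9,n=11)
E
```

```text
[0.4983 0.1045 0.1111] [ 2.390e-02 -2.000e-04 -9.997e-01] [0.328  0.9447 0.0077] [  30.56   17.96  -26.7     1.01  -44.17 -140.43] 11.25 F [-0.   0.8 -1.1] w 0.2976
at [0.4983 0.1045 0.1111] x-ax [ 0.024 -0.    -1.   ] yaw 70.85 n 11 twist/row -0.64 j6 -140.4 t 11.25 w 0.298
[[0.0002, -0.0155, 0.0109], [0.0002, -0.0156, 0.0108], [0.0002, -0.0157, 0.0106], [0.0002, -0.0159, 0.0104], [0.0002, -0.016, 0.0102], [0.0002, -0.0161, 0.01], [0.0002, -0.0162, 0.0099], [0.0002, -0.0163, 0.0097], [0.0002, -0.0164, 0.0095], [0.0002, -0.0165, 0.0093], [0.0002, -0.0166, 0.0091]]
```

>>> apply_moves --pt "0 -0.0155 0.0109" --pt "0 -0.0156 0.0108" --pt "0 -0.0157 0.0106" --pt "0 -0.0159 0.0104" --pt "0 -0.016 0.0102" --pt "0 -0.0161 0.01" --pt "0 -0.0162 0.0099" --pt "0 -0.0163 0.0097" --pt "0 -0.0164 0.0095" --pt "0 -0.0165 0.0093" --pt "0 0 0" --pt "0 0 0" --twist '[-0.64, -0.64, -0.64, -0.64, -0.64, -0.64, -0.64, -0.64, -0.64, -0.64, -0.64, 0]' --claw '[0, 0, 0, 0, 0, 0, 0, 0, 0, 0, 0, 0]'

```text
time_s: 12.45
tcp_pos: [0.5494, -0.0845, 0.107]
ee_rot: [[0.012, 0.205, 0.979], [-0.001, 0.979, -0.205], [-1.0, 0.002, 0.012]]
wrist_force: [0.3, 1.2, -2.9]
gripper_width: 0.298
```

```bash
python3 - <<'E'
from h import *
show(); plan([.556,-.096,.11],77.9,n=1)
w=imaging.capture('wrist'); save(w,'w2')
p=imaging.capture('top'); s=imaging.capture('scene')
P=np.vstack([cv2.resize(p['pixels'][170:260,330:490],None,fx=3,fy=3,interpolation=cv2.INTER_CUBIC),cv2.resize(s['pixels'][130:230,210:370],None,fx=3,fy=3,interpolation=cv2.INTER_CUBIC)]); cv2.imwrite('pics/c2.png',P[:,:,::-1])
E
```

```text
[ 0.5494 -0.0845  0.107 ] [ 1.220e-02 -8.000e-04 -9.999e-01] [0.2046 0.9788 0.0017] [   8.04   22.49  -19.75    0.2   -47.08 -109.98] 12.45 F [ 0.3  1.2 -2.9] w 0.2976
at [ 0.5494 -0.0845  0.107 ] x-ax [ 0.012 -0.001 -1.   ] yaw 78.19 n 1 twist/row 0.29 j6 -110.0 t 12.45 w 0.298
[[-0.003, -0.0099, 0.0088]]
```

View pics/w2.png

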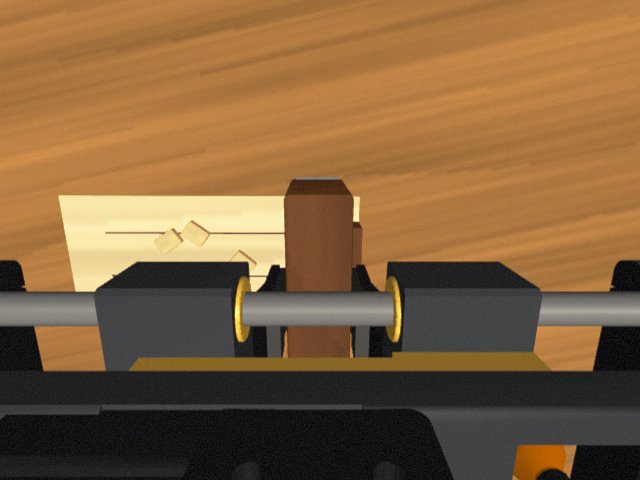

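View pics/c2.png

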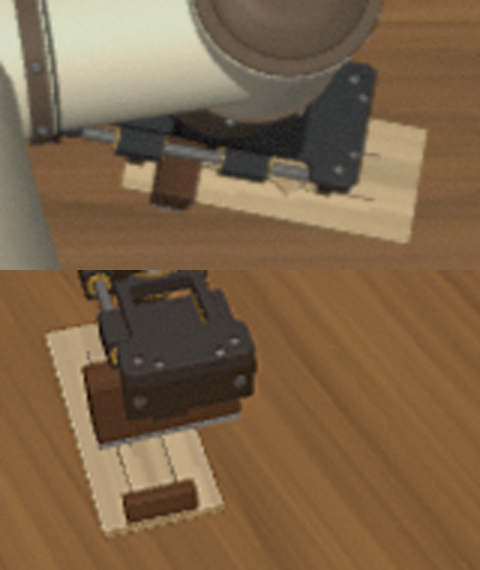

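```bash
python3 - <<'E'
from h import *
w=imaging.capture('wrist'); g=cv2.cvtColor(w['pixels'],cv2.COLOR_RGB2GRAY).astype(float)
show()
# near edge rows by column (bench->board transition)
pts=[]
for c in list(range(75,280,5)):
    col=g[170:222,c]; d=np.diff(cv2.GaussianBlur(col[:,None],(1,5),0)[:,0]); i=d.argmax(); pts.append((c,170+i+.5))
pts=np.array(pts); W=unproj(w,pts,.008); v=cv2.fitLine(W[:,:2].astype(np.float32),cv2.DIST_HUBER,0,.01,.01).ravel(); print('edge',pts[0],pts[-1],v, np.degrees(np.arctan2(v[1],v[0])))
# pencil line
pts=[]
for c in range(110,280,5):
    if 150<c<215: continue
    col=g[224:243,c]; pts.append((c,224+col.argmin()))
W2=unproj(w,pts,.008); v2=cv2.fitLine(W2[:,:2].astype(np.float32),cv2.DIST_HUBER,0,.01,.01).ravel(); print('line',pts[0],pts[-1],v2,np.degrees(np.arctan2(v2[1],v2[0])))
n=np.array([-v[1],v[0]]); print('offset edge->line', (v2[2:]-v[2:])@n)
# far end
pts=[]
for rr in range(200,256,4):
    row=g[rr,40:110]; d=np.diff(cv2.GaussianBlur(row[None],(5,1),0)[0]); pts.append((40+d.argmax()+.5,rr))
W3=unproj(w,pts,.008); v3=cv2.fitLine(W3[:,:2].astype(np.float32),cv2.DIST_HUBER,0,.01,.01).ravel(); print('end',pts[0],pts[-1],v3,np.degrees(np.arctan2(v3[1],v3[0])))
pts=[(358.5,197)]; print('stop corner',unproj(w,pts,.008), 'far corner',unproj(w,[(60,195)],.008))
E
```

```text
[ 0.5497 -0.0837  0.1075] [ 1.330e-02 -8.000e-04 -9.999e-01] [0.2028 0.9792 0.0019] [   8.13   22.43  -19.75    0.21  -47.07 -109.98] 12.65 F [-0.3 -0.4 -1.7] w 0.2988
edge [ 75.  194.5] [275.  195.5] [ 0.21145248  0.97738826  0.50110495 -0.16999216] 77.79251
line (110, np.int64(232)) (275, np.int64(233)) [ 0.2073062   0.97827613  0.5260324  -0.17928313] 78.03546
offset edge->line -0.026328381
end (np.float64(58.5), 200) (np.float64(67.5), 252) [ 0.97711354 -0.21271849  0.5055122  -0.25651604] -12.281709
stop corner [[ 0.52760346 -0.05043305  0.008     ]] far corner [[ 0.48444192 -0.24995553  0.008     ]]
```

```bash
python3 - <<'E'
from h import *
plan([.558,-.098,.062],77.8,n=8)
E
```

```text
at [ 0.5497 -0.0837  0.1075] x-ax [ 0.013 -0.001 -1.   ] yaw 78.3 n 8 twist/row 0.06 j6 -110.0 t 12.65 w 0.299
[[0.0057, -0.0015, 0.0013], [0.0057, -0.0015, 0.0013], [0.0057, -0.0015, 0.0013], [0.0057, -0.0015, 0.0013], [0.0057, -0.0015, 0.0013], [0.0057, -0.0015, 0.0013], [0.0057, -0.0015, 0.0013], [0.0057, -0.0015, 0.0013]]
```

>>> apply_moves --pt "0 -0.006 0.005" --pt "0 -0.006 0.005" --pt "0.0055 0 0" --pt "0.0055 0 0" --pt "0.0055 0 0" --pt "0.0055 0 0" --pt "0.0055 0 0" --pt "0.0055 0 0" --pt "0.0055 0 0" --pt "0 0 0" --pt "0 0 0" --twist '[0.2, 0.2, 0, 0, 0, 0, 0, 0, 0, 0, 0]' --claw '[0, 0, 0, 0, 0, 0, 0, 0, 0, 0, 0]'

```text
time_s: 13.75
tcp_pos: [0.5576, -0.0972, 0.0649]
ee_rot: [[0.012, 0.208, 0.978], [-0.001, 0.978, -0.208], [-1.0, 0.002, 0.011]]
wrist_force: [0.1, -0.5, -1.9]
gripper_width: 0.297
```

```bash
python3 - <<'E'
from h import *
show();plan([.558,-.098,.049],77.8,n=3)
E
```

```text
[ 0.5576 -0.0972  0.0649] [ 1.150e-02 -8.000e-04 -9.999e-01] [0.2082 0.9781 0.0016] [   6.58   26.51  -20.61    0.18  -42.23 -108.73] 13.75 F [ 0.1 -0.5 -1.9] w 0.2969
at [ 0.5576 -0.0972  0.0649] x-ax [ 0.012 -0.001 -1.   ] yaw 77.99 n 3 twist/row 0.06 j6 -108.7 t 13.75 w 0.297
[[0.0053, -0.0002, 0.0001], [0.0053, -0.0002, 0.0001], [0.0053, -0.0002, 0.0001]]
```

>>> apply_moves --pt "0.005 0 0" --pt "0.005 0 0" --pt "0.0035 0 0" --pt "0.001 0 0" --pt "0 0 0" --pt "0 0 0" --twist '[0, 0, 0, 0, 0, 0]' --claw '[0, 0, 0, 0, 0, 0]'

```text
time_s: 14.35
tcp_pos: [0.5583, -0.0972, 0.0497]
ee_rot: [[0.013, 0.208, 0.978], [-0.001, 0.978, -0.208], [-1.0, 0.002, 0.013]]
wrist_force: [0.8, -0.8, -1.6]
gripper_width: 0.297
```

```bash
python3 - <<'E'
from h import *
show();plan([.5218,-.2665,.0487],77.8,n=20)
E
```

```text
[ 0.5583 -0.0972  0.0497] [ 1.290e-02 -8.000e-04 -9.999e-01] [0.2079 0.9781 0.0019] [   6.57   27.76  -21.32    0.2   -40.19 -108.73] 14.35 F [ 0.8 -0.8 -1.6] w 0.2973
at [ 0.5583 -0.0972  0.0497] x-ax [ 0.013 -0.001 -1.   ] yaw 78.0 n 20 twist/row 0.01 j6 -108.7 t 14.35 w 0.297
[[0.0, -0.0087, -0.0], [0.0, -0.0087, -0.0], [0.0, -0.0087, -0.0], [0.0, -0.0087, -0.0], [0.0, -0.0087, -0.0], [0.0, -0.0087, -0.0], [0.0, -0.0087, -0.0], [0.0, -0.0087, -0.0], [0.0, -0.0087, -0.0], [0.0, -0.0087, -0.0], [0.0, -0.0087, -0.0], [0.0, -0.0087, -0.0], [0.0, -0.0087, -0.0], [0.0, -0.0087, -0.0], [0.0, -0.0087, -0.0], [0.0, -0.0087, -0.0], [0.0, -0.0087, -0.0], [0.0, -0.0087, -0.0], [0.0, -0.0087, 0.0], [0.0, -0.0087, 0.0]]
```

>>> apply_moves --pt "0.0008 -0.006 0" --pt "0 -0.0085 0" --pt "0 -0.0085 0" --pt "0 -0.0085 0" --pt "0 -0.0085 0" --pt "0 -0.0085 0" --pt "0 -0.0085 0" --pt "0 -0.0085 0" --pt "0 -0.0085 0" --pt "0 -0.0085 0" --twist '[0, 0, 0, 0, 0, 0, 0, 0, 0, 0]' --claw '[0, 0, 0, 0, 0, 0, 0, 0, 0, 0]'

```text
time_s: 15.35
tcp_pos: [0.54, -0.185, 0.0494]
ee_rot: [[0.015, 0.208, 0.978], [-0.001, 0.978, -0.208], [-1.0, 0.002, 0.014]]
wrist_force: [0.7, 1.2, -1.1]
gripper_width: 0.297
```

```bash
python3 - <<'E'
from h import *
show();plan([.5218,-.2665,.0487],77.8,n=10)
E
```

```text
[ 0.54   -0.185   0.0494] [ 1.450e-02 -8.000e-04 -9.999e-01] [0.2081 0.9781 0.0022] [-2.650e+00  2.807e+01 -2.071e+01  1.000e-02 -4.038e+01 -9.937e+01] 15.35 F [ 0.7  1.2 -1.1] w 0.2968
at [ 0.54   -0.185   0.0494] x-ax [ 0.015 -0.001 -1.   ] yaw 77.99 n 10 twist/row 0.02 j6 -99.4 t 15.35 w 0.297
[[0.0, -0.0084, -0.0001], [0.0, -0.0084, -0.0001], [0.0, -0.0084, -0.0001], [0.0, -0.0084, -0.0001], [0.0, -0.0084, -0.0001], [0.0, -0.0084, -0.0001], [0.0, -0.0084, -0.0001], [0.0, -0.0084, -0.0001], [0.0, -0.0084, -0.0001], [0.0, -0.0084, -0.0001]]
```

>>> apply_moves --pt "0.0006 -0.0084 0" --pt "0 -0.0084 0" --pt "0 -0.0084 0" --pt "0 -0.0084 0" --pt "0 -0.0084 0" --pt "0 -0.0084 0" --pt "0 -0.0084 0" --pt "0 -0.0084 0" --pt "0 -0.0084 0" --pt "0 -0.0084 0" --pt "0 0 0" --twist '[0, 0, 0, 0, 0, 0, 0, 0, 0, 0, 0]' --claw '[0, 0, 0, 0, 0, 0, 0, 0, 0, 0, 0]'

```text
time_s: 16.45
tcp_pos: [0.5205, -0.2757, 0.0483]
ee_rot: [[0.014, 0.209, 0.978], [-0.001, 0.978, -0.209], [-1.0, 0.002, 0.014]]
wrist_force: [0.2, 0.5, -1.6]
gripper_width: 0.3
```

```bash
python3 - <<'E'
from h import *
show()
w=imaging.capture('wrist');s=imaging.capture('scene')
P=np.hstack([cv2.resize(w['pixels'],(440,330)),cv2.resize(s['pixels'][110:230,200:320],(330,330),interpolation=cv2.INTER_CUBIC)]); cv2.imwrite('pics/c3.png',P[:,:,::-1])
E
```

```text
[ 0.5205 -0.2757  0.0483] [ 1.410e-02 -9.000e-04 -9.999e-01] [0.2093 0.9779 0.0021] [-12.23  29.53 -17.98  -0.18 -41.69 -89.71] 16.45 F [ 0.2  0.5 -1.6] w 0.3003
```

View pics/c3.png

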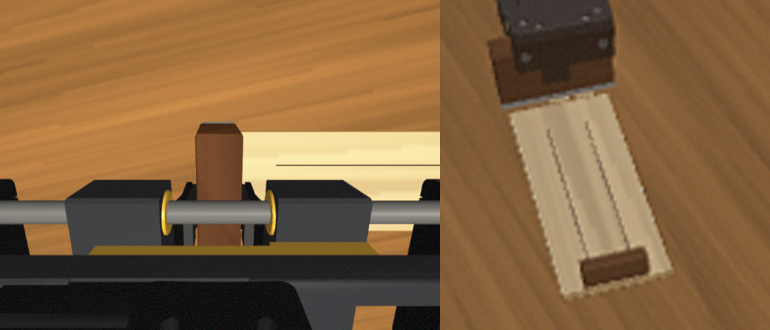

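The board is clear and the chips are beyond its far end. I'll lift the scraper and move on.

>>> apply_moves --pt "-0.01 0 0" --pt "-0.01 0 0" --pt "-0.01 0 0" --pt "-0.01 0 0" --pt "0 -0.012 -0.003" --pt "0 -0.012 -0.003" --pt "0 -0.012 -0.003" --pt "0 -0.012 -0.003" --pt "0 -0.012 -0.003" --pt "0 -0.012 -0.003" --pt "0 -0.012 -0.003" --pt "0 -0.012 -0.003" --twist '[0, 0, 0, 0, 0, 0, 0, 0, 0, 0, 0, 0]' --claw '[0, 0, 0, 0, 0, 0, 0, 0, 0, 0, 0, 0]'

```text
time_s: 17.75
tcp_pos: [0.473, -0.3699, 0.0916]
ee_rot: [[0.014, 0.207, 0.978], [-0.0, 0.978, -0.207], [-1.0, 0.003, 0.014]]
wrist_force: [0.1, -0.8, -2.6]
gripper_width: 0.302
```

```bash
python3 - <<'E'
from h import *
show()
p=imaging.capture('top');s=imaging.capture('scene')
P=np.hstack([cv2.resize(p['pixels'][170:290,380:550],(480,340)),cv2.resize(s['pixels'][50:200,160:300],(317,340),interpolation=cv2.INTER_CUBIC)]); cv2.imwrite('pics/c4.png',P[:,:,::-1])
show()
E
```

```text
[ 0.473  -0.3699  0.0916] [ 1.410e-02 -3.000e-04 -9.999e-01] [0.2065 0.9784 0.0026] [-22.74  27.26 -13.94  -0.4  -48.05 -78.91] 17.75 F [ 0.1 -0.8 -2.6] w 0.3018
[ 0.4727 -0.3704  0.0916] [ 1.410e-02 -4.000e-04 -9.999e-01] [0.2084 0.978  0.0025] [-22.8   27.27 -13.93  -0.39 -48.04 -78.97] 17.85 F [ 1.1  0.4 -2.2] w 0.2959
```

View pics/c4.png

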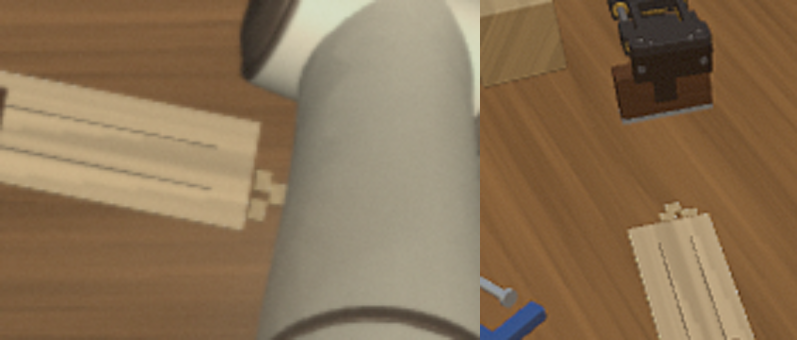

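```bash
python3 - <<'E'
from h import *
plan([.565,-.33,.14],None,n=9)
E
```

```text
at [ 0.4727 -0.3704  0.0916] x-ax [ 0.014 -0.    -1.   ] yaw 77.97 n 9 twist/row 0.0 j6 -79.0 t 17.85 w 0.296
[-0.0052, 0.0065, 0.0092]
```

>>> apply_moves --pt "-0.005 0.0065 0.009" --pt "-0.005 0.0065 0.009" --pt "-0.005 0.0065 0.009" --pt "-0.005 0.0065 0.009" --pt "-0.005 0.0065 0.009" --pt "-0.005 0.0065 0.009" --pt "-0.005 0.0065 0.009" --pt "-0.005 0.0065 0.009" --pt "0 0 0" --twist '[0, 0, 0, 0, 0, 0, 0, 0, 0]' --claw '[0, 0, 0, 0, 0, 0, 0, 0, 0]'

```text
time_s: 18.75
tcp_pos: [0.5635, -0.3292, 0.1375]
ee_rot: [[0.017, 0.204, 0.979], [-0.001, 0.979, -0.204], [-1.0, 0.002, 0.017]]
wrist_force: [0.4, 0.1, -1.6]
gripper_width: 0.296
```

```bash
python3 - <<'E'
from h import *
show()
w=imaging.capture('wrist');save(w,'w5')
P=cv2.resize(w['pixels'][100:300,320:640],(800,500),interpolation=cv2.INTER_CUBIC); cv2.imwrite('pics/c5.png',P[:,:,::-1])
E
```

```text
[ 0.5635 -0.3292  0.1375] [ 0.0175 -0.0013 -0.9998] [0.2041 0.979  0.0023] [-16.22  28.76  -3.52  -0.25 -56.73 -85.43] 18.75 F [ 0.4  0.1 -1.6] w 0.2956
```

View pics/c5.png

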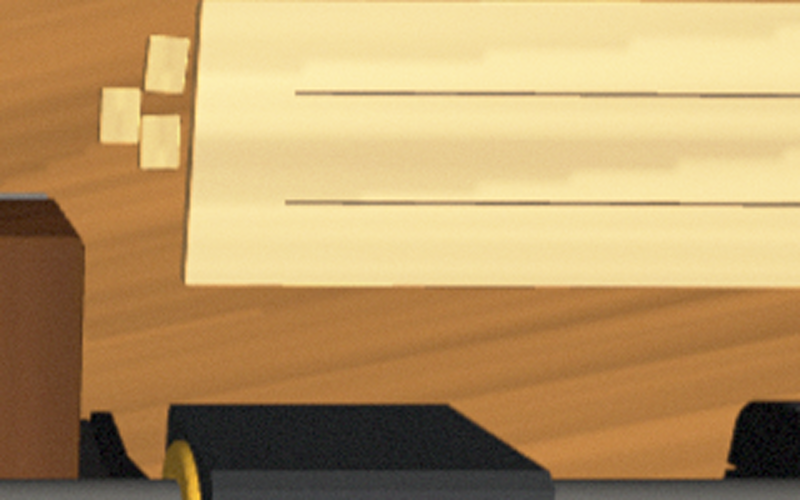

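All three chips lie flat on the bench, just past the board's end, with nothing left on the board. Next I set the scraper down.

```bash
python3 - <<'E'
from h import *
plan([.545,-.40,.07],None,n=10)
E
```

```text
at [ 0.5625 -0.3292  0.1369] x-ax [ 0.016 -0.001 -1.   ] yaw 78.19 n 10 twist/row 0.0 j6 -85.4 t 18.8 w 0.304
[0.0067, -0.0073, -0.0004]
```

>>> apply_moves --pt "0 -0.0073 0" --pt "0 -0.0073 0" --pt "0 -0.0073 0" --pt "0.0067 -0.0073 0" --pt "0.0067 -0.0073 0" --pt "0.0067 -0.0073 0" --pt "0.0067 -0.0073 0" --pt "0.0067 -0.0073 0" --pt "0.0067 -0.0073 0" --pt "0.0067 0 0" --pt "0.0067 0 0" --pt "0 0 0" --twist '[0, 0, 0, 0, 0, 0, 0, 0, 0, 0, 0, 0]' --claw '[0, 0, 0, 0, 0, 0, 0, 0, 0, 0, 0, 0]'

```text
time_s: 20.0
tcp_pos: [0.5441, -0.4006, 0.0748]
ee_rot: [[0.009, 0.209, 0.978], [0.003, 0.978, -0.209], [-1.0, 0.005, 0.008]]
wrist_force: [-0.6, 0.2, -2.1]
gripper_width: 0.296
```

```bash
python3 - <<'E'
from h import *
show();plan([.545,-.40,.0405],None,n=8)
E
```

```text
[ 0.5441 -0.4006  0.0748] [ 0.0092  0.0028 -1.    ] [0.2094 0.9778 0.0046] [-22.84  34.65  -2.91  -0.45 -52.02 -78.98] 20.0 F [-0.6  0.2 -2.1] w 0.2957
at [ 0.5441 -0.4006  0.0748] x-ax [ 0.009  0.003 -1.   ] yaw 77.91 n 8 twist/row 0.0 j6 -79.0 t 20.0 w 0.296
[0.0043, 0.0001, 0.0001]
```

>>> apply_moves --pt "0.004 0 0" --pt "0.004 0 0" --pt "0.004 0 0" --pt "0.004 0 0" --pt "0.004 0 0" --pt "0.004 0 0" --pt "0.004 0 0" --pt "0.0025 0 0" --pt "0.002 0 0" --pt "0 0 0" --twist '[0, 0, 0, 0, 0, 0, 0, 0, 0, 0]' --claw '[0, 0, 0, 0, 0, 0, 0, 0, 0, 0]'

```text
time_s: 21.0
tcp_pos: [0.5457, -0.3997, 0.0404]
ee_rot: [[0.011, 0.207, 0.978], [0.002, 0.978, -0.207], [-1.0, 0.004, 0.01]]
wrist_force: [-0.8, 0.2, -1.7]
gripper_width: 0.296
```

```bash
python3 - <<'E'
from h import *
show()
E
```

```text
[ 0.5457 -0.3997  0.0404] [ 0.0109  0.0018 -0.9999] [0.2073 0.9783 0.004 ] [-22.71  36.89  -4.45  -0.45 -48.13 -78.96] 21.0 F [-0.8  0.2 -1.7] w 0.2962
```

>>> apply_moves --pt "0.001 0 0" --pt "0 0 0" --pt "0 0 0" --pt "0 0 0" --pt "0 0 0" --pt "-0.008 0 0" --pt "-0.015 0 0" --pt "-0.03 0 0" --pt "-0.04 0 0" --pt "-0.03 0 0" --pt "-0.02 0 0" --pt "0 0 0" --twist '[0, 0, 0, 0, 0, 0, 0, 0, 0, 0, 0, 0]' --claw '[0, 0, 0.6, 0.6, 0.6, 0.6, 0.6, 0.6, 0.6, 0.6, 0.6, 0.6]'

```text
time_s: 22.2
tcp_pos: [0.5456, -0.4016, 0.1982]
ee_rot: [[0.019, 0.206, 0.978], [-0.005, 0.979, -0.206], [-1.0, -0.001, 0.02]]
wrist_force: [0.6, -1.1, 0.1]
gripper_width: 0.598
```

```bash
python3 - <<'E'
from h import *
show()
# view brick target: brick B(.435,.206) axis -7; jaw 83; TCP = brick +.07*toolz(-7deg)
plan([.435+.08,.206+.04,.25],83)
E
```

```text
[ 0.5456 -0.4016  0.1982] [ 0.0193 -0.0051 -0.9998] [ 0.2058  0.9786 -0.001 ] [-22.78  28.09   4.63  -0.18 -65.41 -79.02] 22.2 F [ 0.6 -1.1  0.1] w 0.5981
at [ 0.5456 -0.4016  0.1982] x-ax [ 0.019 -0.005 -1.   ] yaw 78.12 n 15 twist/row -0.33 j6 -79.0 t 22.2 w 0.598
[[-0.0037, 0.0418, -0.0108], [-0.0037, 0.0419, -0.0106], [-0.0037, 0.0419, -0.0103], [-0.0037, 0.042, -0.0101], [-0.0037, 0.0421, -0.0099], [-0.0037, 0.0421, -0.0096], [-0.0037, 0.0422, -0.0094], [-0.0037, 0.0422, -0.0091], [-0.0037, 0.0423, -0.0089], [-0.0037, 0.0423, -0.0087], [-0.0037, 0.0424, -0.0084], [-0.0037, 0.0424, -0.0082], [-0.0037, 0.0425, -0.0079], [-0.0037, 0.0425, -0.0077], [-0.0037, 0.0426, -0.0075]]
```

```bash
python3 - <<'E'
from h import *
plan([.615,-.17,.25],77.8,n=12)
E
```

```text
at [ 0.5456 -0.4016  0.1982] x-ax [ 0.019 -0.005 -1.   ] yaw 78.12 n 12 twist/row 0.03 j6 -79.0 t 22.2 w 0.598
[[-0.0043, 0.0201, 0.0018], [-0.0043, 0.0201, 0.0018], [-0.0043, 0.0201, 0.0018], [-0.0043, 0.0201, 0.0017], [-0.0043, 0.0201, 0.0017], [-0.0043, 0.0201, 0.0017], [-0.0043, 0.0201, 0.0017], [-0.0043, 0.0201, 0.0017], [-0.0043, 0.0201, 0.0017], [-0.0043, 0.0201, 0.0017], [-0.0043, 0.0201, 0.0017], [-0.0043, 0.0201, 0.0017]]
```

>>> apply_moves --pt "-0.004 0.02 0.0018" --pt "-0.004 0.02 0.0018" --pt "-0.004 0.02 0.0018" --pt "-0.004 0.02 0.0018" --pt "-0.004 0.02 0.0018" --pt "-0.004 0.02 0.0018" --pt "-0.004 0.02 0.0018" --pt "-0.004 0.02 0.0018" --pt "-0.004 0.02 0.0018" --pt "-0.004 0.02 0.0018" --pt "-0.004 0.01 0.0018" --pt "0 0 0" --twist '[0, 0, 0, 0, 0, 0, 0, 0, 0, 0, 0, 0]' --claw '[0.6, 0.6, 0.6, 0.6, 0.6, 0.6, 0.6, 0.6, 0.6, 0.6, 0.6, 0.6]'

```text
time_s: 23.4
tcp_pos: [0.6054, -0.1916, 0.2436]
ee_rot: [[0.016, 0.209, 0.978], [-0.002, 0.978, -0.209], [-1.0, 0.002, 0.016]]
wrist_force: [-0.1, -0.8, -0.0]
gripper_width: 0.602
```

```bash
python3 - <<'E'
from h import *
show()
w=imaging.capture('wrist');show();save(w,'w6'); import pickle; pickle.dump(w,open('w6.pkl','wb'))
s=imaging.capture('scene'); save(s,'s6')
E
```

```text
[ 0.6054 -0.1916  0.2436] [ 0.0157 -0.0018 -0.9999] [0.2093 0.9778 0.0015] [-2.960e+00  2.232e+01  1.890e+00  6.000e-02 -6.866e+01 -9.915e+01] 23.4 F [-0.1 -0.8 -0. ] w 0.6022
[ 0.605  -0.192   0.2432] [ 0.0148 -0.0016 -0.9999] [0.21   0.9777 0.0016] [-3.010e+00  2.234e+01  1.850e+00  5.000e-02 -6.866e+01 -9.913e+01] 23.45 F [-0.3  1.  -0.2] w 0.599
```

View pics/w6.png

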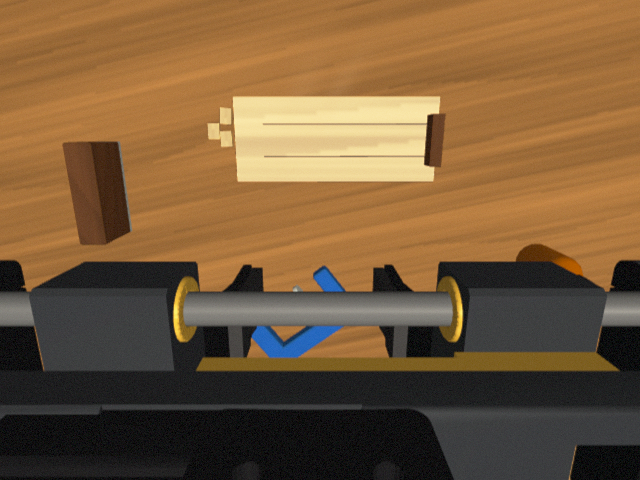

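View pics/s6.png

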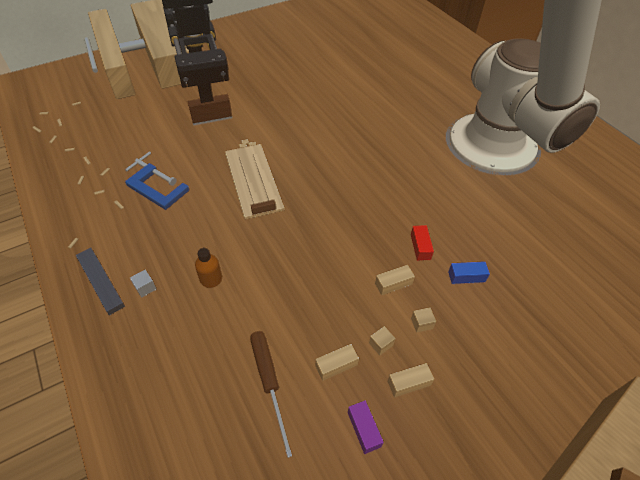

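The wrist view shows an empty board at (335,138) and three chips off its left end near (222,128). The scraper stands on the bench at (97,192). Next I measure the board pose.

```bash
cat > brd.py <<'E'
from h import *
import pickle
def line(w,z,pts): 
    W=unproj(w,pts,z)[:,:2]; v=cv2.fitLine((W*1000).astype(np.float32),cv2.DIST_HUBER,0,.01,.01).ravel().astype(float); return v
def sub(d):
    i=int(np.abs(d).argmax()); a=np.abs(d)
    if 0<i<len(a)-1:
        den=a[i-1]-2*a[i]+a[i+1]; 
        return i+ (0.5*(a[i-1]-a[i+1])/den if den else 0)
    return i
def edge_rows(g,cols,r0,r1): 
    return [(c,r0+sub(np.diff(cv2.GaussianBlur(g[r0:r1,c][:,None],(1,5),0)[:,0]))+.5) for c in cols]
def edge_cols(g,rows,c0,c1):
    return [(c0+sub(np.diff(cv2.GaussianBlur(g[r,c0:c1][None],(5,1),0)[0]))+.5,r) for r in rows]
E
python3 - <<'E'
from brd import *
w=pickle.load(open('w6.pkl','rb')); g=cv2.cvtColor(w['pixels'],cv2.COLOR_RGB2GRAY).astype(float)
E={}
E['near']=line(w,.008,edge_rows(g,range(245,420,4),88,106))
E['far']=line(w,.008,edge_rows(g,range(245,420,4),172,190))
E['end']=line(w,.008,edge_cols(g,list(range(150,178,2)),228,246))
pl1=[(c,119+g[119:130,c].argmin()) for c in range(270,415,3)]; E['pl1']=line(w,.008,pl1)
pl2=[(c,151+g[151:162,c].argmin()) for c in range(270,415,3)]; E['pl2']=line(w,.008,pl2)
inn=edge_cols(g,list(range(118,162,2)),416,434); print('stop inner px',inn[0],inn[-1]); E['stop']=line(w,.028,inn)
for k,v in E.items(): print(k,v.round(4),np.degrees(np.arctan2(v[1],v[0])).round(2))
e=np.array([-np.cos(np.radians(77.8)),-np.sin(np.radians(77.8))]); n=np.array([e[1],-e[0]])
for k in E: print(k,'s',E[k][2:]@e,'n',E[k][2:]@n)
E
```

```text
stop inner px (np.float64(426.9604743083004), 118) (np.float64(423.82309124767227), 160)
near [ 2.095000e-01  9.778000e-01  5.064866e+02 -1.454309e+02] 77.91
far [ 2.084000e-01  9.780000e-01  5.882263e+02 -1.645636e+02] 77.97
end [ 9.753000e-01 -2.208000e-01  5.481253e+02 -2.654196e+02] -12.75
pl1 [ 2.107000e-01  9.775000e-01  5.300002e+02 -1.625187e+02] 77.84
pl2 [ 2.108000e-01  9.775000e-01  5.637145e+02 -1.561991e+02] 77.83
stop [ 9.777000e-01 -2.101000e-01  5.650793e+02 -7.599390e+01] -12.13
near s 35.1132646642269 n -525.7811733755714
far s 36.540267911689945 n -609.7180591055993
end s 143.59282381208803 n -591.8361189152132
pl1 s 46.846171879531234 n -552.3748324524306
pl2 s 33.54464947308283 n -583.9922986040655
stop s -45.137665247662696 n -568.3769222803132
```

```bash
python3 - <<'E'
from h import *
plan([.66,.29,.26],82,n=22)
E
```

```text
at [ 0.6047 -0.1926  0.2429] x-ax [ 0.014 -0.002 -1.   ] yaw 77.83 n 22 twist/row -0.19 j6 -99.1 t 23.5 w 0.603
[[-0.0008, 0.022, -0.0022], [-0.0008, 0.022, -0.0021], [-0.0008, 0.022, -0.002], [-0.0008, 0.022, -0.0019], [-0.0008, 0.022, -0.0019], [-0.0008, 0.022, -0.0018], [-0.0008, 0.022, -0.0017], [-0.0008, 0.022, -0.0016], [-0.0008, 0.022, -0.0016], [-0.0008, 0.022, -0.0015], [-0.0008, 0.022, -0.0014], [-0.0008, 0.022, -0.0014], [-0.0008, 0.022, -0.0013], [-0.0008, 0.022, -0.0012], [-0.0008, 0.0221, -0.0011], [-0.0008, 0.0221, -0.0011], [-0.0008, 0.0221, -0.001], [-0.0008, 0.0221, -0.0009], [-0.0008, 0.0221, -0.0008], [-0.0008, 0.0221, -0.0008], [-0.0008, 0.0221, -0.0007], [-0.0008, 0.0221, -0.0006]]
```

>>> apply_moves --pt "-0.001 0.035 -0.003" --pt "-0.001 0.035 -0.003" --pt "-0.001 0.035 -0.003" --pt "-0.001 0.035 -0.003" --pt "-0.001 0.035 -0.003" --pt "-0.001 0.035 -0.003" --pt "-0.001 0.035 -0.002" --pt "-0.001 0.035 -0.002" --pt "-0.001 0.035 -0.001" --pt "-0.001 0.035 -0.001" --pt "-0.001 0.035 -0.001" --pt "-0.001 0.035 -0.001" --twist '[-0.35, -0.35, -0.35, -0.35, -0.35, -0.35, -0.35, -0.35, -0.35, -0.35, -0.35, -0.35]' --claw '[0.6, 0.6, 0.6, 0.6, 0.6, 0.6, 0.6, 0.6, 0.6, 0.6, 0.6, 0.6]'

```text
time_s: 24.7
tcp_pos: [0.6574, 0.2211, 0.2494]
ee_rot: [[0.004, 0.161, 0.987], [-0.006, 0.987, -0.161], [-1.0, -0.005, 0.005]]
wrist_force: [-0.1, -0.8, 0.9]
gripper_width: 0.601
```

```bash
python3 - <<'E'
from h import *
show();plan([.66,.29,.26],82,n=3)
E
```

```text
[0.6574 0.2211 0.2494] [ 0.0042 -0.0059 -1.    ] [ 0.1614  0.9869 -0.0051] [  32.09   28.39   12.31    0.43  -73.89 -131.5 ] 24.7 F [-0.1 -0.8  0.9] w 0.6011
at [0.6574 0.2211 0.2494] x-ax [ 0.004 -0.006 -1.   ] yaw 80.71 n 3 twist/row -0.43 j6 -131.5 t 24.7 w 0.601
[[-0.0037, 0.0228, -0.0028], [-0.0037, 0.0228, -0.0026], [-0.0037, 0.0228, -0.0025]]
```

>>> apply_moves --pt "-0.003 0.02 -0.0026" --pt "-0.003 0.02 -0.0026" --pt "-0.003 0.015 -0.0025" --pt "0 0.006 0" --pt "0 0 0" --pt "0 0 0" --pt "0 0 0" --twist '[-0.43, -0.43, -0.43, 0, 0, 0, 0]' --claw '[0.6, 0.6, 0.6, 0.6, 0.6, 0.6, 0.6]'

```text
time_s: 25.4
tcp_pos: [0.6596, 0.284, 0.2567]
ee_rot: [[0.001, 0.14, 0.99], [-0.008, 0.99, -0.14], [-1.0, -0.008, 0.002]]
wrist_force: [0.3, -0.8, -0.7]
gripper_width: 0.596
```

```bash
python3 - <<'E'
from h import *
show()
w=imaging.capture('wrist');show();save(w,'w7'); import pickle; pickle.dump(w,open('w7.pkl','wb'))
for q in ('brick1','half1'):
    for o in rects(w,q,.028): print(q,o)
E
```

```text
[0.6596 0.284  0.2567] [ 8.0e-04 -8.1e-03 -1.0e+00] [ 0.1398  0.9902 -0.0079] [  36.32   30.91   17.58    0.41  -76.91 -134.44] 25.4 F [ 0.3 -0.8 -0.7] w 0.5957
[0.6597 0.2838 0.2568] [ 0.001  -0.0081 -1.    ] [ 0.1399  0.9901 -0.0079] [  36.31   30.9    17.58    0.42  -76.91 -134.44] 25.45 F [0.8 0.2 0.8] w 0.602
brick1 (0.87, [206.9, 11.7], [463.7, 205.1], [34.8, 19.1], 81.7, [193.0, 165.0, 106.0])
brick1 (0.68, [422.0, 157.3], [623.4, 392.1], [68.0, 28.8], 81.9, [191.0, 89.0, 214.0])
brick1 (0.59, [315.1, 155.4], [607.0, 288.2], [64.0, 28.0], -5.3, [243.0, 218.0, 147.0])
brick1 (0.56, [388.5, 52.8], [523.1, 368.8], [67.5, 30.7], -12.9, [228.0, 202.0, 134.0])
half1 (0.62, [311.5, 69.2], [524.5, 294.1], [35.0, 27.4], 5.6, [222.0, 190.0, 125.0])
```

View pics/w7.png

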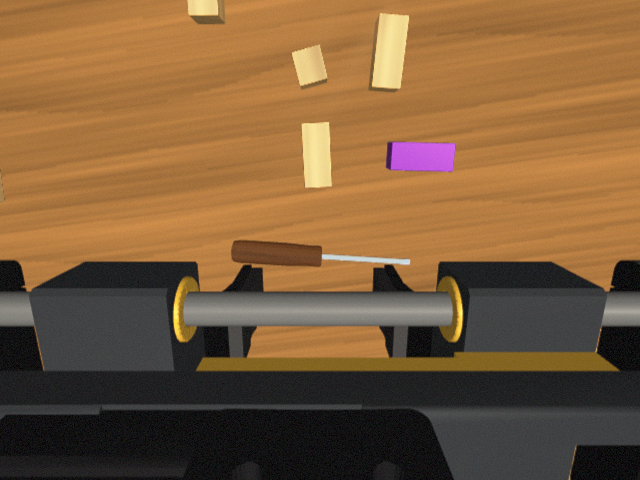

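```bash
python3 - <<'E'
from h import *
plan([.607,.2882,.06],84.7,n=12)
E
```

```text
at [0.6597 0.2841 0.2568] x-ax [ 0.001 -0.008 -1.   ] yaw 81.97 n 12 twist/row -0.23 j6 -134.4 t 25.55 w 0.601
[[0.0164, -0.0002, -0.0044], [0.0164, -0.0001, -0.0044], [0.0164, -0.0001, -0.0044], [0.0164, -0.0001, -0.0044], [0.0164, -0.0001, -0.0044], [0.0164, -0.0001, -0.0044], [0.0164, -0.0, -0.0044], [0.0164, -0.0, -0.0044], [0.0164, -0.0, -0.0044], [0.0164, 0.0, -0.0044], [0.0164, 0.0, -0.0044], [0.0164, 0.0, -0.0044]]
```

>>> apply_moves --pt "0.015 0 -0.0053" --pt "0.015 0 -0.0053" --pt "0.015 0 -0.0053" --pt "0.015 0 -0.0053" --pt "0.015 0 -0.0053" --pt "0.015 0 -0.0053" --pt "0.015 0 -0.0053" --pt "0.015 0 -0.0053" --pt "0.015 0 -0.0053" --pt "0.015 0 0" --pt "0 0 0" --pt "0 0 0" --twist '[-0.27, -0.27, -0.27, -0.27, -0.27, -0.27, -0.27, -0.27, -0.27, -0.27, 0, 0]' --claw '[0.6, 0.6, 0.6, 0.6, 0.6, 0.6, 0.6, 0.6, 0.6, 0.6, 0.6, 0.6]'

```text
time_s: 26.75
tcp_pos: [0.6128, 0.2844, 0.1049]
ee_rot: [[0.006, 0.097, 0.995], [-0.006, 0.995, -0.097], [-1.0, -0.005, 0.007]]
wrist_force: [0.4, -0.3, 0.7]
gripper_width: 0.597
```

```bash
python3 - <<'E'
from h import *
show();plan([.607,.2882,.019],84.7,n=10)
E
```

```text
[0.6128 0.2844 0.1049] [ 0.0062 -0.0057 -1.    ] [ 0.0969  0.9953 -0.0051] [  38.79   32.91   -1.59    0.58  -55.44 -134.68] 26.75 F [ 0.4 -0.3  0.7] w 0.5974
at [0.6128 0.2844 0.1049] x-ax [ 0.006 -0.006 -1.   ] yaw 84.44 n 10 twist/row -0.03 j6 -134.7 t 26.75 w 0.597
[[0.0086, 0.0004, -0.0007], [0.0086, 0.0004, -0.0007], [0.0086, 0.0004, -0.0007], [0.0086, 0.0004, -0.0007], [0.0086, 0.0004, -0.0007], [0.0086, 0.0004, -0.0007], [0.0086, 0.0004, -0.0007], [0.0086, 0.0004, -0.0007], [0.0086, 0.0004, -0.0007], [0.0086, 0.0004, -0.0007]]
```

>>> apply_moves --pt "0.009 0.0004 -0.0008" --pt "0.009 0.0004 -0.0008" --pt "0.009 0.0004 -0.0008" --pt "0.009 0.0004 -0.0008" --pt "0.009 0.0004 -0.0008" --pt "0.009 0.0004 -0.0008" --pt "0.009 0.0004 -0.0008" --pt "0.007 0.0004 0" --pt "0.004 0.0004 0" --pt "0.002 0 0" --pt "0 0 0" --pt "0 0 0" --twist '[0, 0, 0, 0, 0, 0, 0, 0, 0, 0, 0, 0]' --claw '[0.6, 0.6, 0.6, 0.6, 0.6, 0.6, 0.6, 0.6, 0.6, 0.6, 0.6, 0.6]'

```text
time_s: 27.95
tcp_pos: [0.6093, 0.2889, 0.0241]
ee_rot: [[0.009, 0.097, 0.995], [-0.004, 0.995, -0.097], [-1.0, -0.003, 0.01]]
wrist_force: [-0.1, -0.3, 0.6]
gripper_width: 0.6
```

```bash
python3 - <<'E'
from h import *
show();plan([.607,.2882,.019],84.7,n=1)
E
```

```text
[0.6093 0.2889 0.0241] [ 0.0092 -0.0041 -0.9999] [ 0.0972  0.9953 -0.0032] [  39.31   37.88   -5.82    0.72  -46.04 -135.38] 27.95 F [-0.1 -0.3  0.6] w 0.6005
at [0.6093 0.2889 0.0241] x-ax [ 0.009 -0.004 -1.   ] yaw 84.42 n 1 twist/row -0.28 j6 -135.4 t 27.95 w 0.6
[[0.005, -0.0009, -0.0023]]
```

>>> apply_moves --pt "0.003 -0.0005 -0.0022" --pt "0.002 0 0" --pt "0 0 0" --pt "0 0 0" --pt "0 0 0" --pt "0 0 0" --pt "0 0 0" --pt "0 0 0" --twist '[-0.2, 0, 0, 0, 0, 0, 0, 0]' --claw '[0.6, 0.6, 0.6, 0, 0, 0, 0, 0]'

```text
time_s: 28.75
tcp_pos: [0.6076, 0.289, 0.0202]
ee_rot: [[0.012, 0.093, 0.996], [-0.002, 0.996, -0.093], [-1.0, -0.001, 0.012]]
wrist_force: [0.0, -0.3, 0.1]
gripper_width: 0.32
```

```bash
python3 - <<'E'
from h import *
show()
E
```

```text
[0.6076 0.289  0.0202] [ 0.0115 -0.0024 -0.9999] [ 0.0934  0.9956 -0.0013] [  39.41   37.98   -6.35    0.74  -45.26 -135.29] 28.75 F [ 0.  -0.3  0.1] w 0.3196
```

>>> apply_moves --pt "-0.01 0 0" --pt "-0.02 0 0" --pt "-0.03 0 0" --pt "-0.03 0 0" --pt "-0.03 0 0" --pt "-0.03 0 0" --pt "-0.02 0 0" --pt "0 0 0" --twist '[0, 0, 0, 0, 0, 0, 0, 0]' --claw '[0, 0, 0, 0, 0, 0, 0, 0]'

```text
time_s: 29.55
tcp_pos: [0.6054, 0.2888, 0.2004]
ee_rot: [[0.012, 0.094, 0.996], [-0.003, 0.996, -0.094], [-1.0, -0.002, 0.012]]
wrist_force: [0.9, 0.2, -1.1]
gripper_width: 0.321
```

```bash
python3 - <<'E'
from h import *
show();plan([.581,-.001,.22],167.9,n=12)
E
```

```text
[0.6054 0.2888 0.2004] [ 0.0117 -0.0031 -0.9999] [ 0.0936  0.9956 -0.002 ] [  39.54   27.62    3.87    0.62  -65.85 -135.16] 29.55 F [ 0.9  0.2 -1.1] w 0.3209
at [0.6054 0.2888 0.2004] x-ax [ 0.012 -0.003 -1.   ] yaw 84.63 n 12 twist/row -6.94 j6 -135.2 t 29.55 w 0.321
[[-0.0016, -0.0242, 0.0003], [-0.0016, -0.0241, -0.0027], [-0.0016, -0.0236, -0.0056], [-0.0016, -0.0227, -0.0084], [-0.0016, -0.0216, -0.0111], [-0.0016, -0.0201, -0.0136], [-0.0016, -0.0183, -0.0159], [-0.0016, -0.0162, -0.018], [-0.0016, -0.0139, -0.0198], [-0.0016, -0.0114, -0.0214], [-0.0016, -0.0088, -0.0226], [-0.0016, -0.006, -0.0235]]
```

>>> apply_moves --pt "-0.0016 -0.0242 0.0003" --pt "-0.0016 -0.0241 -0.0027" --pt "-0.0016 -0.0236 -0.0056" --pt "-0.0016 -0.0227 -0.0084" --pt "-0.0016 -0.0216 -0.0111" --pt "-0.0016 -0.0201 -0.0136" --pt "-0.0016 -0.0183 -0.0159" --pt "-0.0016 -0.0162 -0.018" --pt "-0.0016 -0.0139 -0.0198" --pt "-0.0016 -0.0114 -0.0214" --pt "-0.0016 -0.008 -0.02" --pt "0 -0.004 -0.01" --twist '[-6.9, -6.9, -6.9, -6.9, -6.9, -6.9, -6.9, -6.9, -6.9, -6.9, -5, -2]' --claw '[0, 0, 0, 0, 0, 0, 0, 0, 0, 0, 0, 0]'

```text
time_s: 30.75
tcp_pos: [0.5802, 0.0044, 0.2068]
ee_rot: [[-0.009, -0.961, 0.277], [-0.006, 0.277, 0.961], [-1.0, 0.007, -0.008]]
wrist_force: [0.8, -0.6, -0.6]
gripper_width: 0.319
```

```bash
python3 - <<'E'
from h import *
show();plan([.581,-.001,.22],167.9)
E
```

```text
[0.5802 0.0044 0.2068] [-0.0087 -0.006  -0.9999] [-0.9609  0.2769  0.0067] [ 16.52  19.25  -8.31   0.21 -63.02 -32.69] 30.75 F [ 0.8 -0.6 -0.6] w 0.3193
at [0.5802 0.0044 0.2068] x-ax [-0.009 -0.006 -1.   ] yaw 163.93 n 1 twist/row -3.97 j6 -32.7 t 30.75 w 0.319
[[-0.0131, -0.0021, -0.0051]]
```

>>> apply_moves --pt "-0.004 -0.001 -0.002" --pt "-0.004 -0.001 -0.001" --pt "0 0 0" --pt "0 0 0" --pt "0 0 0" --twist '[-2, -1.7, 0, 0, 0]' --claw '[0, 0, 0, 0, 0]'

```text
time_s: 31.25
tcp_pos: [0.5779, -0.0017, 0.2098]
ee_rot: [[-0.018, -0.976, 0.217], [-0.007, 0.217, 0.976], [-1.0, 0.016, -0.01]]
wrist_force: [-0.9, -0.2, 0.1]
gripper_width: 0.324
```

```bash
python3 - <<'E'
from h import *
show();import pickle
w=imaging.capture('wrist');save(w,'w8');show(); pickle.dump(w,open('w8.pkl','wb'))
e=np.array([-.21,-.9777]);n=np.array([-.9777,.21])
for s in (-50.8,143.2):
  for z in (8,28): print(s,z,proj(w,[np.r_[s*e-567.9*n,z]/1000]).round(1))
E
```

```text
[ 0.5779 -0.0017  0.2098] [-0.0183 -0.0065 -0.9998] [-0.976   0.217   0.0164] [ 15.92  19.16  -7.95   0.08 -64.   -28.48] 31.25 F [-0.9 -0.2  0.1] w 0.3235
[ 0.5779 -0.0017  0.2097] [-0.0186 -0.0065 -0.9998] [-0.9761  0.2169  0.0167] [ 15.92  19.16  -7.95   0.07 -64.01 -28.48] 31.3 F [-0.4  0.6 -1.2] w 0.3198
-50.8 8 [[311.3 141.7]]
-50.8 28 [[311.3 141.5]]
143.2 8 [[ 308.2 -105.3]]
143.2 28 [[ 308. -123.]]
```

View pics/w8.png

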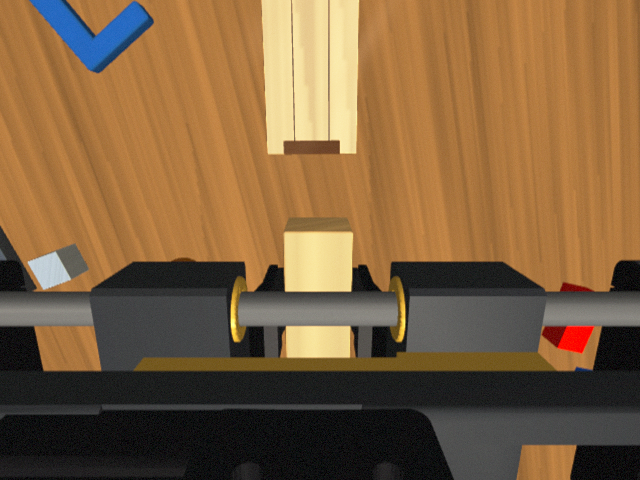

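```bash
cat >>brd.py <<'E'
EB=np.array([-.21,-.9777]);NB=np.array([-.9777,.21])
def sn(P): P=np.atleast_2d(P)*1000; return np.c_[P[:,:2]@EB,P[:,:2]@NB].round(2)
E
python3 - <<'E'
from brd import *
w=pickle.load(open('w8.pkl','rb')); g=cv2.cvtColor(w['pixels'],cv2.COLOR_RGB2GRAY).astype(float)
a=edge_rows(g,range(288,338,3),132,148); print('stop inner',np.median([r for c,r in a])); print(sn(unproj(w,a,.008)).mean(0),sn(unproj(w,a,.028)).mean(0))
pl=[]
for c0,c1 in((284,303),(319,338)):
    q=[(c0+g[r,c0:c1].argmin(),r) for r in range(20,130,4)]; pl.append(line(w,.008,q)); print(pl[-1].round(3),np.degrees(np.arctan2(pl[-1][1],pl[-1][0])), pl[-1][2:]@NB)
b=edge_rows(g,range(292,346,3),212,226); print('brick bottom edge',np.median([r for c,r in b]))
t=edge_rows(g,range(292,346,3),226,238); print('brick top edge',np.median([r for c,r in t]))
p,R,s=st()
# frame of hand: position along -toolz
for nm,pts,h in (('top',t,.0078),('bot',b,-.0202)):
    W=unproj(w,pts,p[2]+h); d=(W-p); print(nm,(d@R)[:, :].mean(0).round(4))
for c0,c1 in((278,294),(342,360)):
    print(np.median([c for c,r in edge_cols(g,range(236,258,2),c0,c1)]))
E
```

```text
stop inner 140.17297297297299
[ -49.40117647 -567.18470588] [ -49.68941176 -567.21529412]
[ 2.10000e-01  9.78000e-01  5.69301e+02 -1.29178e+02] 77.88408054456664 -583.7331478088379
[ 2.09000e-01  9.78000e-01  5.38499e+02 -1.21605e+02] 77.93132478820834 -552.0277445617676
brick bottom edge 216.9139344262295
brick top edge 231.36469709403866
top [-0.0075 -0.0005 -0.032 ]
bot [ 0.0205 -0.0005 -0.0322]
283.7516339869281
352.15
```

```bash
python3 - <<'E'
from h import *
plan([.5585,-.1039,.10],167.9,n=9)
E
```

```text
at [ 0.5779 -0.0017  0.2097] x-ax [-0.019 -0.006 -1.   ] yaw 167.47 n 9 twist/row -0.05 j6 -28.5 t 31.3 w 0.32
[[0.0123, -0.0006, -0.0114], [0.0123, -0.0006, -0.0114], [0.0123, -0.0005, -0.0114], [0.0123, -0.0005, -0.0114], [0.0123, -0.0005, -0.0114], [0.0123, -0.0005, -0.0114], [0.0123, -0.0005, -0.0114], [0.0123, -0.0005, -0.0114], [0.0123, -0.0005, -0.0114]]
```

>>> apply_moves --pt "0.011 -0.0006 -0.0114" --pt "0.011 -0.0006 -0.0114" --pt "0.011 -0.0005 -0.0114" --pt "0.011 -0.0005 -0.0114" --pt "0.011 -0.0005 -0.0114" --pt "0.011 -0.0005 -0.0114" --pt "0.011 -0.0005 -0.0114" --pt "0.01 -0.0005 -0.0114" --pt "0.005 0 -0.004" --pt "0 0 0" --pt "0 0 0" --twist '[-0.05, -0.05, -0.05, -0.05, -0.05, -0.05, -0.05, -0.05, 0, 0, 0]' --claw '[0, 0, 0, 0, 0, 0, 0, 0, 0, 0, 0]'

```text
time_s: 32.4
tcp_pos: [0.5563, -0.1058, 0.108]
ee_rot: [[-0.023, -0.977, 0.212], [-0.007, 0.212, 0.977], [-1.0, 0.021, -0.011]]
wrist_force: [-0.5, -0.4, -0.6]
gripper_width: 0.323
```

```bash
python3 - <<'E'
from h import *
show();plan([.5585,-.1039,.05],167.9,n=10)
E
```

```text
[ 0.5563 -0.1058  0.108 ] [-0.0234 -0.0066 -0.9997] [-0.9771  0.2118  0.0215] [  5.76  24.11 -16.84   0.31 -50.42 -18.18] 32.4 F [-0.5 -0.4 -0.6] w 0.3225
at [ 0.5563 -0.1058  0.108 ] x-ax [-0.023 -0.007 -1.   ] yaw 167.77 n 10 twist/row -0.01 j6 -18.2 t 32.4 w 0.323
[[0.0058, -0.0003, 0.0003], [0.0058, -0.0003, 0.0003], [0.0058, -0.0003, 0.0003], [0.0058, -0.0003, 0.0003], [0.0058, -0.0003, 0.0003], [0.0058, -0.0003, 0.0003], [0.0058, -0.0003, 0.0003], [0.0058, -0.0003, 0.0003], [0.0058, -0.0003, 0.0003], [0.0058, -0.0003, 0.0003]]
```

>>> apply_moves --pt "0.0058 -0.0003 0.0003" --pt "0.0058 -0.0003 0.0003" --pt "0.0058 -0.0003 0.0003" --pt "0.0058 -0.0003 0.0003" --pt "0.0058 -0.0003 0.0003" --pt "0.0058 -0.0003 0.0003" --pt "0.0058 -0.0003 0.0003" --pt "0.0058 -0.0003 0.0003" --pt "0.005 -0.0003 0.0003" --pt "0.003 0 0" --pt "0 0 0" --twist '[0, 0, 0, 0, 0, 0, 0, 0, 0, 0, 0]' --claw '[0, 0, 0, 0, 0, 0, 0, 0, 0, 0, 0]'

```text
time_s: 33.5
tcp_pos: [0.56, -0.1021, 0.0497]
ee_rot: [[-0.021, -0.978, 0.209], [-0.007, 0.209, 0.978], [-1.0, 0.019, -0.011]]
wrist_force: [0.2, 0.3, 0.5]
gripper_width: 0.323
```

```bash
python3 - <<'E'
from brd import *
show();print(sn(st()[0]));plan([.5585,-.1039,.0292],167.9,n=5)
E
```

```text
[ 0.56   -0.1021  0.0497] [-0.0207 -0.0065 -0.9998] [-0.9778  0.2089  0.0189] [  6.1   28.65 -19.65   0.36 -42.92 -18.42] 33.5 F [0.2 0.3 0.5] w 0.3225
[[ -17.73 -568.96]]
at [ 0.56   -0.1021  0.0497] x-ax [-0.021 -0.007 -1.   ] yaw 167.94 n 5 twist/row 0.01 j6 -18.4 t 33.5 w 0.323
[[0.0041, 0.0001, -0.0004], [0.0041, 0.0001, -0.0004], [0.0041, 0.0001, -0.0004], [0.0041, 0.0001, -0.0004], [0.0041, 0.0001, -0.0004]]
```

>>> apply_moves --pt "0 0.0005 -0.002" --pt "0 0 0" --pt "0.004 0 0" --pt "0.004 0 0" --pt "0.004 0 0" --pt "0.004 0 0" --pt "0.002 0 0" --pt "0 0 0" --twist '[0, 0, 0, 0, 0, 0, 0, 0]' --claw '[0, 0, 0, 0, 0, 0, 0, 0]'

```text
time_s: 34.3
tcp_pos: [0.559, -0.1044, 0.0307]
ee_rot: [[-0.019, -0.978, 0.209], [-0.007, 0.209, 0.978], [-1.0, 0.018, -0.01]]
wrist_force: [-0.5, -0.5, -1.0]
gripper_width: 0.324
```

```bash
python3 - <<'E'
from brd import *
show();print(sn(st()[0]));plan([.5585,-.1039,.0287],167.9,n=1)
E
```

```text
[ 0.559  -0.1044  0.0307] [-0.0193 -0.0065 -0.9998] [-0.9778  0.209   0.0176] [  5.88  30.14 -20.63   0.4  -40.37 -18.24] 34.3 F [-0.5 -0.5 -1. ] w 0.3238
[[ -15.33 -568.5 ]]
at [ 0.559  -0.1044  0.0307] x-ax [-0.019 -0.007 -1.   ] yaw 167.94 n 1 twist/row 0.04 j6 -18.2 t 34.3 w 0.324
[[0.002, 0.0006, 0.0004]]
```

>>> apply_moves --pt "0.0018 0.0005 0.0003" --pt "0 0 0" --pt "0 0 0" --pt "0 0 0" --pt "0 0 0" --pt "0 0 0" --pt "-0.004 0 0" --pt "-0.01 0 0" --pt "-0.02 0 0" --pt "-0.03 0 0" --pt "-0.03 0 0" --pt "0 0 0" --twist '[0, 0, 0, 0, 0, 0, 0, 0, 0, 0, 0, 0]' --claw '[0, 0, 0.5, 0.5, 0.5, 0.5, 0.5, 0.5, 0.5, 0.5, 0.5, 0.5]'

```text
time_s: 35.5
tcp_pos: [0.5612, -0.1035, 0.1296]
ee_rot: [[-0.018, -0.978, 0.208], [-0.007, 0.208, 0.978], [-1.0, 0.016, -0.011]]
wrist_force: [1.2, -0.2, -0.2]
gripper_width: 0.501
```

```bash
python3 - <<'E'
from brd import *
show();plan([.581,-.001,.21],167.9)
E
```

```text
[ 0.5612 -0.1035  0.1296] [-0.0176 -0.0074 -0.9998] [-0.978   0.2081  0.0157] [  5.98  22.9  -15.13   0.4  -53.02 -18.23] 35.5 F [ 1.2 -0.2 -0.2] w 0.5009
at [ 0.5612 -0.1035  0.1296] x-ax [-0.018 -0.007 -1.   ] yaw 167.99 n 3 twist/row 0.03 j6 -18.2 t 35.5 w 0.501
[[-0.0272, 0.0011, 0.0345], [-0.0272, 0.0011, 0.0345], [-0.0272, 0.0011, 0.0345]]
```

>>> apply_moves --pt "-0.02 0.001 0.026" --pt "-0.02 0.001 0.026" --pt "-0.02 0.001 0.026" --pt "-0.015 0.001 0.02" --pt "0 0 0" --pt "0 0 0" --pt "0 0 0" --twist '[0, 0, 0, 0, 0, 0, 0]' --claw '[0.5, 0.5, 0.5, 0.5, 0.5, 0.5, 0.5]'

```text
time_s: 36.2
tcp_pos: [0.5777, -0.004, 0.2088]
ee_rot: [[-0.016, -0.977, 0.211], [-0.005, 0.211, 0.977], [-1.0, 0.015, -0.008]]
wrist_force: [0.7, 0.7, 0.9]
gripper_width: 0.497
```

```bash
python3 - <<'E'
from brd import *
show()
w=imaging.capture('wrist');save(w,'w9'); pickle.dump(w,open('w9.pkl','wb'))
E
```

```text
[ 0.5777 -0.004   0.2088] [-0.0163 -0.0052 -0.9999] [-0.9774  0.211   0.0148] [ 1.568e+01  1.913e+01 -8.130e+00  4.000e-02 -6.372e+01 -2.787e+01] 36.2 F [0.7 0.7 0.9] w 0.4972
```

View pics/w9.png

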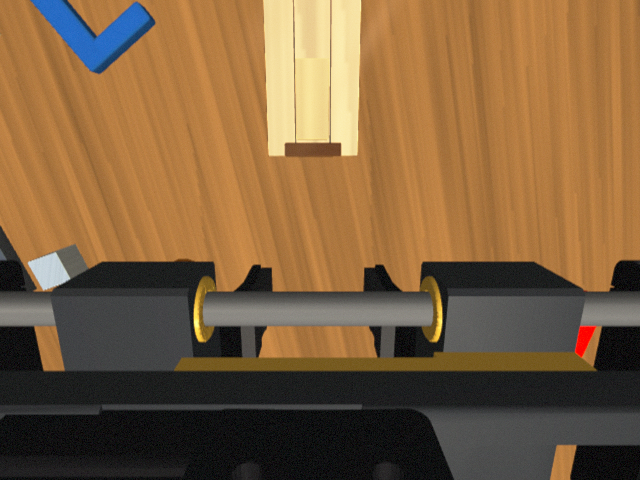

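The first brick lies between the pencil lines, spanning rows 58–139, with a small gap to the stop. I go on to the remaining bricks.

```bash
python3 - <<'E'
from brd import *
plan([.60,.28,.25],82.6,n=12)
E
```

```text
at [ 0.5774 -0.0042  0.2084] x-ax [-0.017 -0.005 -1.   ] yaw 167.79 n 12 twist/row 7.1 j6 -27.9 t 36.25 w 0.505
[[-0.0036, 0.0032, 0.0235], [-0.0036, 0.0061, 0.0229], [-0.0036, 0.0089, 0.022], [-0.0036, 0.0115, 0.0207], [-0.0036, 0.014, 0.0192], [-0.0036, 0.0163, 0.0173], [-0.0036, 0.0183, 0.0151], [-0.0036, 0.02, 0.0128], [-0.0036, 0.0214, 0.0102], [-0.0036, 0.0225, 0.0075], [-0.0036, 0.0233, 0.0046], [-0.0036, 0.0237, 0.0017]]
```

>>> apply_moves --pt "-0.0036 0.0032 0.0235" --pt "-0.0036 0.0061 0.0229" --pt "-0.0036 0.0089 0.022" --pt "-0.0036 0.0115 0.0207" --pt "-0.0036 0.014 0.0192" --pt "-0.0036 0.0163 0.0173" --pt "-0.0036 0.0183 0.0151" --pt "-0.0036 0.02 0.0128" --pt "-0.0036 0.0214 0.0102" --pt "-0.0036 0.0225 0.0075" --pt "-0.002 0.02 0.0046" --pt "0 0.01 0" --twist '[7.1, 7.1, 7.1, 7.1, 7.1, 7.1, 7.1, 7.1, 7.1, 7.1, 7.1, 4]' --claw '[0.6, 0.6, 0.6, 0.6, 0.6, 0.6, 0.6, 0.6, 0.6, 0.6, 0.6, 0.6]'

```text
time_s: 37.45
tcp_pos: [0.6048, 0.257, 0.231]
ee_rot: [[-0.042, 0.155, 0.987], [-0.016, 0.988, -0.155], [-0.999, -0.022, -0.039]]
wrist_force: [-0.8, -0.6, 0.2]
gripper_width: 0.6
```

>>> apply_moves --pt "0 0 0" --pt "0 0 0" --pt "0 0 0" --twist '[0, 0, 0]' --claw '[0.6, 0.6, 0.6]'

```text
time_s: 37.75
tcp_pos: [0.6044, 0.2551, 0.2278]
ee_rot: [[-0.047, 0.153, 0.987], [-0.019, 0.988, -0.154], [-0.999, -0.026, -0.044]]
wrist_force: [-0.7, -0.5, -0.7]
gripper_width: 0.6
```

```bash
cat >>brd.py <<'E'
def look(name,z=.028,qs=('brick1','half1')):
    show(); w=imaging.capture('wrist'); save(w,name); pickle.dump(w,open(name+'.pkl','wb'))
    for q in qs:
        for o in rects(w,q,z): print(q,o)
    return w
E
python3 - <<'E'
from brd import *
look('w10')
E
```

```text
[0.6044 0.2551 0.2278] [-0.0473 -0.019  -0.9987] [ 0.1533  0.9878 -0.026 ] [  36.64   26.88    7.12   -0.78  -73.07 -135.25] 37.75 F [-0.7 -0.5 -0.7] w 0.5997
brick1 (0.95, [431.5, 115.6], [521.8, 367.8], [65.1, 35.2], -11.0, [221.0, 195.0, 129.0])
brick1 (0.95, [243.1, 45.8], [437.0, 208.3], [68.6, 32.5], -8.2, [226.0, 198.0, 130.0])
brick1 (0.77, [465.1, 215.8], [621.2, 391.2], [72.1, 31.0], 80.2, [171.0, 77.0, 192.0])
brick1 (0.31, [17.2, 224.3], [563.2, -49.2], [80.3, 35.1], -19.2, [147.0, 116.0, 76.0])
half1 (0.88, [354.7, 130.0], [523.1, 292.9], [32.0, 29.9], 6.8, [228.0, 198.0, 131.0])
half1 (0.85, [342.0, 31.7], [442.4, 295.5], [38.4, 28.1], -17.2, [213.0, 181.0, 119.0])
```

View pics/w10.png

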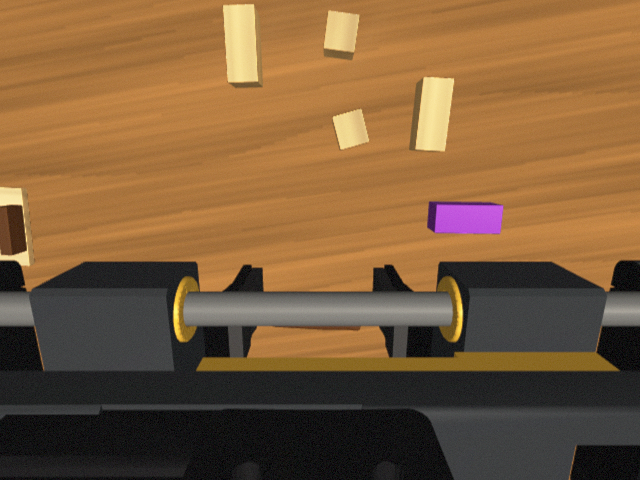

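```bash
cat >>brd.py <<'E'
def tops(w,qs=('brick1','half1'),z=.028,pm=.3):
    out=[]
    for q in qs:
        for d in imaging.regions_of(q,w):
            if d['p']<pm: continue
            m=cv2.dilate(d['mask'].astype(np.uint8),np.ones((5,5)))>0
            px=w['pixels'].astype(int); val=px.max(2)
            col=px[d['mask']].mean(0)
            if not(col[0]>col[1]>col[2] and col[1]>0.75*col[0]): continue
            v=val[d['mask']].astype(np.uint8); t,_=cv2.threshold(v[:,None],0,255,cv2.THRESH_OTSU)
            hi=np.median(v[v>t]); b=(m&(val>hi*0.93)).astype(np.uint8)
            b=cv2.morphologyEx(b,cv2.MORPH_OPEN,np.ones((3,3)))
            cs,_=cv2.findContours(b,cv2.RETR_EXTERNAL,cv2.CHAIN_APPROX_NONE); c=max(cs,key=cv2.contourArea)[:,0,:].astype(float)
            # half-pixel outward
            ctr=c.mean(0); W=unproj(w,c,z)[:,:2]*1000
            (cc,sz,a)=cv2.minAreaRect(W.astype(np.float32))
            if sz[0]<sz[1]: sz=sz[::-1]; a+=90
            a=(a+90)%180-90
            out.append((q,round(d['p'],2),np.round(d['centre'],0).tolist(),np.round(cc,1).tolist(),np.round(np.array(sz)+1,1).tolist(),round(a,1)))
    return out
E
python3 - <<'E'
from brd import *
w=imaging.capture('wrist')
for o in tops(w): print(o)
P=cv2.resize(w['pixels'][0:160,200:470],None,fx=2.9,fy=2.9,interpolation=cv2.INTER_CUBIC); cv2.imwrite('pics/c10.png',P[:,:,::-1])
E
```

```text
('brick1', 0.88, [432.0, 116.0], [521.8, 370.8], [64.5, 28.4], -12.7)
('brick1', 0.67, [244.0, 46.0], [434.2, 206.4], [64.4, 28.5], -8.0)
('half1', 0.89, [342.0, 33.0], [439.0, 296.6], [31.0, 28.4], -16.8)
('half1', 0.59, [244.0, 48.0], [434.2, 206.4], [64.4, 28.5], -8.0)
('half1', 0.57, [349.0, 128.0], [522.5, 293.2], [31.6, 28.2], 8.0)
```

View pics/c10.png

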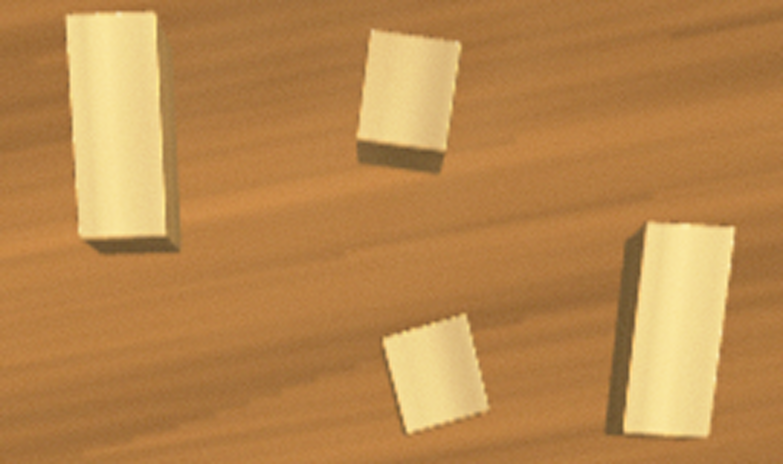

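```bash
python3 - <<'E'
from brd import *
plan([.5218,.3708,.12],77.3,n=7)
E
```

```text
at [0.6046 0.2559 0.2286] x-ax [-0.046 -0.018 -0.999] yaw 81.15 n 7 twist/row 0.55 j6 -135.3 t 38.05 w 0.601
[[0.0157, 0.0148, -0.0136], [0.0157, 0.0147, -0.0137], [0.0157, 0.0145, -0.0138], [0.0157, 0.0144, -0.014], [0.0157, 0.0143, -0.0141], [0.0157, 0.0141, -0.0142], [0.0157, 0.014, -0.0144]]
```

>>> apply_moves --pt "0 0.0148 -0.0136" --pt "0 0.0147 -0.0137" --pt "0 0.0145 -0.0138" --pt "0 0.0144 -0.014" --pt "0 0.0143 -0.0141" --pt "0.02 0.0141 -0.0142" --pt "0.025 0.008 -0.008" --pt "0.025 0 0" --pt "0.025 0 0" --pt "0 0 0" --twist '[0.55, 0.55, 0.55, 0.55, 0.55, 0.55, 0.55, 0, 0, 0]' --claw '[0.6, 0.6, 0.6, 0.6, 0.6, 0.6, 0.6, 0.6, 0.6, 0.6]'

```text
time_s: 39.05
tcp_pos: [0.5262, 0.3685, 0.1363]
ee_rot: [[-0.039, 0.222, 0.974], [-0.012, 0.975, -0.223], [-0.999, -0.021, -0.036]]
wrist_force: [-0.4, -0.3, -0.4]
gripper_width: 0.6
```

```bash
python3 - <<'E'
from brd import *
show(); plan([.5218,.3708,.021],77.3,n=10)
E
```

```text
[0.5262 0.3685 0.1363] [-0.0394 -0.0121 -0.9992] [ 0.2221  0.9748 -0.0205] [  48.82   29.35   -2.25   -1.43  -60.41 -150.95] 39.05 F [-0.4 -0.3 -0.4] w 0.5999
at [0.5262 0.3685 0.1363] x-ax [-0.039 -0.012 -0.999] yaw 77.16 n 10 twist/row -0.01 j6 -150.9 t 39.05 w 0.6
[[0.0115, 0.0004, -0.0001], [0.0115, 0.0004, -0.0001], [0.0115, 0.0004, -0.0001], [0.0115, 0.0004, -0.0001], [0.0115, 0.0004, -0.0001], [0.0115, 0.0004, -0.0001], [0.0115, 0.0004, -0.0001], [0.0115, 0.0004, -0.0001], [0.0115, 0.0004, -0.0001], [0.0115, 0.0004, -0.0001]]
```

>>> apply_moves --pt "0.025 0.001 0" --pt "0.025 0.001 0" --pt "0.015 0.001 0" --pt "0 0 0" --pt "0 0 0" --pt "0 0 0" --twist '[0, 0, 0, 0, 0, 0]' --claw '[0.6, 0.6, 0.6, 0.6, 0.6, 0.6]'

```text
time_s: 39.65
tcp_pos: [0.5295, 0.3736, 0.0787]
ee_rot: [[-0.028, 0.22, 0.975], [-0.004, 0.975, -0.22], [-1.0, -0.01, -0.026]]
wrist_force: [-0.4, 0.4, 0.8]
gripper_width: 0.597
```

```bash
python3 - <<'E'
from brd import *
show(); plan([.5218,.3708,.021],77.3,n=9)
E
```

```text
[0.5295 0.3736 0.0787] [-0.0278 -0.0044 -0.9996] [ 0.2202  0.9754 -0.0104] [  48.99   32.88   -5.36   -1.3   -53.   -150.93] 39.65 F [-0.4  0.4  0.8] w 0.5967
at [0.5295 0.3736 0.0787] x-ax [-0.028 -0.004 -1.   ] yaw 77.28 n 9 twist/row -0.0 j6 -150.9 t 39.65 w 0.597
[[0.0064, -0.0004, -0.0006], [0.0064, -0.0004, -0.0006], [0.0064, -0.0004, -0.0006], [0.0064, -0.0004, -0.0006], [0.0064, -0.0004, -0.0006], [0.0064, -0.0004, -0.0006], [0.0064, -0.0004, -0.0006], [0.0064, -0.0004, -0.0006], [0.0064, -0.0004, -0.0006]]
```

>>> apply_moves --pt "0 -0.002 -0.003" --pt "0.015 -0.002 -0.003" --pt "0.015 0 0" --pt "0.01 0 0" --pt "0.005 0 0" --pt "0.003 0 0" --pt "0 0 0" --pt "0 0 0" --twist '[0, 0, 0, 0, 0, 0, 0, 0]' --claw '[0.6, 0.6, 0.6, 0.6, 0.6, 0.6, 0.6, 0.6]'

```text
time_s: 40.45
tcp_pos: [0.5245, 0.3738, 0.0377]
ee_rot: [[-0.017, 0.219, 0.975], [0.006, 0.976, -0.219], [-1.0, 0.002, -0.018]]
wrist_force: [-0.5, 1.1, 0.3]
gripper_width: 0.6
```

```bash
python3 - <<'E'
from brd import *
show(); plan([.5218,.3708,.020],77.3,n=2)
E
```

```text
[0.5245 0.3738 0.0377] [-0.0174  0.0056 -0.9998] [0.2195 0.9756 0.0017] [  49.39   34.99   -8.54   -1.32  -46.87 -151.16] 40.45 F [-0.5  1.1  0.3] w 0.6003
at [0.5245 0.3738 0.0377] x-ax [-0.017  0.006 -1.   ] yaw 77.32 n 2 twist/row 0.01 j6 -151.2 t 40.45 w 0.6
[[0.0089, -0.0018, -0.0008], [0.0089, -0.0018, -0.0008]]
```

>>> apply_moves --pt "0.006 -0.002 -0.001" --pt "0.006 -0.0015 -0.001" --pt "0.004 0 0" --pt "0.001 0 0" --pt "0 0 0" --pt "0 0 0" --pt "0 0 0" --pt "0 0 0" --pt "0 0 0" --pt "0 0 0" --twist '[0, 0, 0, 0, 0, 0, 0, 0, 0, 0]' --claw '[0.6, 0.6, 0.6, 0.6, 0.6, 0, 0, 0, 0, 0]'

```text
time_s: 41.45
tcp_pos: [0.5218, 0.3712, 0.0204]
ee_rot: [[-0.016, 0.219, 0.976], [0.007, 0.976, -0.219], [-1.0, 0.003, -0.017]]
wrist_force: [0.5, -0.5, -0.9]
gripper_width: 0.316
```

```bash
python3 - <<'E'
from brd import *
show(); print(st()[1].T@(np.array([.5218,.3708,.02])-st()[0]))
E
```

```text
[0.5218 0.3712 0.0204] [-0.0159  0.007  -0.9998] [0.2194 0.9756 0.0034] [  49.42   35.94   -9.88   -1.36  -44.47 -151.12] 41.45 F [ 0.5 -0.5 -0.9] w 0.3161
[ 3.83998804e-04 -3.67319780e-04  8.33614975e-05]
```

>>> apply_moves --pt "-0.01 0 0" --pt "-0.02 0 0" --pt "-0.03 0 0" --pt "-0.03 0 0" --pt "-0.03 0 0" --pt "-0.03 0 0" --pt "-0.02 0 0" --pt "0 0 0" --twist '[0, 0, 0, 0, 0, 0, 0, 0]' --claw '[0, 0, 0, 0, 0, 0, 0, 0]'

```text
time_s: 42.25
tcp_pos: [0.5246, 0.3692, 0.2012]
ee_rot: [[-0.015, 0.219, 0.976], [0.007, 0.976, -0.219], [-1.0, 0.003, -0.016]]
wrist_force: [0.3, -0.4, -0.5]
gripper_width: 0.317
```

```bash
python3 - <<'E'
from h import *
show();plan([.577,-.003,.21],167.9,n=18)
E
```

```text
[0.5246 0.3692 0.2012] [-0.0149  0.0068 -0.9999] [0.2194 0.9756 0.0034] [  49.14   25.28    0.73   -0.99  -65.71 -151.41] 42.25 F [ 0.3 -0.4 -0.5] w 0.3171
at [0.5246 0.3692 0.2012] x-ax [-0.015  0.007 -1.   ] yaw 77.32 n 18 twist/row -5.03 j6 -151.4 t 42.25 w 0.317
[[-0.0007, -0.0195, 0.0074], [-0.0007, -0.0201, 0.0056], [-0.0007, -0.0205, 0.0038], [-0.0007, -0.0208, 0.002], [-0.0007, -0.0209, 0.0002], [-0.0007, -0.0208, -0.0016], [-0.0007, -0.0206, -0.0035], [-0.0007, -0.0202, -0.0052], [-0.0007, -0.0197, -0.007], [-0.0007, -0.019, -0.0087], [-0.0007, -0.0181, -0.0103], [-0.0007, -0.0172, -0.0119], [-0.0007, -0.0161, -0.0133], [-0.0007, -0.0148, -0.0147], [-0.0007, -0.0135, -0.0159], [-0.0007, -0.012, -0.0171], [-0.0007, -0.0105, -0.0181], [-0.0007, -0.0089, -0.0189]]
```

>>> apply_moves --pt "-0.0007 -0.0195 0.0074" --pt "-0.0007 -0.02 0.0056" --pt "-0.0007 -0.0205 0.0038" --pt "-0.0007 -0.0208 0.002" --pt "-0.0007 -0.021 0" --pt "-0.0007 -0.0208 -0.0016" --pt "-0.0007 -0.0206 -0.0035" --pt "-0.0007 -0.02 -0.0052" --pt "-0.0007 -0.0197 -0.007" --pt "-0.0007 -0.019 -0.0087" --pt "-0.0007 -0.018 -0.0103" --pt "-0.0007 -0.017 -0.012" --twist '[-5, -5, -5, -5, -5, -5, -5, -5, -5, -5, -5, -5]' --claw '[0, 0, 0, 0, 0, 0, 0, 0, 0, 0, 0, 0]'

```text
time_s: 43.45
tcp_pos: [0.5559, 0.1118, 0.1955]
ee_rot: [[-0.034, -0.765, 0.643], [0.001, 0.644, 0.765], [-0.999, 0.026, -0.021]]
wrist_force: [0.0, 0.0, 0.2]
gripper_width: 0.319
```

```bash
python3 - <<'E'
from h import *
show();plan([.577,-.003,.21],167.9,n=6)
E
```

```text
[0.5559 0.1118 0.1955] [-3.380e-02  7.000e-04 -9.994e-01] [-0.7647  0.6438  0.0263] [ 27.24  19.23  -9.63  -1.04 -62.84 -66.83] 43.45 F [0.  0.  0.2] w 0.3187
at [0.5559 0.1118 0.1955] x-ax [-0.034  0.001 -0.999] yaw 139.91 n 6 twist/row -4.67 j6 -66.8 t 43.45 w 0.319
[[-0.0025, -0.0149, -0.0124], [-0.0025, -0.0139, -0.0136], [-0.0025, -0.0127, -0.0147], [-0.0025, -0.0115, -0.0157], [-0.0025, -0.0102, -0.0166], [-0.0025, -0.0088, -0.0173]]
```

>>> apply_moves --pt "-0.0025 -0.0149 -0.0124" --pt "-0.0025 -0.0139 -0.0136" --pt "-0.0025 -0.0127 -0.0147" --pt "-0.0025 -0.0115 -0.0157" --pt "-0.0025 -0.007 -0.012" --pt "-0.0025 -0.004 -0.008" --pt "0 0 0" --pt "0 0 0" --twist '[-5, -5, -5, -5, -4, -2, 0, 0]' --claw '[0, 0, 0, 0, 0, 0, 0, 0]'

```text
time_s: 44.25
tcp_pos: [0.57, 0.0054, 0.2009]
ee_rot: [[-0.051, -0.972, 0.229], [-0.001, 0.23, 0.973], [-0.999, 0.049, -0.013]]
wrist_force: [0.3, -0.3, -0.8]
gripper_width: 0.322
```

```bash
python3 - <<'E'
from brd import *
show(); w=imaging.capture('wrist');show();save(w,'w11'); pickle.dump(w,open('w11.pkl','wb'))
plan([.577,-.003,.21],167.9,n=6)
E
```

```text
[0.57   0.0054 0.2009] [-0.0507 -0.0012 -0.9987] [-0.972   0.2298  0.049 ] [ 16.42  19.74  -8.14  -0.83 -64.93 -29.34] 44.25 F [ 0.3 -0.3 -0.8] w 0.322
[0.5699 0.0056 0.2009] [-0.0508 -0.0013 -0.9987] [-0.9721  0.2294  0.0491] [ 16.44  19.74  -8.14  -0.83 -64.94 -29.33] 44.3 F [-1.2 -0.1 -1.4] w 0.3188
at [0.5699 0.0056 0.2009] x-ax [-0.051 -0.001 -0.999] yaw 166.72 n 6 twist/row -0.2 j6 -29.3 t 44.3 w 0.319
[[-0.0016, -0.0014, -0.0011], [-0.0016, -0.0014, -0.0011], [-0.0016, -0.0014, -0.0012], [-0.0016, -0.0014, -0.0012], [-0.0016, -0.0014, -0.0012], [-0.0016, -0.0014, -0.0012]]
```

View pics/w11.png

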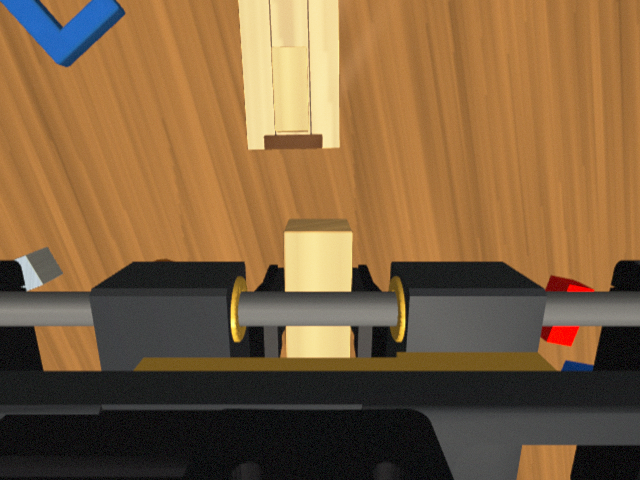

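```bash
cat >>brd.py <<'E'
def hand(w,h,cols=range(292,346,3),rt=(226,238),rb=(210,226),L=.064,bot=.0204):
    g=cv2.cvtColor(w['pixels'],cv2.COLOR_RGB2GRAY).astype(float)
    t=edge_rows(g,cols,*rt); b=edge_rows(g,cols,*rb); p,R,s=st()
    for nm,pts,hh in (('top',t,.028-bot),('bot',b,-bot)):
        # plane at tool-x offset -hh: intersect approx
        W=unproj(w,pts,p[2]+hh); d=(W-p)@R; print(nm,'row',round(np.median([q[1] for q in pts]),2),'hand xyz',d.mean(0).round(4),'spread',d[:,2].std().round(4))
E
python3 - <<'E'
from brd import *
w=pickle.load(open('w11.pkl','rb')); hand(w,0)
g=cv2.cvtColor(w['pixels'],cv2.COLOR_RGB2GRAY).astype(float)
a=edge_rows(g,range(270,315,3),126,142); print('stop edge',np.median([r for c,r in a]),sn(unproj(w,a,.008)).mean(0))
P=cv2.resize(w['pixels'][0:160,230:350],None,fx=4,fy=4,interpolation=cv2.INTER_CUBIC)[:600]; cv2.imwrite('pics/c11.png',P[:,:,::-1])
print(g[20:60:2,290].astype(int)); print(g[120:150,290].astype(int))
E
```

```text
top row 231.03 hand xyz [-0.0072 -0.0005 -0.0322] spread 0.0001
bot row 218.3 hand xyz [ 0.0208 -0.0005 -0.0315] spread 0.0001
stop edge 134.45673076923077 [ -49.07666667 -569.572     ]
[210 209 205 205 207 206 207 207 205 206 203 207 203 191 221 223 221 222
 224 223]
[223 223 222 223 222 226 223 223 225 225 201 157 201 225 183 106  84  85
  90  89  89  88  88  88  87  84  86  88  92 116]
```

View pics/c11.png

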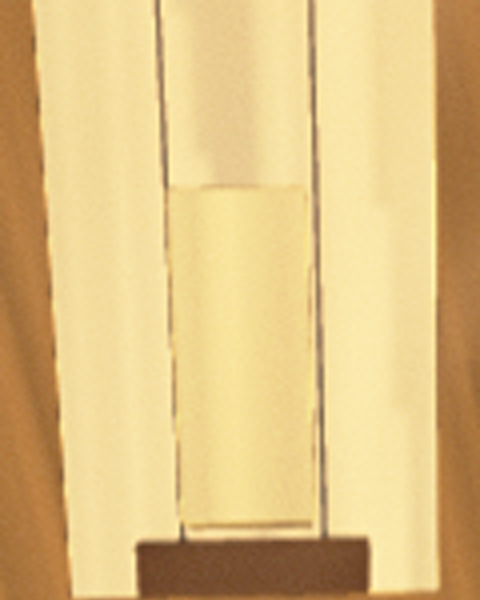

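```bash
python3 - <<'E'
from brd import *
w=pickle.load(open('w11.pkl','rb'));
for rr,z in ((130.3,.036),(131.9,.008),(46.5,.036),(134.5,.028),(134.5,.008)): print(rr,z,sn(unproj(w,[(290,rr)],z)))
g=cv2.cvtColor(w['pixels'],cv2.COLOR_RGB2GRAY).astype(float)
f=edge_rows(g,range(277,303,2),40,52); print(sn(unproj(w,f,.036)))
E
```

```text
130.3 0.036 [[ -46.66 -569.71]]
131.9 0.008 [[ -46.86 -570.41]]
46.5 0.036 [[  16.98 -567.17]]
134.5 0.028 [[ -49.76 -570.03]]
134.5 0.008 [[ -49.13 -570.5 ]]
[[  17.2  -577.39]
 [  17.47 -575.81]
 [  18.07 -574.21]
 [  16.36 -572.71]
 [  16.45 -571.13]
 [  16.5  -569.55]
 [  16.55 -567.98]
 [  16.31 -566.41]
 [  16.31 -564.83]
 [  17.9  -563.2 ]
 [  17.41 -561.64]
 [  17.56 -560.05]
 [  17.35 -558.48]]
```

```bash
python3 - <<'E'
from h import *
plan([.5446,-.1692,.20],167.9,n=10)
E
```

```text
at [0.5699 0.0056 0.2009] x-ax [-0.051 -0.001 -0.999] yaw 166.72 n 10 twist/row -0.12 j6 -29.3 t 44.3 w 0.319
[[0.0002, -0.0016, -0.0176], [0.0002, -0.0015, -0.0176], [0.0002, -0.0015, -0.0176], [0.0002, -0.0014, -0.0176], [0.0002, -0.0014, -0.0176], [0.0002, -0.0014, -0.0176], [0.0002, -0.0013, -0.0176], [0.0002, -0.0013, -0.0176], [0.0002, -0.0013, -0.0176], [0.0002, -0.0012, -0.0176]]
```

>>> apply_moves --pt "0 -0.0016 -0.0176" --pt "0 -0.0015 -0.0176" --pt "0 -0.0015 -0.0176" --pt "0 -0.0014 -0.0176" --pt "0 -0.0014 -0.0176" --pt "0 -0.0014 -0.0176" --pt "0 -0.0013 -0.0176" --pt "0 -0.0013 -0.0176" --pt "0 -0.0013 -0.0176" --pt "0.025 0 0" --pt "0.025 0 0" --pt "0.025 0 0" --twist '[-0.2, -0.2, -0.2, -0.2, -0.2, -0.2, 0, 0, 0, 0, 0, 0]' --claw '[0, 0, 0, 0, 0, 0, 0, 0, 0, 0, 0, 0]'

```text
time_s: 45.5
tcp_pos: [0.545, -0.1494, 0.1254]
ee_rot: [[-0.045, -0.978, 0.203], [-0.001, 0.203, 0.979], [-0.999, 0.044, -0.011]]
wrist_force: [0.9, 0.6, -0.7]
gripper_width: 0.318
```

```bash
python3 - <<'E'
from brd import *
show();imaging.capture('top');show();print(sn(st()[0]));plan([.5446,-.1692,.07],167.9)
E
```

```text
[ 0.545  -0.1494  0.1254] [-0.0455 -0.0013 -0.999 ] [-0.9782  0.2029  0.0443] [ 1.110e+00  2.340e+01 -1.492e+01  3.000e-02 -5.429e+01 -1.283e+01] 45.5 F [ 0.9  0.6 -0.7] w 0.3182
[ 0.5416 -0.1488  0.1205] [-5.510e-02  6.000e-04 -9.985e-01] [-0.9774  0.2042  0.0541] [  1.12  23.68 -15.27  -0.12 -54.21 -12.83] 45.55 F [-1.1  0.7 -4.2] w 0.3209
[[  31.73 -560.76]]
at [ 0.5416 -0.1488  0.1205] x-ax [-0.055  0.001 -0.998] yaw 168.2 n 2 twist/row 0.15 j6 -12.8 t 45.55 w 0.321
[[0.0251, -0.0049, -0.0094], [0.0251, -0.0049, -0.0094]]
```

>>> apply_moves --pt "0 0 0" --pt "0 -0.003 -0.007" --pt "0 -0.003 -0.007" --pt "0 -0.001 -0.005" --pt "-0.01 0 0" --pt "-0.01 0 0" --pt "0.025 0 0" --pt "0.025 0 0" --pt "0.015 0 0" --pt "0 0 0" --pt "0 0 0" --pt "0 0 0" --twist '[0, 0, 0, 0, 0, 0, 0, 0, 0, 0, 0, 0]' --claw '[0, 0, 0, 0, 0, 0, 0, 0, 0, 0, 0, 0]'

```text
time_s: 46.75
tcp_pos: [0.5508, -0.1708, 0.0882]
ee_rot: [[-0.034, -0.979, 0.201], [-0.003, 0.202, 0.979], [-0.999, 0.033, -0.01]]
wrist_force: [0.6, -0.4, -0.1]
gripper_width: 0.32
```

```bash
python3 - <<'E'
from brd import *
show();print(sn(st()[0]));plan([.5446,-.1692,.07],167.9)
E
```

```text
[ 0.5508 -0.1708  0.0882] [-0.0343 -0.0032 -0.9994] [-0.9789  0.2016  0.033 ] [ -1.03  26.61 -16.04   0.29 -49.32 -10.79] 46.75 F [ 0.6 -0.4 -0.1] w 0.3202
[[  51.35 -574.37]]
at [ 0.5508 -0.1708  0.0882] x-ax [-0.034 -0.003 -0.999] yaw 168.36 n 1 twist/row 0.46 j6 -10.8 t 46.75 w 0.32
[[0.0184, 0.0058, 0.0005]]
```

>>> apply_moves --pt "-0.007 0.003 0" --pt "-0.007 0.003 0" --pt "-0.007 0 0" --pt "-0.007 0 0" --pt "-0.005 0 0" --pt "0.03 0 0" --pt "0.03 0 0" --pt "0.01 0 0" --pt "0 0 0" --pt "0 0 0" --pt "0 0 0" --twist '[0.2, 0.2, 0, 0, 0, 0, 0, 0, 0, 0, 0]' --claw '[0, 0, 0, 0, 0, 0, 0, 0, 0, 0, 0]'

```text
time_s: 47.85
tcp_pos: [0.5498, -0.1704, 0.0622]
ee_rot: [[-0.017, -0.978, 0.207], [-0.006, 0.207, 0.978], [-1.0, 0.016, -0.009]]
wrist_force: [0.3, 0.0, -1.7]
gripper_width: 0.315
```

```bash
python3 - <<'E'
from brd import *
show();print(sn(st()[0]));plan([.5446,-.1692,.035],167.9,n=1)
E
```

```text
[ 0.5498 -0.1704  0.0622] [-0.0172 -0.0057 -0.9998] [-0.9782  0.2071  0.0157] [ -0.92  28.05 -18.36   0.48 -44.58 -11.38] 47.85 F [ 0.3  0.  -1.7] w 0.3151
[[  51.1  -573.29]]
at [ 0.5498 -0.1704  0.0622] x-ax [-0.017 -0.006 -1.   ] yaw 168.04 n 1 twist/row 0.14 j6 -11.4 t 47.85 w 0.315
[[0.0273, 0.0049, 0.0003]]
```

>>> apply_moves --pt "0 0.0025 0" --pt "0 0.0025 0" --pt "0.005 0 0" --pt "0.005 0 0" --pt "0.005 0 0" --pt "0.005 0 0" --pt "0.004 0 0" --pt "0.003 0 0" --pt "0 0 0" --pt "0 0 0" --twist '[0.1, 0, 0, 0, 0, 0, 0, 0, 0, 0]' --claw '[0, 0, 0, 0, 0, 0, 0, 0, 0, 0]'

```text
time_s: 48.85
tcp_pos: [0.5454, -0.1695, 0.0351]
ee_rot: [[-0.013, -0.978, 0.209], [-0.006, 0.209, 0.978], [-1.0, 0.012, -0.009]]
wrist_force: [-0.2, 0.3, -0.2]
gripper_width: 0.319
```

```bash
python3 - <<'E'
from brd import *
show();print(sn(st()[0]));plan([.5446,-.1692,.0289],167.9,n=1)
E
```

```text
[ 0.5454 -0.1695  0.0351] [-0.0134 -0.0061 -0.9999] [-0.9779  0.2086  0.0118] [ -0.83  29.8  -20.44   0.55 -40.52 -11.63] 48.85 F [-0.2  0.3 -0.2] w 0.3187
[[  51.2  -568.83]]
at [ 0.5454 -0.1695  0.0351] x-ax [-0.013 -0.006 -1.   ] yaw 167.96 n 1 twist/row 0.06 j6 -11.6 t 48.85 w 0.319
[[0.0062, 0.0008, 0.0002]]
```

>>> apply_moves --pt "0.003 0.0005 0" --pt "0.003 0 0" --pt "0.0005 0 0" --pt "0 0 0" --pt "0 0 0" --pt "0 0 0" --pt "0 0 0" --pt "-0.005 0 0" --pt "-0.01 0 0" --pt "-0.02 0 0" --pt "-0.02 0 0" --pt "-0.02 0 0" --twist '[0, 0, 0, 0, 0, 0, 0, 0, 0, 0, 0, 0]' --claw '[0, 0, 0, 0.5, 0.5, 0.5, 0.5, 0.5, 0.5, 0.5, 0.5, 0.5]'

```text
time_s: 50.05
tcp_pos: [0.5448, -0.169, 0.1061]
ee_rot: [[-0.017, -0.978, 0.208], [-0.006, 0.209, 0.978], [-1.0, 0.015, -0.009]]
wrist_force: [0.8, 0.5, -0.1]
gripper_width: 0.498
```

```bash
python3 - <<'E'
from brd import *
show();plan([.60,.24,.24],82,n=22)
E
```

```text
[ 0.5448 -0.169   0.1061] [-0.0169 -0.0061 -0.9998] [-0.9779  0.2086  0.0152] [ -0.77  24.4  -16.73   0.47 -49.83 -11.58] 50.05 F [ 0.8  0.5 -0.1] w 0.498
at [ 0.5448 -0.169   0.1061] x-ax [-0.017 -0.006 -1.   ] yaw 167.96 n 22 twist/row 3.91 j6 -11.6 t 50.05 w 0.498
[[-0.0062, 0.0015, 0.0186], [-0.0062, 0.0028, 0.0185], [-0.0062, 0.004, 0.0183], [-0.0062, 0.0053, 0.0179], [-0.0062, 0.0065, 0.0175], [-0.0062, 0.0077, 0.0171], [-0.0062, 0.0088, 0.0165], [-0.0062, 0.0099, 0.0159], [-0.0062, 0.011, 0.0152], [-0.0062, 0.012, 0.0144], [-0.0062, 0.0129, 0.0135], [-0.0062, 0.0138, 0.0126], [-0.0062, 0.0146, 0.0116], [-0.0062, 0.0154, 0.0106], [-0.0062, 0.0161, 0.0095], [-0.0062, 0.0167, 0.0084], [-0.0062, 0.0172, 0.0073], [-0.0062, 0.0177, 0.0061], [-0.0062, 0.0181, 0.0048], [-0.0062, 0.0184, 0.0036], [-0.0062, 0.0186, 0.0023], [-0.0062, 0.0187, 0.0011]]
```

>>> apply_moves --pt "-0.006 0.0015 0.0186" --pt "-0.006 0.0028 0.0185" --pt "-0.006 0.004 0.0183" --pt "-0.006 0.0053 0.018" --pt "-0.006 0.0065 0.0175" --pt "-0.006 0.0077 0.017" --pt "-0.006 0.0088 0.0165" --pt "-0.006 0.01 0.016" --pt "-0.006 0.011 0.015" --pt "-0.006 0.012 0.0144" --pt "-0.006 0.013 0.0135" --pt "-0.006 0.0138 0.0126" --twist '[3.9, 3.9, 3.9, 3.9, 3.9, 3.9, 3.9, 3.9, 3.9, 3.9, 3.9, 3.9]' --claw '[0.6, 0.6, 0.6, 0.6, 0.6, 0.6, 0.6, 0.6, 0.6, 0.6, 0.6, 0.6]'

```text
time_s: 51.25
tcp_pos: [0.5806, 0.0599, 0.1963]
ee_rot: [[0.004, -0.485, 0.874], [-0.005, 0.874, 0.485], [-1.0, -0.006, 0.002]]
wrist_force: [0.1, 0.1, 0.9]
gripper_width: 0.6
```

```bash
python3 - <<'E'
from brd import *
show();plan([.60,.25,.24],90,n=9)
E
```

```text
[0.5806 0.0599 0.1963] [ 0.0043 -0.0045 -1.    ] [-0.4855  0.8742 -0.0061] [ 21.95  19.74  -9.26   0.38 -60.87 -83.09] 51.25 F [0.1 0.1 0.9] w 0.6003
at [0.5806 0.0599 0.1963] x-ax [ 0.004 -0.005 -1.   ] yaw 119.04 n 9 twist/row 3.23 j6 -83.1 t 51.25 w 0.6
[[-0.0049, 0.0174, 0.0121], [-0.0049, 0.0181, 0.0111], [-0.0049, 0.0187, 0.0101], [-0.0049, 0.0192, 0.009], [-0.0049, 0.0197, 0.008], [-0.0049, 0.0201, 0.0068], [-0.0049, 0.0204, 0.0057], [-0.0049, 0.0207, 0.0045], [-0.0049, 0.0209, 0.0034]]
```

>>> apply_moves --pt "-0.005 0.0174 0.0121" --pt "-0.005 0.018 0.011" --pt "-0.005 0.0187 0.01" --pt "-0.005 0.019 0.009" --pt "-0.005 0.0197 0.008" --pt "-0.005 0.02 0.0068" --pt "-0.005 0.02 0.0057" --pt "-0.003 0.015 0.004" --pt "0 0.008 0.001" --pt "0 0 0" --pt "0 0 0" --twist '[3.2, 3.2, 3.2, 3.2, 3.2, 3.2, 3.2, 3.2, 2, 0, 0]' --claw '[0.6, 0.6, 0.6, 0.6, 0.6, 0.6, 0.6, 0.6, 0.6, 0.6, 0.6]'

```text
time_s: 52.35
tcp_pos: [0.599, 0.2393, 0.2484]
ee_rot: [[0.017, -0.008, 1.0], [0.002, 1.0, 0.008], [-1.0, 0.002, 0.017]]
wrist_force: [0.1, 0.2, -0.5]
gripper_width: 0.603
```

```bash
python3 - <<'E'
from brd import *
show();w=imaging.capture('wrist'); save(w,'w12')
for o in tops(w): print(o)
show()
E
```

```text
[0.599  0.2393 0.2484] [ 0.0165  0.0021 -0.9999] [-0.0082  1.      0.002 ] [  36.34   23.12    3.66    0.49  -69.7  -126.03] 52.35 F [ 0.1  0.2 -0.5] w 0.6033Traceback (most recent call last):
  File "<stdin>", line 3, in <module>
  File "brd.py", line 34, in tops
    cs,_=cv2.findContours(b,cv2.RETR_EXTERNAL,cv2.CHAIN_APPROX_NONE); c=max(cs,key=cv2.contourArea)[:,0,:].astype(float)
                                                                        ~~~^^^^^^^^^^^^^^^^^^^^^^^^
ValueError: max() iterable argument is empty
```

View pics/w12.png

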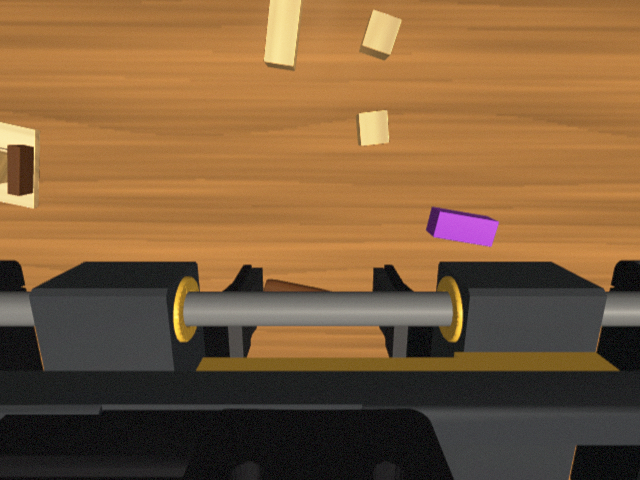

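Nothing has moved: the half bricks are at (373,128) and (380,33), and the remaining brick is at (282,35).

```bash
sed -i 's/^            # half-pixel outward/            pass/; s/^            cs,_=cv2.findContours(b,cv2.RETR_EXTERNAL,cv2.CHAIN_APPROX_NONE); /            cs,_=cv2.findContours(b,cv2.RETR_EXTERNAL,cv2.CHAIN_APPROX_NONE)\n            if not cs: continue\n            /' brd.py; python3 - <<'E'
from brd import *
w=imaging.capture('wrist')
for o in tops(w): print(o)
plan([.5225,.2932,.15],98,n=8)
E
```

```text
('brick1', 0.8, [284.0, 34.0], [438.9, 205.7], [55.2, 28.5], -7.9)
('brick1', 0.73, [4.0, 171.0], [580.0, -78.2], [9.2, 3.8], -76.3)
('half1', 0.86, [381.0, 33.0], [438.9, 296.6], [31.2, 28.5], -16.5)
('half1', 0.6, [374.0, 125.0], [523.2, 291.0], [32.2, 23.4], 6.5)
at [0.599  0.2387 0.2478] x-ax [ 0.016  0.002 -1.   ] yaw 90.39 n 8 twist/row -0.95 j6 -126.1 t 52.6 w 0.602
[[0.0121, 0.0069, -0.0097], [0.0121, 0.007, -0.0096], [0.0121, 0.0072, -0.0095], [0.0121, 0.0073, -0.0094], [0.0121, 0.0075, -0.0092], [0.0121, 0.0076, -0.0091], [0.0121, 0.0078, -0.009], [0.0121, 0.0079, -0.0089]]
```

>>> apply_moves --pt "0.01 0.0069 -0.0097" --pt "0.01 0.007 -0.0096" --pt "0.01 0.0072 -0.0095" --pt "0.01 0.0073 -0.0094" --pt "0.01 0.0075 -0.0092" --pt "0.01 0.0076 -0.009" --pt "0.01 0.0078 -0.009" --pt "0.01 0.004 -0.005" --pt "0.01 0 0" --pt "0.01 0 0" --pt "0 0 0" --pt "0 0 0" --twist '[-0.9, -0.9, -0.9, -0.9, -0.9, -0.9, -0.9, -0.9, 0, 0, 0, 0]' --claw '[0.6, 0.6, 0.6, 0.6, 0.6, 0.6, 0.6, 0.6, 0.6, 0.6, 0.6, 0.6]'

```text
time_s: 53.8
tcp_pos: [0.5256, 0.2884, 0.1414]
ee_rot: [[0.017, -0.135, 0.991], [0.001, 0.991, 0.135], [-1.0, -0.001, 0.017]]
wrist_force: [0.0, -0.3, 0.3]
gripper_width: 0.6
```

```bash
python3 - <<'E'
from brd import *
show();plan([.5228,.293,.02],97.7,n=10)
E
```

```text
[0.5256 0.2884 0.1414] [ 1.730e-02  9.000e-04 -9.999e-01] [-0.1345  0.9909 -0.0014] [  44.55   23.87  -11.68    0.81  -53.72 -127.29] 53.8 F [ 0.  -0.3  0.3] w 0.5999
at [0.5256 0.2884 0.1414] x-ax [ 0.017  0.001 -1.   ] yaw 97.73 n 10 twist/row 0.0 j6 -127.3 t 53.8 w 0.6
[[0.0121, 0.0005, -0.0004], [0.0121, 0.0005, -0.0004], [0.0121, 0.0005, -0.0004], [0.0121, 0.0005, -0.0004], [0.0121, 0.0005, -0.0004], [0.0121, 0.0005, -0.0004], [0.0121, 0.0005, -0.0004], [0.0121, 0.0005, -0.0004], [0.0121, 0.0005, -0.0004], [0.0121, 0.0005, -0.0004]]
```

>>> apply_moves --pt "0.01 0.0005 -0.0004" --pt "0.01 0.0005 -0.0004" --pt "0.01 0.0005 -0.0004" --pt "0.01 0.0005 -0.0004" --pt "0.01 0.0005 -0.0004" --pt "0.01 0.0005 -0.0004" --pt "0.01 0.0005 -0.0004" --pt "0.01 0.0005 -0.0004" --pt "0.008 0 0" --pt "0.006 0 0" --pt "0 0 0" --pt "0 0 0" --twist '[0, 0, 0, 0, 0, 0, 0, 0, 0, 0, 0, 0]' --claw '[0.6, 0.6, 0.6, 0.6, 0.6, 0.6, 0.6, 0.6, 0.6, 0.6, 0.6, 0.6]'

```text
time_s: 55.0
tcp_pos: [0.5244, 0.2921, 0.0387]
ee_rot: [[0.018, -0.133, 0.991], [0.001, 0.991, 0.134], [-1.0, -0.002, 0.018]]
wrist_force: [0.6, -0.5, -0.1]
gripper_width: 0.599
```

```bash
python3 - <<'E'
from brd import *
show();plan([.5228,.293,.02],97.7,n=1)
E
```

```text
[0.5244 0.2921 0.0387] [ 1.770e-02  8.000e-04 -9.998e-01] [-0.1335  0.991  -0.0016] [  44.91   31.06  -17.32    1.05  -40.88 -128.02] 55.0 F [ 0.6 -0.5 -0.1] w 0.5993
at [0.5244 0.2921 0.0387] x-ax [ 0.018  0.001 -1.   ] yaw 97.67 n 1 twist/row -0.03 j6 -128.0 t 55.0 w 0.599
[[0.0187, 0.0011, -0.0018]]
```

>>> apply_moves --pt "0.005 0.0005 -0.001" --pt "0.005 0.0005 -0.001" --pt "0.005 0 0" --pt "0.003 0 0" --pt "0.001 0 0" --pt "0 0 0" --pt "0 0 0" --pt "0 0 0" --pt "0 0 0" --pt "0 0 0" --pt "0 0 0" --twist '[0, 0, 0, 0, 0, 0, 0, 0, 0, 0, 0]' --claw '[0.6, 0.6, 0.6, 0.6, 0.6, 0.6, 0, 0, 0, 0, 0]'

```text
time_s: 56.1
tcp_pos: [0.5234, 0.2937, 0.0198]
ee_rot: [[0.02, -0.134, 0.991], [0.003, 0.991, 0.134], [-1.0, 0.001, 0.021]]
wrist_force: [0.3, -0.0, 0.3]
gripper_width: 0.319
```

```bash
python3 - <<'E'
from brd import *
show();print(st()[1].T@(np.array([.5228,.293,.02])-st()[0]))
E
```

```text
[0.5234 0.2937 0.0198] [ 0.0205  0.0033 -0.9998] [-1.336e-01  9.910e-01  5.000e-04] [  45.09   32.5   -18.29    1.13  -38.26 -128.29] 56.1 F [ 0.3 -0.   0.3] w 0.3187
[-0.00020357 -0.00064701 -0.00068059]
```

>>> apply_moves --pt "-0.01 0 0" --pt "-0.02 0 0" --pt "-0.03 0 0" --pt "-0.03 0 0" --pt "-0.03 0 0" --pt "-0.03 0 0" --pt "-0.03 0 0" --pt "0 0 0" --twist '[0, 0, 0, 0, 0, 0, 0, 0]' --claw '[0, 0, 0, 0, 0, 0, 0, 0]'

```text
time_s: 56.9
tcp_pos: [0.5194, 0.2925, 0.2115]
ee_rot: [[0.022, -0.134, 0.991], [0.003, 0.991, 0.134], [-1.0, 0.0, 0.022]]
wrist_force: [0.1, 0.3, -0.2]
gripper_width: 0.321
```

```bash
python3 - <<'E'
from h import *
show();plan([.568,-.0606,.22],167.9,n=20)
E
```

```text
[0.5194 0.2925 0.2115] [ 0.0219  0.0032 -0.9998] [-1.339e-01  9.910e-01  3.000e-04] [  45.32   19.72   -7.14    0.86  -62.13 -128.02] 56.9 F [ 0.1  0.3 -0.2] w 0.3214
at [0.5194 0.2925 0.2115] x-ax [ 0.022  0.003 -1.   ] yaw 97.7 n 20 twist/row -3.51 j6 -128.0 t 56.9 w 0.321
[[-0.0004, -0.0178, 0.0001], [-0.0004, -0.0178, -0.001], [-0.0004, -0.0177, -0.0021], [-0.0004, -0.0175, -0.0032], [-0.0004, -0.0173, -0.0043], [-0.0004, -0.017, -0.0053], [-0.0004, -0.0166, -0.0064], [-0.0004, -0.0162, -0.0074], [-0.0004, -0.0157, -0.0083], [-0.0004, -0.0152, -0.0093], [-0.0004, -0.0146, -0.0102], [-0.0004, -0.014, -0.0111], [-0.0004, -0.0133, -0.0119], [-0.0004, -0.0125, -0.0127], [-0.0004, -0.0117, -0.0134], [-0.0004, -0.0109, -0.0141], [-0.0004, -0.01, -0.0148], [-0.0004, -0.009, -0.0154], [-0.0004, -0.0081, -0.0159], [-0.0004, -0.0071, -0.0163]]
```

>>> apply_moves --pt "-0.0007 -0.0178 0" --pt "-0.0007 -0.0178 -0.001" --pt "-0.0007 -0.0177 -0.002" --pt "-0.0007 -0.0175 -0.0032" --pt "-0.0007 -0.0173 -0.0043" --pt "-0.0007 -0.017 -0.0053" --pt "-0.0007 -0.0166 -0.0064" --pt "-0.0007 -0.0162 -0.0074" --pt "-0.0007 -0.0157 -0.0083" --pt "-0.0007 -0.015 -0.0093" --pt "-0.0007 -0.0146 -0.01" --pt "-0.0007 -0.014 -0.011" --twist '[-3.5, -3.5, -3.5, -3.5, -3.5, -3.5, -3.5, -3.5, -3.5, -3.5, -3.5, -3.5]' --claw '[0, 0, 0, 0, 0, 0, 0, 0, 0, 0, 0, 0]'

```text
time_s: 58.1
tcp_pos: [0.5477, 0.0739, 0.2222]
ee_rot: [[0.02, -0.784, 0.621], [0.007, 0.621, 0.784], [-1.0, -0.012, 0.018]]
wrist_force: [-0.3, 0.1, -0.8]
gripper_width: 0.321
```

```bash
python3 - <<'E'
from h import *
show();plan([.568,-.0606,.22],167.9,n=8)
E
```

```text
[0.5477 0.0739 0.2222] [ 0.0204  0.0068 -0.9998] [-0.7838  0.621  -0.0118] [ 24.56  15.06 -12.     0.15 -61.72 -63.02] 58.1 F [-0.3  0.1 -0.8] w 0.3209
at [0.5477 0.0739 0.2222] x-ax [ 0.02   0.007 -1.   ] yaw 141.61 n 8 twist/row -3.29 j6 -63.0 t 58.1 w 0.321
[[0.0002, -0.0124, -0.0116], [0.0002, -0.0117, -0.0123], [0.0002, -0.011, -0.013], [0.0002, -0.0103, -0.0136], [0.0002, -0.0095, -0.0141], [0.0002, -0.0086, -0.0146], [0.0002, -0.0078, -0.0151], [0.0002, -0.0069, -0.0155]]
```

>>> apply_moves --pt "0 -0.0124 -0.0116" --pt "0 -0.0117 -0.0123" --pt "0 -0.011 -0.013" --pt "0 -0.0103 -0.0136" --pt "0 -0.0095 -0.014" --pt "0 -0.0086 -0.0146" --pt "0 -0.006 -0.011" --pt "0 -0.002 -0.006" --pt "0 0 0" --pt "0 0 0" --pt "0 0 0" --twist '[-3.3, -3.3, -3.3, -3.3, -3.3, -3.3, -2.5, -1.5, 0, 0, 0]' --claw '[0, 0, 0, 0, 0, 0, 0, 0, 0, 0, 0]'

```text
time_s: 59.2
tcp_pos: [0.5622, -0.0529, 0.2214]
ee_rot: [[0.015, -0.971, 0.239], [0.008, 0.239, 0.971], [-1.0, -0.013, 0.011]]
wrist_force: [-0.0, -0.6, -0.7]
gripper_width: 0.314
```

```bash
python3 - <<'E'
from brd import *
show(); w=imaging.capture('wrist');show();save(w,'w13'); pickle.dump(w,open('w13.pkl','wb'))
for s in (-49.5,-47,17,19,83): print(s,proj(w,[np.r_[s*EB-568*NB,36]/1000]).round(1))
E
```

```text
[ 0.5622 -0.0529  0.2214] [ 0.0153  0.0077 -0.9999] [-0.971   0.2388 -0.013 ] [ 10.92  16.44 -10.01  -0.3  -62.61 -24.6 ] 59.2 F [-0.  -0.6 -0.7] w 0.3145
[ 0.5622 -0.0528  0.2214] [ 0.0153  0.0077 -0.9999] [-0.971   0.2386 -0.013 ] [ 10.93  16.44 -10.01  -0.3  -62.61 -24.59] 59.25 F [-0.1 -0.2  0.5] w 0.3177
-49.5 [[312.3 195.4]]
-47 [[312.2 192.7]]
17 [[309.7 120. ]]
19 [[309.6 117.6]]
83 [[306.8  36.8]]
```

View pics/w13.png

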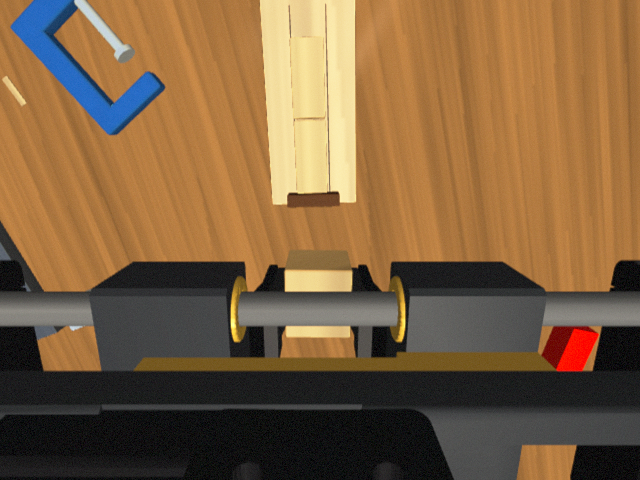

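```bash
python3 - <<'E'
from brd import *
w=pickle.load(open('w13.pkl','rb')); hand(w,0,rt=(262,274),rb=(244,258),bot=.0198)
g=cv2.cvtColor(w['pixels'],cv2.COLOR_RGB2GRAY).astype(float)
f=edge_rows(g,range(297,318,2),32,43); print(np.round([q[1] for q in f],1)); print(np.median(sn(unproj(w,f,.036)),0))
print(g[110:126,308].astype(int), g[180:200,310].astype(int))
P=cv2.resize(w['pixels'][20:220,255:365],None,fx=3,fy=3,interpolation=cv2.INTER_CUBIC); cv2.imwrite('pics/c13.png',P[:,:,::-1])
E
```

```text
top row 269.79 hand xyz [-0.0084 -0.0005 -0.0161] spread 0.0001
bot row 249.68 hand xyz [ 0.0196 -0.0005 -0.0164] spread 0.0003
[36.6 37.3 37.3 37.5 37.4 37.3 37.5 37.5 35.2 35.4 35.8]
[  82.78 -567.84]
[226 224 223 224 224 226 226 188 137 185 217 225 228 228 226 226] [225 228 228 227 229 227 228 227 226 228 226 229 206 132  57  67  78  77
  77  78]
```

View pics/c13.png

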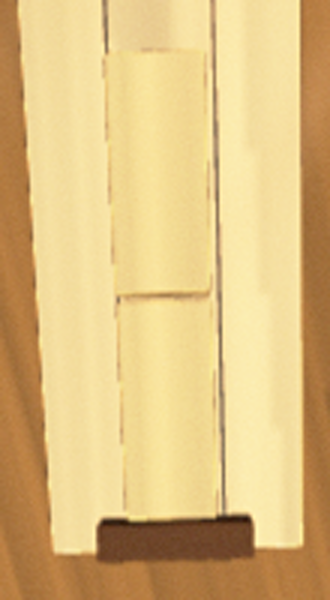

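```bash
python3 - <<'E'
from h import *
plan([.5343,-.2167,.12],167.9,n=11)
E
```

```text
at [ 0.5622 -0.0528  0.2214] x-ax [ 0.015  0.008 -1.   ] yaw 166.19 n 11 twist/row -0.16 j6 -24.6 t 59.25 w 0.318
[[0.0091, -0.001, -0.0152], [0.0091, -0.0009, -0.0152], [0.0091, -0.0009, -0.0152], [0.0091, -0.0009, -0.0152], [0.0091, -0.0008, -0.0152], [0.0091, -0.0008, -0.0152], [0.0091, -0.0007, -0.0152], [0.0091, -0.0007, -0.0152], [0.0091, -0.0006, -0.0152], [0.0091, -0.0006, -0.0152], [0.0091, -0.0006, -0.0152]]
```

>>> apply_moves --pt "0.008 -0.001 -0.015" --pt "0.008 -0.0009 -0.015" --pt "0.008 -0.0009 -0.015" --pt "0.008 -0.0009 -0.015" --pt "0.008 -0.0008 -0.015" --pt "0.008 -0.0008 -0.015" --pt "0.008 -0.0007 -0.015" --pt "0.008 -0.0007 -0.015" --pt "0.008 -0.0006 -0.015" --pt "0.008 -0.0006 -0.012" --pt "0 0 -0.005" --pt "0 0 0" --twist '[-0.2, -0.2, -0.2, -0.2, -0.2, -0.2, -0.2, -0.2, -0.1, 0, 0, 0]' --claw '[0, 0, 0, 0, 0, 0, 0, 0, 0, 0, 0, 0]'

```text
time_s: 60.45
tcp_pos: [0.5325, -0.2098, 0.1318]
ee_rot: [[0.01, -0.979, 0.206], [0.009, 0.206, 0.979], [-1.0, -0.008, 0.011]]
wrist_force: [-0.1, 0.7, 1.2]
gripper_width: 0.319
```

```bash
python3 - <<'E'
from brd import *
show();print(sn(st()[0]));plan([.5343,-.2167,.045],167.9,n=10)
E
```

```text
[ 0.5325 -0.2098  0.1318] [ 0.0097  0.0095 -0.9999] [-0.9786  0.2056 -0.0075] [ -5.61  22.35 -15.21  -0.75 -51.95  -5.8 ] 60.45 F [-0.1  0.7  1.2] w 0.3194
[[  93.27 -564.68]]
at [ 0.5325 -0.2098  0.1318] x-ax [ 0.01   0.009 -1.   ] yaw 168.13 n 10 twist/row 0.02 j6 -5.8 t 60.45 w 0.319
[[0.0087, -0.0003, -0.0007], [0.0087, -0.0003, -0.0007], [0.0087, -0.0003, -0.0007], [0.0087, -0.0003, -0.0007], [0.0087, -0.0003, -0.0007], [0.0087, -0.0003, -0.0007], [0.0087, -0.0003, -0.0007], [0.0087, -0.0003, -0.0007], [0.0087, -0.0003, -0.0007], [0.0087, -0.0003, -0.0007]]
```

>>> apply_moves --pt "0.004 -0.001 -0.004" --pt "0.008 -0.001 -0.003" --pt "0.008 -0.001 0" --pt "0.008 0 0" --pt "0.008 0 0" --pt "0.008 0 0" --pt "0.008 0 0" --pt "0.008 0 0" --pt "0.008 0 0" --pt "0.004 0 0" --pt "0 0 0" --pt "0 0 0" --twist '[0, 0, 0, 0, 0, 0, 0, 0, 0, 0, 0, 0]' --claw '[0, 0, 0, 0, 0, 0, 0, 0, 0, 0, 0, 0]'

```text
time_s: 61.65
tcp_pos: [0.5358, -0.2153, 0.0535]
ee_rot: [[0.01, -0.979, 0.203], [0.009, 0.203, 0.979], [-1.0, -0.008, 0.011]]
wrist_force: [-0.1, 0.5, -0.6]
gripper_width: 0.317
```

```bash
python3 - <<'E'
from brd import *
show();print(sn(st()[0]));plan([.5343,-.2167,.0285],167.9,n=1)
E
```

```text
[ 0.5358 -0.2153  0.0535] [ 0.01    0.0095 -0.9999] [-0.9792  0.2026 -0.0079] [ -6.15  28.42 -18.86  -0.89 -42.22  -4.88] 61.65 F [-0.1  0.5 -0.6] w 0.3173
[[  97.99 -569.09]]
at [ 0.5358 -0.2153  0.0535] x-ax [ 0.01   0.009 -1.   ] yaw 168.31 n 1 twist/row 0.41 j6 -4.9 t 61.65 w 0.317
[[0.0249, 0.0014, -0.0019]]
```

>>> apply_moves --pt "0.005 0.0012 -0.0018" --pt "0.005 0 0" --pt "0.005 0 0" --pt "0.004 0 0" --pt "0.001 0 0" --pt "0 0 0" --pt "0 0 0" --twist '[0.4, 0, 0, 0, 0, 0, 0]' --claw '[0, 0, 0, 0, 0, 0, 0]'

```text
time_s: 62.35
tcp_pos: [0.535, -0.217, 0.0325]
ee_rot: [[0.012, -0.978, 0.21], [0.009, 0.21, 0.978], [-1.0, -0.01, 0.011]]
wrist_force: [-0.7, 0.0, -0.1]
gripper_width: 0.319
```

```bash
python3 - <<'E'
from brd import *
show();print(sn(st()[0]));plan([.5343,-.2167,.0283],167.9,n=1)
E
```

```text
[ 0.535  -0.217   0.0325] [ 0.012   0.0091 -0.9999] [-0.9776  0.2101 -0.0098] [ -6.32  30.06 -19.88  -0.93 -39.43  -5.08] 62.35 F [-0.7  0.  -0.1] w 0.3189
[[  99.77 -568.65]]
at [ 0.535  -0.217   0.0325] x-ax [ 0.012  0.009 -1.   ] yaw 167.87 n 1 twist/row -0.03 j6 -5.1 t 62.35 w 0.319
[[0.0042, 0.0008, 0.0001]]
```

>>> apply_moves --pt "0.0025 0.0006 0" --pt "0.0018 0 0" --pt "0 0 0" --pt "0 0 0" --pt "0 0 0" --pt "0 0 0" --pt "0 0 0" --pt "-0.005 0 0" --pt "-0.01 0 0" --pt "-0.02 0 0" --pt "-0.02 0 0" --pt "-0.02 0 0" --twist '[0, 0, 0, 0, 0, 0, 0, 0, 0, 0, 0, 0]' --claw '[0, 0, 0, 0.5, 0.5, 0.5, 0.5, 0.5, 0.5, 0.5, 0.5, 0.5]'

```text
time_s: 63.55
tcp_pos: [0.5323, -0.2173, 0.1056]
ee_rot: [[0.008, -0.978, 0.21], [0.01, 0.21, 0.978], [-1.0, -0.006, 0.011]]
wrist_force: [0.6, -0.1, -0.2]
gripper_width: 0.496
```

```bash
python3 - <<'E'
from brd import *
show();plan([.58,.20,.24],82,n=22)
E
```

```text
[ 0.5323 -0.2173  0.1056] [ 0.0077  0.0096 -0.9999] [-0.9777  0.21   -0.0055] [ -6.39  24.38 -16.39  -0.79 -48.86  -5.22] 63.55 F [ 0.6 -0.1 -0.2] w 0.4963
at [ 0.5323 -0.2173  0.1056] x-ax [ 0.008  0.01  -1.   ] yaw 167.88 n 22 twist/row 3.9 j6 -5.2 t 63.55 w 0.496
[[-0.0059, 0.0018, 0.0191], [-0.0059, 0.0031, 0.0189], [-0.0059, 0.0044, 0.0186], [-0.0059, 0.0057, 0.0183], [-0.0059, 0.0069, 0.0179], [-0.0059, 0.0081, 0.0174], [-0.0059, 0.0093, 0.0168], [-0.0059, 0.0104, 0.0161], [-0.0059, 0.0114, 0.0154], [-0.0059, 0.0125, 0.0145], [-0.0059, 0.0134, 0.0137], [-0.0059, 0.0143, 0.0127], [-0.0059, 0.0152, 0.0117], [-0.0059, 0.0159, 0.0107], [-0.0059, 0.0166, 0.0095], [-0.0059, 0.0172, 0.0084], [-0.0059, 0.0178, 0.0072], [-0.0059, 0.0182, 0.006], [-0.0059, 0.0186, 0.0047], [-0.0059, 0.0188, 0.0034], [-0.0059, 0.019, 0.0022], [-0.0059, 0.0191, 0.0009]]
```

>>> apply_moves --pt "-0.006 0.0018 0.019" --pt "-0.006 0.003 0.019" --pt "-0.006 0.0044 0.0186" --pt "-0.006 0.0057 0.0183" --pt "-0.006 0.007 0.018" --pt "-0.006 0.008 0.0174" --pt "-0.006 0.0093 0.0168" --pt "-0.006 0.0104 0.016" --pt "-0.006 0.0114 0.0154" --pt "-0.006 0.0125 0.0145" --pt "-0.006 0.0134 0.0137" --pt "-0.006 0.0143 0.0127" --twist '[3.9, 3.9, 3.9, 3.9, 3.9, 3.9, 3.9, 3.9, 3.9, 3.9, 3.9, 3.9]' --claw '[0.6, 0.6, 0.6, 0.6, 0.6, 0.6, 0.6, 0.6, 0.6, 0.6, 0.6, 0.6]'

```text
time_s: 64.75
tcp_pos: [0.5641, 0.0157, 0.1997]
ee_rot: [[0.029, -0.484, 0.875], [0.009, 0.875, 0.484], [-1.0, -0.006, 0.03]]
wrist_force: [0.5, 0.1, -0.4]
gripper_width: 0.6
```

```bash
python3 - <<'E'
from brd import *
show();plan([.525,.27,.22],73.4,n=12)
E
```

```text
[0.5641 0.0157 0.1997] [ 0.0292  0.0089 -0.9995] [-0.4838  0.8752 -0.0063] [ 1.806e+01  1.706e+01 -1.261e+01  4.000e-02 -5.859e+01 -7.914e+01] 64.75 F [ 0.5  0.1 -0.4] w 0.5998
at [0.5641 0.0157 0.1997] x-ax [ 0.029  0.009 -1.   ] yaw 118.94 n 12 twist/row 3.79 j6 -79.1 t 64.75 w 0.6
[[-0.0016, 0.0201, 0.0075], [-0.0016, 0.0206, 0.0061], [-0.0016, 0.0209, 0.0047], [-0.0016, 0.0212, 0.0033], [-0.0016, 0.0214, 0.0019], [-0.0016, 0.0214, 0.0005], [-0.0016, 0.0214, -0.0009], [-0.0016, 0.0213, -0.0023], [-0.0016, 0.0211, -0.0037], [-0.0016, 0.0208, -0.0051], [-0.0016, 0.0204, -0.0065], [-0.0016, 0.02, -0.0078]]
```

>>> apply_moves --pt "-0.0016 0.02 0.0075" --pt "-0.0016 0.0206 0.006" --pt "-0.0016 0.021 0.0047" --pt "-0.0016 0.0212 0.0033" --pt "-0.0016 0.0214 0.002" --pt "-0.0016 0.0214 0.0005" --pt "-0.0016 0.0214 -0.001" --pt "-0.0016 0.0213 -0.0023" --pt "-0.0016 0.021 -0.0037" --pt "-0.0016 0.02 -0.005" --pt "0 0.014 -0.004" --pt "0 0.005 -0.002" --twist '[3.8, 3.8, 3.8, 3.8, 3.8, 3.8, 3.8, 3.8, 3.8, 3.8, 3.5, 2]' --claw '[0.6, 0.6, 0.6, 0.6, 0.6, 0.6, 0.6, 0.6, 0.6, 0.6, 0.6, 0.6]'

```text
time_s: 65.95
tcp_pos: [0.5302, 0.2574, 0.2326]
ee_rot: [[0.045, 0.281, 0.959], [0.017, 0.959, -0.282], [-0.999, 0.029, 0.038]]
wrist_force: [-0.9, 0.4, 0.5]
gripper_width: 0.599
```

>>> apply_moves --pt "0 0 0" --pt "0 0 0" --pt "0 0 0" --twist '[0, 0, 0]' --claw '[0.6, 0.6, 0.6]'

```text
time_s: 66.25
tcp_pos: [0.5299, 0.2577, 0.2347]
ee_rot: [[0.047, 0.278, 0.959], [0.018, 0.96, -0.279], [-0.999, 0.031, 0.04]]
wrist_force: [0.6, 0.2, -0.4]
gripper_width: 0.603
```

```bash
python3 - <<'E'
from brd import *
show();w=imaging.capture('wrist'); save(w,'w14')
for o in tops(w): print(o)
show()
E
```

```text
[0.5299 0.2577 0.2347] [ 0.0469  0.0185 -0.9987] [0.2781 0.9601 0.0308] [  42.2    17.23   -7.47    1.15  -62.6  -148.89] 66.25 F [ 0.6  0.2 -0.4] w 0.6026
('brick1', 0.79, [228.0, 120.0], [434.3, 206.2], [64.5, 28.6], -8.1)
('half1', 0.63, [327.0, 95.0], [438.5, 296.6], [30.8, 27.7], -16.2)
[0.53   0.2576 0.2344] [ 0.0466  0.0182 -0.9987] [0.2787 0.9599 0.0305] [  42.18   17.25   -7.48    1.15  -62.59 -148.91] 66.4 F [-0.1 -1.   0.4] w 0.6001
```

View pics/w14.png

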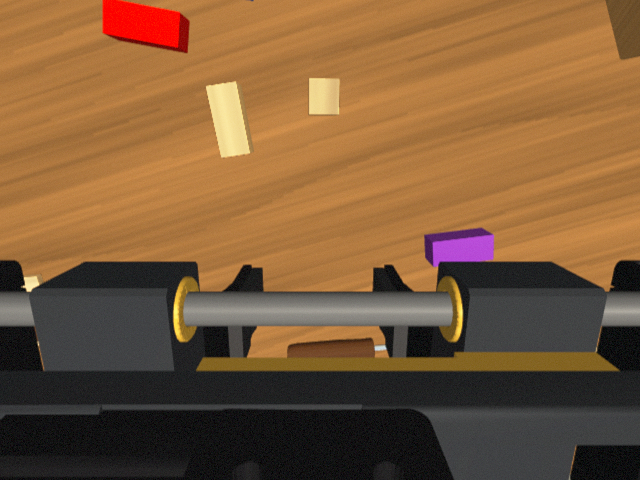

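```bash
python3 - <<'E'
from brd import *
plan([.4387,.2966,.15],73.5,n=12)
E
```

```text
at [0.53   0.2576 0.2344] x-ax [ 0.047  0.018 -0.999] yaw 73.81 n 12 twist/row 0.03 j6 -148.9 t 66.4 w 0.6
[[0.0067, 0.0008, -0.0085], [0.0067, 0.0008, -0.0085], [0.0067, 0.0008, -0.0085], [0.0067, 0.0008, -0.0085], [0.0067, 0.0008, -0.0085], [0.0067, 0.0008, -0.0085], [0.0067, 0.0008, -0.0085], [0.0067, 0.0008, -0.0085], [0.0067, 0.0008, -0.0085], [0.0067, 0.0008, -0.0085], [0.0067, 0.0007, -0.0085], [0.0067, 0.0007, -0.0085]]
```

>>> apply_moves --pt "0.006 0.0008 -0.0085" --pt "0.006 0.0008 -0.0085" --pt "0.006 0.0008 -0.0085" --pt "0.006 0.0008 -0.0085" --pt "0.006 0.0008 -0.0085" --pt "0.006 0.0008 -0.0085" --pt "0.006 0.0008 -0.0085" --pt "0.006 0.0008 -0.0085" --pt "0.006 0.0008 -0.0085" --pt "0.006 0.0008 -0.008" --pt "0.006 0 -0.004" --pt "0 0 0" --twist '[0.03, 0.03, 0.03, 0.03, 0.03, 0.03, 0.03, 0.03, 0.03, 0.03, 0, 0]' --claw '[0.6, 0.6, 0.6, 0.6, 0.6, 0.6, 0.6, 0.6, 0.6, 0.6, 0.6, 0.6]'

```text
time_s: 67.6
tcp_pos: [0.4419, 0.2934, 0.158]
ee_rot: [[0.044, 0.284, 0.958], [0.016, 0.959, -0.285], [-0.999, 0.028, 0.038]]
wrist_force: [-0.3, -0.3, 0.2]
gripper_width: 0.6
```

```bash
python3 - <<'E'
from brd import *
show();plan([.4387,.2966,.05],73.5,n=12)
E
```

```text
[0.4419 0.2934 0.158 ] [ 0.0443  0.0164 -0.9989] [0.2837 0.9585 0.0283] [  51.94   15.9   -21.79    1.85  -50.02 -159.61] 67.6 F [-0.3 -0.3  0.2] w 0.6002
at [0.4419 0.2934 0.158 ] x-ax [ 0.044  0.016 -0.999] yaw 73.51 n 12 twist/row 0.0 j6 -159.6 t 67.6 w 0.6
[[0.009, -0.0001, -0.0007], [0.009, -0.0001, -0.0007], [0.009, -0.0001, -0.0007], [0.009, -0.0001, -0.0007], [0.009, -0.0001, -0.0007], [0.009, -0.0001, -0.0007], [0.009, -0.0001, -0.0007], [0.009, -0.0001, -0.0007], [0.009, -0.0001, -0.0007], [0.009, -0.0001, -0.0007], [0.009, -0.0001, -0.0007], [0.009, -0.0001, -0.0007]]
```

>>> apply_moves --pt "-0.04 0 0" --pt "-0.04 0 0" --pt "0 0 0" --pt "0 0 0" --pt "0 0 0" --pt "0 0 0" --twist '[0, 0, 0, 0, 0, 0]' --claw '[0.6, 0.6, 0.6, 0.6, 0.6, 0.6]'

```text
time_s: 68.2
tcp_pos: [0.4387, 0.2915, 0.2389]
ee_rot: [[0.043, 0.285, 0.958], [0.014, 0.958, -0.285], [-0.999, 0.025, 0.037]]
wrist_force: [0.7, 0.2, 0.4]
gripper_width: 0.595
```

>>> apply_moves --pt "0.009 0 0" --pt "0.009 0 0" --pt "0.009 0 0" --pt "0.009 0 0" --pt "0.009 0 0" --pt "0.009 0 0" --pt "0.009 0 0" --pt "0.009 0 0" --pt "0.009 0 0" --pt "0 0 0" --pt "0 0 0" --twist '[0, 0, 0, 0, 0, 0, 0, 0, 0, 0, 0]' --claw '[0.6, 0.6, 0.6, 0.6, 0.6, 0.6, 0.6, 0.6, 0.6, 0.6, 0.6]'

```text
time_s: 69.3
tcp_pos: [0.4409, 0.2907, 0.1461]
ee_rot: [[0.037, 0.285, 0.958], [0.007, 0.958, -0.286], [-0.999, 0.017, 0.033]]
wrist_force: [0.6, -0.0, -0.4]
gripper_width: 0.603
```

```bash
python3 - <<'E'
from brd import *
show();plan([.4387,.2966,.05],73.5,n=12)
E
```

```text
[0.4409 0.2907 0.1461] [ 0.0369  0.0066 -0.9993] [0.2854 0.9583 0.0169] [  51.83   16.78  -22.51    1.89  -49.12 -159.65] 69.3 F [ 0.6 -0.  -0.4] w 0.6026
at [0.4409 0.2907 0.1461] x-ax [ 0.037  0.007 -0.999] yaw 73.42 n 12 twist/row -0.01 j6 -159.6 t 69.3 w 0.603
[[0.008, 0.0003, -0.0006], [0.008, 0.0003, -0.0006], [0.008, 0.0003, -0.0006], [0.008, 0.0003, -0.0006], [0.008, 0.0003, -0.0006], [0.008, 0.0003, -0.0006], [0.008, 0.0003, -0.0006], [0.008, 0.0003, -0.0006], [0.008, 0.0003, -0.0006], [0.008, 0.0003, -0.0006], [0.008, 0.0003, -0.0006], [0.008, 0.0003, -0.0006]]
```

>>> apply_moves --pt "0.009 0.0006 -0.0006" --pt "0.009 0.0006 -0.0006" --pt "0.009 0.0006 -0.0006" --pt "0.009 0.0006 -0.0006" --pt "0.009 0.0006 -0.0006" --pt "0.009 0.0006 -0.0006" --pt "0.009 0 -0.0006" --pt "0.009 0 -0.0006" --pt "0.009 0 0" --pt "0.009 0 0" --pt "0 0 0" --pt "0 0 0" --twist '[0, 0, 0, 0, 0, 0, 0, 0, 0, 0, 0, 0]' --claw '[0.6, 0.6, 0.6, 0.6, 0.6, 0.6, 0.6, 0.6, 0.6, 0.6, 0.6, 0.6]'

```text
time_s: 70.5
tcp_pos: [0.441, 0.2971, 0.0481]
ee_rot: [[0.037, 0.285, 0.958], [0.007, 0.958, -0.285], [-0.999, 0.017, 0.034]]
wrist_force: [-0.3, -0.1, -0.0]
gripper_width: 0.601
```

```bash
python3 - <<'E'
from brd import *
show();plan([.4387,.2966,.02],73.5,n=1)
E
```

```text
[0.441  0.2971 0.0481] [ 0.0374  0.0069 -0.9993] [0.285  0.9584 0.0173] [  52.28   24.84  -28.2     2.51  -35.36 -160.89] 70.5 F [-0.3 -0.1 -0. ] w 0.6013
at [0.441  0.2971 0.0481] x-ax [ 0.037  0.007 -0.999] yaw 73.44 n 1 twist/row -0.06 j6 -160.9 t 70.5 w 0.601
[[0.028, -0.0016, -0.003]]
```

Tilt is about 2°, which is acceptable. I go down and grip.

>>> apply_moves --pt "0.006 -0.001 -0.0015" --pt "0.006 -0.0006 -0.0015" --pt "0.006 0 0" --pt "0.005 0 0" --pt "0.003 0 0" --pt "0.001 0 0" --pt "0 0 0" --pt "0 0 0" --pt "0 0 0" --pt "0 0 0" --pt "0 0 0" --pt "0 0 0" --twist '[0, 0, 0, 0, 0, 0, 0, 0, 0, 0, 0, 0]' --claw '[0.6, 0.6, 0.6, 0.6, 0.6, 0.6, 0.6, 0, 0, 0, 0, 0]'

```text
time_s: 71.7
tcp_pos: [0.4394, 0.2975, 0.0203]
ee_rot: [[0.04, 0.285, 0.958], [0.01, 0.958, -0.285], [-0.999, 0.021, 0.035]]
wrist_force: [-0.2, 0.7, 0.1]
gripper_width: 0.321
```

```bash
python3 - <<'E'
from brd import *
show();print(st()[1].T@(np.array([.4387,.2966,.02])-st()[0]))
E
```

```text
[0.4394 0.2975 0.0203] [ 0.0399  0.0097 -0.9992] [0.2847 0.9584 0.0207] [  52.46   27.29  -29.9     2.86  -31.02 -161.45] 71.7 F [-0.2  0.7  0.1] w 0.3206
[ 0.00022894 -0.00109158 -0.0003811 ]
```

>>> apply_moves --pt "-0.01 0 0" --pt "-0.02 0 0" --pt "-0.03 0 0" --pt "-0.03 0 0" --pt "-0.03 0 0" --pt "-0.03 0 0" --pt "-0.03 0 0" --pt "-0.01 0 0" --pt "0 0 0" --twist '[0, 0, 0, 0, 0, 0, 0, 0, 0]' --claw '[0, 0, 0, 0, 0, 0, 0, 0, 0]'

```text
time_s: 72.6
tcp_pos: [0.4307, 0.2946, 0.2223]
ee_rot: [[0.041, 0.285, 0.958], [0.011, 0.958, -0.285], [-0.999, 0.022, 0.036]]
wrist_force: [0.4, 0.2, -0.3]
gripper_width: 0.32
```

```bash
python3 - <<'E'
from h import *
show();plan([.568,-.0606,.23],167.9,n=19)
E
```

```text
[0.4307 0.2946 0.2223] [ 0.0407  0.0113 -0.9991] [0.2847 0.9584 0.0224] [  53.07   11.53  -17.37    1.72  -59.19 -160.5 ] 72.6 F [ 0.4  0.2 -0.3] w 0.3203
at [0.4307 0.2946 0.2223] x-ax [ 0.041  0.011 -0.999] yaw 73.45 n 19 twist/row -4.97 j6 -160.5 t 72.6 w 0.32
[[-0.0003, -0.0159, 0.0123], [-0.0003, -0.0169, 0.0109], [-0.0003, -0.0177, 0.0094], [-0.0003, -0.0185, 0.0078], [-0.0003, -0.0191, 0.0061], [-0.0003, -0.0195, 0.0045], [-0.0003, -0.0199, 0.0028], [-0.0003, -0.02, 0.001], [-0.0003, -0.02, -0.0007], [-0.0003, -0.0199, -0.0024], [-0.0003, -0.0196, -0.0042], [-0.0003, -0.0192, -0.0058], [-0.0003, -0.0186, -0.0075], [-0.0003, -0.0179, -0.0091], [-0.0003, -0.017, -0.0106], [-0.0003, -0.016, -0.012], [-0.0003, -0.0149, -0.0134], [-0.0003, -0.0137, -0.0146], [-0.0003, -0.0124, -0.0157]]
```

>>> apply_moves --pt "-0.0005 -0.016 0.0123" --pt "-0.0005 -0.017 0.011" --pt "-0.0005 -0.0177 0.0094" --pt "-0.0005 -0.0185 0.0078" --pt "-0.0005 -0.019 0.006" --pt "-0.0005 -0.0195 0.0045" --pt "-0.0005 -0.02 0.0028" --pt "-0.0005 -0.02 0.001" --pt "-0.0005 -0.02 -0.0007" --pt "-0.0005 -0.02 -0.0024" --pt "-0.0005 -0.0196 -0.0042" --pt "-0.0005 -0.0192 -0.0058" --twist '[-5, -5, -5, -5, -5, -5, -5, -5, -5, -5, -5, -5]' --claw '[0, 0, 0, 0, 0, 0, 0, 0, 0, 0, 0, 0]'

```text
time_s: 73.8
tcp_pos: [0.5151, 0.0603, 0.2102]
ee_rot: [[0.008, -0.719, 0.695], [-0.004, 0.695, 0.719], [-1.0, -0.008, 0.003]]
wrist_force: [0.4, 0.4, -0.4]
gripper_width: 0.321
```

```bash
python3 - <<'E'
from h import *
show();plan([.568,-.0606,.23],167.9,n=7)
E
```

```text
[0.5151 0.0603 0.2102] [ 0.0078 -0.0039 -1.    ] [-0.7193  0.6946 -0.0083] [ 24.85  12.76 -17.1    0.45 -59.83 -69.07] 73.8 F [ 0.4  0.4 -0.4] w 0.3213
at [0.5151 0.0603 0.2102] x-ax [ 0.008 -0.004 -1.   ] yaw 136.0 n 7 twist/row -4.56 j6 -69.1 t 73.8 w 0.321
[[-0.0027, -0.0175, -0.0072], [-0.0027, -0.0168, -0.0085], [-0.0027, -0.0161, -0.0098], [-0.0027, -0.0153, -0.0111], [-0.0027, -0.0143, -0.0123], [-0.0027, -0.0133, -0.0134], [-0.0027, -0.0122, -0.0144]]
```

>>> apply_moves --pt "-0.003 -0.0175 -0.0072" --pt "-0.003 -0.0168 -0.0085" --pt "-0.003 -0.016 -0.0098" --pt "-0.003 -0.0153 -0.011" --pt "-0.003 -0.0143 -0.0123" --pt "-0.003 -0.012 -0.013" --pt "0 -0.007 -0.009" --pt "0 -0.002 -0.002" --pt "0 0 0" --pt "0 0 0" --twist '[-4, -4, -4, -4, -4, -4, -3, -1.5, 0, 0]' --claw '[0, 0, 0, 0, 0, 0, 0, 0, 0, 0]'

```text
time_s: 74.8
tcp_pos: [0.5555, -0.0651, 0.2095]
ee_rot: [[-0.029, -0.967, 0.253], [-0.007, 0.253, 0.967], [-1.0, 0.026, -0.014]]
wrist_force: [0.6, -0.7, -0.0]
gripper_width: 0.316
```

```bash
python3 - <<'E'
from brd import *
show(); w=imaging.capture('wrist');show();save(w,'w15'); pickle.dump(w,open('w15.pkl','wb'))
E
```

```text
[ 0.5555 -0.0651  0.2095] [-0.0285 -0.0075 -0.9996] [-0.9671  0.2532  0.0257] [  9.99  17.67 -10.24   0.15 -63.78 -24.72] 74.8 F [ 0.6 -0.7 -0. ] w 0.3159
[ 0.5554 -0.065   0.2095] [-0.0287 -0.0074 -0.9996] [-0.9671  0.253   0.0259] [ 10.    17.67 -10.25   0.15 -63.78 -24.72] 74.85 F [ 0.9  0.5 -1.1] w 0.3154
```

View pics/w15.png

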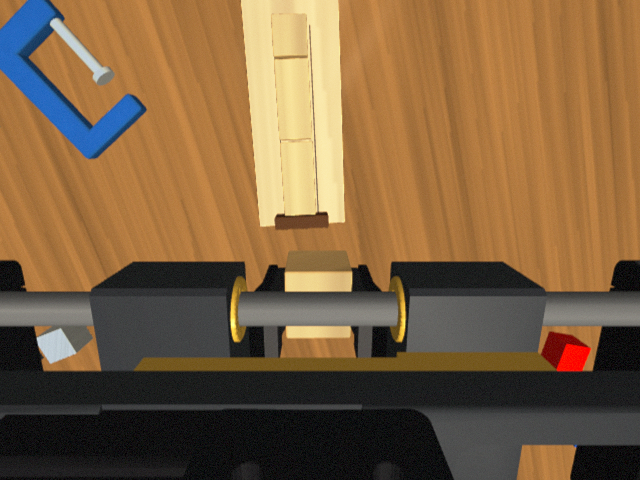

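```bash
python3 - <<'E'
from brd import *
w=pickle.load(open('w15.pkl','rb')); hand(w,0,rt=(262,274),rb=(244,258),bot=.0203)
g=cv2.cvtColor(w['pixels'],cv2.COLOR_RGB2GRAY).astype(float)
print(sn(unproj(w,[(299,214.5)],.036)), 'joint1',sn(unproj(w,[(295,139)],.036)),'joint2',sn(unproj(w,[(291,57)],.036)),'end',sn(unproj(w,[(290,13)],.036)))
for rr in (80,110,160,200):
    row=cv2.GaussianBlur(g[rr:rr+1],(3,1),0)[0]; print(rr,[int(v) for v in row[268:328]])
P=cv2.resize(w['pixels'][0:235,235:350],None,fx=2.5,fy=2.5,interpolation=cv2.INTER_CUBIC); cv2.imwrite('pics/c15.png',P[:,:,::-1])
E
```

```text
top row 271.16 hand xyz [-0.0075 -0.0006 -0.0151] spread 0.0001
bot row 250.28 hand xyz [ 0.0205 -0.0006 -0.0155] spread 0.0005
[[ -46.77 -569.33]] joint1 [[  19.12 -568.95]] joint2 [[  84.04 -568.3 ]] end [[ 116.32 -567.07]]
80 [221, 221, 223, 224, 225, 227, 218, 204, 207, 215, 216, 214, 213, 212, 212, 216, 219, 221, 221, 222, 223, 224, 224, 223, 223, 221, 219, 217, 216, 215, 213, 213, 212, 211, 211, 211, 211, 212, 214, 217, 217, 216, 204, 173, 169, 205, 227, 229, 230, 231, 231, 230, 228, 225, 221, 219, 218, 218, 218, 218]
110 [224, 222, 221, 221, 222, 223, 224, 225, 218, 207, 206, 211, 212, 212, 210, 210, 212, 216, 218, 220, 221, 222, 222, 223, 223, 222, 221, 220, 219, 217, 216, 213, 212, 212, 210, 209, 209, 210, 211, 213, 213, 209, 209, 217, 197, 171, 197, 225, 228, 228, 229, 229, 229, 230, 229, 228, 228, 227, 225, 221]
160 [220, 222, 223, 224, 225, 224, 222, 221, 222, 222, 223, 224, 219, 210, 210, 215, 217, 217, 215, 212, 213, 215, 219, 222, 223, 224, 225, 225, 224, 222, 221, 220, 219, 218, 217, 216, 215, 214, 213, 213, 213, 215, 215, 215, 209, 202, 187, 165, 181, 215, 226, 228, 230, 231, 231, 231, 231, 231, 231, 231]
200 [219, 220, 219, 219, 221, 223, 226, 225, 223, 221, 220, 221, 222, 222, 213, 200, 201, 210, 213, 213, 212, 212, 212, 214, 217, 220, 221, 223, 225, 225, 224, 222, 220, 219, 217, 215, 215, 214, 212, 211, 211, 210, 210, 210, 212, 213, 205, 199, 185, 166, 187, 219, 226, 227, 229, 230, 231, 231, 232, 231]
```

View pics/c15.png

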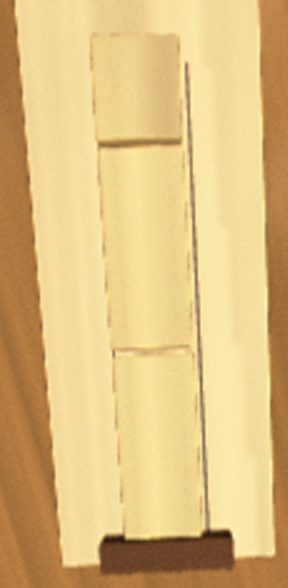

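```bash
python3 - <<'E'
from h import *
plan([.5622,-.0891,.10],167.9,n=10)
E
```

```text
at [ 0.5554 -0.065   0.2095] x-ax [-0.029 -0.007 -1.   ] yaw 165.34 n 10 twist/row -0.26 j6 -24.7 t 74.85 w 0.315
[[0.0109, -0.0015, -0.002], [0.0109, -0.0015, -0.002], [0.0109, -0.0015, -0.002], [0.0109, -0.0015, -0.002], [0.0109, -0.0015, -0.002], [0.0109, -0.0015, -0.002], [0.0109, -0.0015, -0.002], [0.0109, -0.0015, -0.002], [0.0109, -0.0015, -0.0021], [0.0109, -0.0015, -0.0021]]
```

>>> apply_moves --pt "0 -0.0015 -0.003" --pt "0.02 -0.002 -0.003" --pt "0.025 -0.002 -0.003" --pt "0.025 -0.001 -0.003" --pt "0.015 -0.001 -0.003" --pt "0 0 -0.003" --pt "0 0 0" --pt "0 0 0" --twist '[-0.5, -0.5, -0.5, -0.5, -0.5, 0, 0, 0]' --claw '[0, 0, 0, 0, 0, 0, 0, 0]'

```text
time_s: 75.65
tcp_pos: [0.5572, -0.0841, 0.1235]
ee_rot: [[-0.025, -0.979, 0.204], [-0.007, 0.205, 0.979], [-1.0, 0.023, -0.012]]
wrist_force: [-0.6, 0.9, -0.6]
gripper_width: 0.322
```

```bash
python3 - <<'E'
from brd import *
show();print(sn(st()[0]));plan([.5622,-.0891,.07],167.9,n=1)
E
```

```text
[ 0.5572 -0.0841  0.1235] [-0.0248 -0.0074 -0.9997] [-0.9786  0.2045  0.0228] [  8.01  22.88 -16.19   0.28 -52.4  -19.98] 75.65 F [-0.6  0.9 -0.6] w 0.322
[[ -34.82 -562.48]]
at [ 0.5572 -0.0841  0.1235] x-ax [-0.025 -0.007 -1.   ] yaw 168.2 n 1 twist/row 0.3 j6 -20.0 t 75.65 w 0.322
[[0.0534, -0.0071, -0.0032]]
```

>>> apply_moves --pt "0.007 -0.0025 -0.0015" --pt "0.007 -0.0025 -0.0015" --pt "0.007 -0.002 0" --pt "0.007 0 0" --pt "0.007 0 0" --pt "0.006 0 0" --pt "0.004 0 0" --pt "0 0 0" --pt "0 0 0" --twist '[0.15, 0.15, 0, 0, 0, 0, 0, 0, 0]' --claw '[0, 0, 0, 0, 0, 0, 0, 0, 0]'

```text
time_s: 76.55
tcp_pos: [0.5643, -0.0887, 0.0764]
ee_rot: [[-0.021, -0.978, 0.209], [-0.007, 0.209, 0.978], [-1.0, 0.019, -0.011]]
wrist_force: [-0.7, 1.1, -0.7]
gripper_width: 0.321
```

```bash
python3 - <<'E'
from brd import *
show();print(sn(st()[0]));plan([.5622,-.0891,.0568],167.9,n=1)
E
```

```text
[ 0.5643 -0.0887  0.0764] [-0.0208 -0.0072 -0.9998] [-0.9777  0.2093  0.0189] [  7.45  26.75 -18.02   0.35 -46.48 -19.77] 76.55 F [-0.7  1.1 -0.7] w 0.3214
[[ -31.79 -570.39]]
at [ 0.5643 -0.0887  0.0764] x-ax [-0.021 -0.007 -1.   ] yaw 167.92 n 1 twist/row 0.02 j6 -19.8 t 76.55 w 0.321
[[0.0196, 0.0016, -0.0006]]
```

>>> apply_moves --pt "0.004 0.001 -0.0006" --pt "0.004 0 0" --pt "0.004 0 0" --pt "0.003 0 0" --pt "0 0 0" --pt "0 0 0" --twist '[0, 0, 0, 0, 0, 0]' --claw '[0, 0, 0, 0, 0, 0]'

```text
time_s: 77.15
tcp_pos: [0.5632, -0.0892, 0.0607]
ee_rot: [[-0.019, -0.978, 0.209], [-0.007, 0.209, 0.978], [-1.0, 0.017, -0.011]]
wrist_force: [0.2, 0.1, -0.0]
gripper_width: 0.322
```

```bash
python3 - <<'E'
from brd import *
show();print(sn(st()[0]));plan([.5622,-.0891,.0568],167.9,n=1)
s=imaging.capture('scene'); P=cv2.resize(s['pixels'][100:250,190:330],None,fx=4,fy=4,interpolation=cv2.INTER_CUBIC); cv2.imwrite('pics/s16.png',P[:,:,::-1])
E
```

```text
[ 0.5632 -0.0892  0.0607] [-0.0193 -0.0071 -0.9998] [-0.9777  0.2092  0.0174] [  7.42  27.83 -19.03   0.37 -44.3  -19.76] 77.15 F [ 0.2  0.1 -0. ] w 0.3216
[[ -31.09 -569.41]]
at [ 0.5632 -0.0892  0.0607] x-ax [-0.019 -0.007 -1.   ] yaw 167.92 n 1 twist/row 0.02 j6 -19.8 t 77.15 w 0.322
[[0.004, 0.001, -0.0001]]
```

View pics/s16.png

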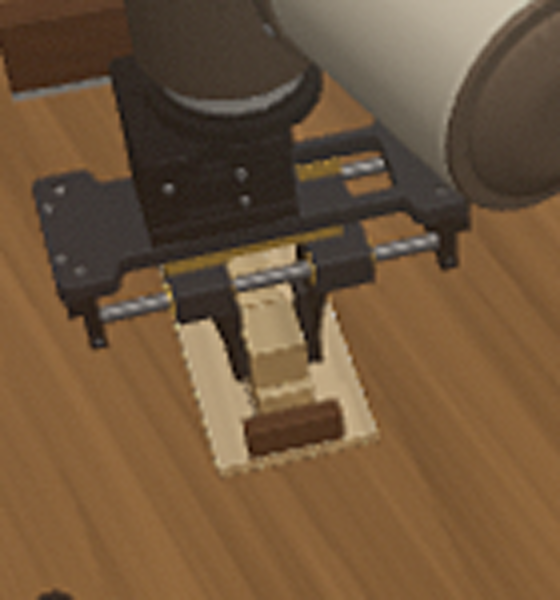

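>>> apply_moves --pt "0.0025 0.0008 0" --pt "0.0012 0 0" --pt "0 0 0" --pt "0 0 0" --twist '[0, 0, 0, 0]' --claw '[0, 0, 0, 0]'

```text
time_s: 77.6
tcp_pos: [0.5625, -0.089, 0.0571]
ee_rot: [[-0.019, -0.978, 0.209], [-0.007, 0.209, 0.978], [-1.0, 0.017, -0.011]]
wrist_force: [0.2, 0.9, -0.3]
gripper_width: 0.317
```

```bash
python3 - <<'E'
from brd import *
show();print(sn(st()[0]))
E
```

```text
[ 0.5625 -0.089   0.0571] [-0.0186 -0.0071 -0.9998] [-0.9778  0.2091  0.0168] [  7.45  28.04 -19.35   0.38 -43.72 -19.79] 77.6 F [ 0.2  0.9 -0.3] w 0.3166
[[ -31.13 -568.67]]
```

>>> apply_moves --pt "0 0 0" --pt "0 0 0" --pt "0 0 0" --pt "0 0 0" --pt "-0.004 0 0" --pt "-0.008 0 0" --pt "-0.015 0 0" --pt "-0.02 0 0" --pt "-0.02 0 0" --pt "-0.02 0 0" --pt "0 0 0" --twist '[0, 0, 0, 0, 0, 0, 0, 0, 0, 0, 0]' --claw '[0.5, 0.5, 0.5, 0.5, 0.5, 0.5, 0.5, 0.5, 0.5, 0.5, 0.5]'

```text
time_s: 78.7
tcp_pos: [0.5649, -0.0885, 0.1508]
ee_rot: [[-0.016, -0.978, 0.208], [-0.008, 0.209, 0.978], [-1.0, 0.014, -0.011]]
wrist_force: [0.3, -0.0, -0.3]
gripper_width: 0.499
```

```bash
python3 - <<'E'
from brd import *
show()
p=imaging.capture('top')
P=cv2.resize(p['pixels'][160:340,140:340],None,fx=3,fy=3,interpolation=cv2.INTER_CUBIC); cv2.imwrite('pics/t17.png',P[:,:,::-1])
for o in rects(p,'brick1',.024): print(o)
plan([.51,.19,.24],82,n=20)
E
```

```text
[ 0.5649 -0.0885  0.1508] [-0.0163 -0.0076 -0.9998] [-0.9779  0.2085  0.0143] [  7.49  21.64 -13.58   0.38 -55.76 -19.74] 78.7 F [ 0.3 -0.  -0.3] w 0.4993
(0.81, [431.0, 220.8], [543.5, -174.3], [55.8, 35.6], 78.0, [165.0, 143.0, 105.0])
(0.81, [262.1, 318.3], [342.4, 169.9], [51.9, 29.9], 64.7, [191.0, 71.0, 61.0])
(0.81, [163.2, 188.3], [619.9, 392.6], [70.3, 32.8], 78.0, [114.0, 61.0, 130.0])
(0.74, [247.4, 275.9], [432.7, 206.2], [62.5, 31.5], -7.6, [167.0, 145.0, 106.0])
at [ 0.5628 -0.0884  0.1478] x-ax [-0.022 -0.007 -1.   ] yaw 167.91 n 20 twist/row 4.3 j6 -19.7 t 78.8 w 0.498
[[-0.0047, 0.0056, 0.013], [-0.0047, 0.0066, 0.0126], [-0.0047, 0.0075, 0.012], [-0.0047, 0.0084, 0.0114], [-0.0047, 0.0092, 0.0108], [-0.0047, 0.01, 0.0101], [-0.0047, 0.0107, 0.0093], [-0.0047, 0.0114, 0.0085], [-0.0047, 0.012, 0.0076], [-0.0047, 0.0125, 0.0067], [-0.0047, 0.013, 0.0057], [-0.0047, 0.0133, 0.0047], [-0.0047, 0.0137, 0.0037], [-0.0047, 0.0139, 0.0027], [-0.0047, 0.0141, 0.0016], [-0.0047, 0.0141, 0.0006], [-0.0047, 0.0141, -0.0005], [-0.0047, 0.0141, -0.0016], [-0.0047, 0.0139, -0.0026], [-0.0047, 0.0137, -0.0036]]
```

View pics/t17.png

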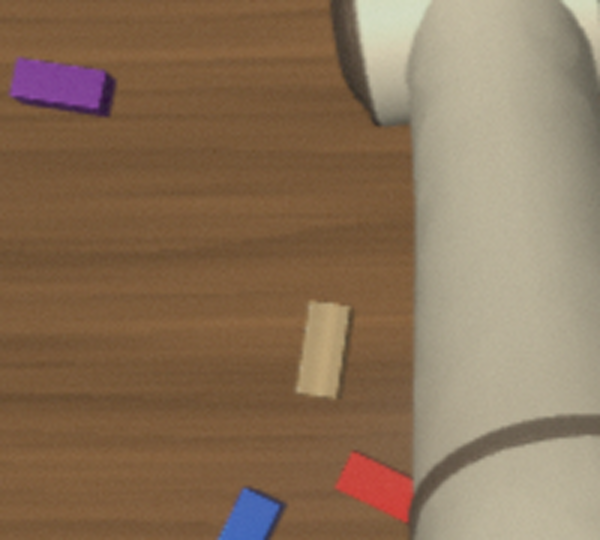

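```bash
python3 - <<'E'
from brd import *
plan([.4342,.2064,.16],82,n=22)
E
```

```text
at [ 0.5628 -0.0884  0.1478] x-ax [-0.022 -0.007 -1.   ] yaw 167.91 n 22 twist/row 3.9 j6 -19.7 t 78.8 w 0.498
[[-0.0005, 0.0085, 0.0119], [-0.0005, 0.0093, 0.0113], [-0.0005, 0.0101, 0.0106], [-0.0005, 0.0108, 0.0099], [-0.0005, 0.0114, 0.0091], [-0.0005, 0.012, 0.0083], [-0.0005, 0.0126, 0.0075], [-0.0005, 0.013, 0.0066], [-0.0005, 0.0135, 0.0057], [-0.0005, 0.0138, 0.0048], [-0.0005, 0.0141, 0.0038], [-0.0005, 0.0143, 0.0029], [-0.0005, 0.0145, 0.0019], [-0.0005, 0.0146, 0.0009], [-0.0005, 0.0146, -0.0001], [-0.0005, 0.0146, -0.0011], [-0.0005, 0.0145, -0.0021], [-0.0005, 0.0143, -0.0031], [-0.0005, 0.0141, -0.004], [-0.0005, 0.0137, -0.005], [-0.0005, 0.0134, -0.0059], [-0.0005, 0.0129, -0.0068]]
```

>>> apply_moves --pt "-0.001 0.0085 0.012" --pt "-0.001 0.0093 0.0113" --pt "-0.001 0.01 0.0106" --pt "-0.001 0.0108 0.01" --pt "-0.001 0.0114 0.009" --pt "-0.001 0.012 0.0083" --pt "-0.001 0.0126 0.0075" --pt "-0.001 0.013 0.0066" --pt "-0.001 0.0135 0.0057" --pt "-0.001 0.0138 0.0048" --pt "-0.001 0.014 0.0038" --pt "-0.001 0.0143 0.003" --twist '[3.9, 3.9, 3.9, 3.9, 3.9, 3.9, 3.9, 3.9, 3.9, 3.9, 3.9, 3.9]' --claw '[0.6, 0.6, 0.6, 0.6, 0.6, 0.6, 0.6, 0.6, 0.6, 0.6, 0.6, 0.6]'

```text
time_s: 80.0
tcp_pos: [0.4827, 0.0759, 0.1453]
ee_rot: [[-0.055, -0.48, 0.875], [-0.013, 0.877, 0.481], [-0.998, 0.015, -0.054]]
wrist_force: [-0.3, 0.9, 0.7]
gripper_width: 0.597
```

```bash
python3 - <<'E'
from brd import *
show();plan([.4342,.2064,.16],82,n=10)
E
```

```text
[0.4827 0.0759 0.1453] [-0.0546 -0.0129 -0.9984] [-0.4805  0.8769  0.0149] [ 27.52  15.68 -23.25  -0.97 -54.19 -88.19] 80.0 F [-0.3  0.9  0.7] w 0.5972
at [0.4827 0.0759 0.1453] x-ax [-0.055 -0.013 -0.998] yaw 118.72 n 10 twist/row 3.67 j6 -88.2 t 80.0 w 0.597
[[-0.0014, 0.0138, 0.0019], [-0.0014, 0.0139, 0.0011], [-0.0014, 0.0139, 0.0002], [-0.0014, 0.0139, -0.0007], [-0.0014, 0.0138, -0.0016], [-0.0014, 0.0137, -0.0025], [-0.0014, 0.0135, -0.0034], [-0.0014, 0.0133, -0.0042], [-0.0014, 0.013, -0.0051], [-0.0014, 0.0126, -0.0059]]
```

>>> apply_moves --pt "-0.003 0.0138 0.002" --pt "-0.003 0.0139 0.001" --pt "-0.003 0.014 0" --pt "-0.003 0.014 -0.0007" --pt "-0.003 0.0138 -0.0016" --pt "-0.003 0.0137 -0.0025" --pt "-0.003 0.0135 -0.0034" --pt "-0.003 0.012 -0.004" --pt "-0.003 0.008 -0.004" --pt "-0.003 0.004 -0.003" --pt "0 0 0" --pt "0 0 0" --twist '[3.7, 3.7, 3.7, 3.7, 3.7, 3.7, 3.7, 3.7, 3, 2, 0, 0]' --claw '[0.6, 0.6, 0.6, 0.6, 0.6, 0.6, 0.6, 0.6, 0.6, 0.6, 0.6, 0.6]'

```text
time_s: 81.2
tcp_pos: [0.4284, 0.1934, 0.1627]
ee_rot: [[-0.083, 0.127, 0.988], [-0.029, 0.991, -0.13], [-0.996, -0.039, -0.078]]
wrist_force: [0.1, 0.4, 0.2]
gripper_width: 0.595
```

```bash
python3 - <<'E'
from brd import *
show();plan([.4342,.2064,.10],82,n=3)
E
```

```text
[0.4284 0.1934 0.1627] [-0.0829 -0.0288 -0.9961] [ 0.1269  0.9911 -0.0392] [  42.82   13.67  -22.71   -2.37  -58.25 -138.88] 81.2 F [0.1 0.4 0.2] w 0.5955
at [0.4284 0.1934 0.1627] x-ax [-0.083 -0.029 -0.996] yaw 82.7 n 3 twist/row 0.23 j6 -138.9 t 81.2 w 0.595
[[0.0205, 0.0054, 0.003], [0.0205, 0.0054, 0.003], [0.0205, 0.0054, 0.0029]]
```

>>> apply_moves --pt "0.025 0.005 0.002" --pt "0.025 0.005 0.002" --pt "0.025 0.003 0" --pt "0 0 0" --pt "0 0 0" --pt "-0.009 0 0" --pt "-0.009 0 0" --pt "-0.009 0 0" --pt "-0.009 0 0" --pt "-0.009 0 0" --pt "-0.009 0 0" --pt "-0.009 0 0" --twist '[0.2, 0.2, 0.2, 0, 0, 0, 0, 0, 0, 0, 0, 0]' --claw '[0.6, 0.6, 0.6, 0.6, 0.6, 0.6, 0.6, 0.6, 0.6, 0.6, 0.6, 0.6]'

```text
time_s: 82.4
tcp_pos: [0.4357, 0.2043, 0.1568]
ee_rot: [[-0.077, 0.136, 0.988], [-0.025, 0.99, -0.139], [-0.997, -0.035, -0.073]]
wrist_force: [0.7, -0.3, -0.2]
gripper_width: 0.602
```

```bash
python3 - <<'E'
from brd import *
show();plan([.4342,.2064,.10],82,n=3)
E
```

```text
[0.4357 0.2043 0.1568] [-0.0769 -0.0249 -0.9967] [ 0.1363  0.99   -0.0352] [  43.23   14.89  -21.97   -2.35  -57.35 -139.8 ] 82.4 F [ 0.7 -0.3 -0.2] w 0.6022
at [0.4357 0.2043 0.1568] x-ax [-0.077 -0.025 -0.997] yaw 82.16 n 3 twist/row 0.05 j6 -139.8 t 82.4 w 0.602
[[0.0189, 0.0013, 0.0008], [0.0189, 0.0013, 0.0008], [0.0189, 0.0013, 0.0008]]
```

>>> apply_moves --pt "0.03 0.001 0" --pt "0.03 0.001 0" --pt "0.03 0 0" --pt "0.01 0 0" --pt "0 0 0" --pt "0 0 0" --pt "0 0 0" --twist '[0, 0, 0, 0, 0, 0, 0]' --claw '[0.6, 0.6, 0.6, 0.6, 0.6, 0.6, 0.6]'

```text
time_s: 83.1
tcp_pos: [0.4334, 0.2078, 0.062]
ee_rot: [[-0.065, 0.135, 0.989], [-0.016, 0.991, -0.136], [-0.998, -0.025, -0.062]]
wrist_force: [0.2, 0.3, 0.6]
gripper_width: 0.602
```

```bash
python3 - <<'E'
from brd import *
show()
E
```

```text
[0.4334 0.2078 0.062 ] [-0.065  -0.0164 -0.9978] [ 0.1348  0.9906 -0.025 ] [  43.79   22.    -28.53   -2.8   -42.84 -139.48] 83.1 F [0.2 0.3 0.6] w 0.6019
```

>>> apply_moves --pt "-0.03 0 0" --pt "-0.03 0 0" --pt "-0.03 0 0" --pt "0 0 0" --pt "0 0 0" --pt "0 0 0" --pt "0 0 0" --twist '[0, 0, 0, 0, 0, 0, 0]' --claw '[0.6, 0.6, 0.6, 0.6, 0.6, 0.6, 0.6]'

```text
time_s: 83.8
tcp_pos: [0.4414, 0.2105, 0.1612]
ee_rot: [[-0.057, 0.135, 0.989], [-0.01, 0.991, -0.136], [-0.998, -0.017, -0.055]]
wrist_force: [0.0, -1.1, -1.2]
gripper_width: 0.603
```

```bash
python3 - <<'E'
from brd import *
show()
E
```

```text
[0.4414 0.2105 0.1612] [-0.0567 -0.0098 -0.9983] [ 0.1347  0.9907 -0.0174] [  43.4    14.62  -21.59   -2.18  -56.56 -139.93] 83.8 F [ 0.  -1.1 -1.2] w 0.6029
```

>>> apply_moves --pt "0.03 0 -0.003" --pt "0.03 -0.002 -0.003" --pt "0.03 -0.002 0" --pt "0 0 0" --pt "0 0 0" --pt "0 0 0" --pt "-0.03 0 0" --pt "-0.03 0 0" --pt "-0.03 0 0" --pt "0 0 0" --pt "0 0 0" --pt "0 0 0" --twist '[0, 0, 0, 0, 0, 0, 0, 0, 0, 0, 0, 0]' --claw '[0.6, 0.6, 0.6, 0.6, 0.6, 0.6, 0.6, 0.6, 0.6, 0.6, 0.6, 0.6]'

```text
time_s: 85.0
tcp_pos: [0.4381, 0.2093, 0.169]
ee_rot: [[-0.047, 0.133, 0.99], [-0.005, 0.991, -0.134], [-0.999, -0.011, -0.046]]
wrist_force: [-0.2, -0.0, -0.6]
gripper_width: 0.603
```

>>> apply_moves --pt "0.03 0 0" --pt "0.03 0 0" --pt "0.03 0 0" --pt "0 0 0" --pt "0 0 0" --pt "0 0 0" --pt "-0.03 0 0" --pt "-0.03 0 0" --pt "-0.03 0 0" --pt "0 0 0" --pt "0 0 0" --pt "0 0 0" --twist '[0, 0, 0, 0, 0, 0, 0, 0, 0, 0, 0, 0]' --claw '[0.6, 0.6, 0.6, 0.6, 0.6, 0.6, 0.6, 0.6, 0.6, 0.6, 0.6, 0.6]'

```text
time_s: 86.2
tcp_pos: [0.441, 0.2109, 0.1777]
ee_rot: [[-0.036, 0.132, 0.991], [0.002, 0.991, -0.132], [-0.999, -0.003, -0.036]]
wrist_force: [1.1, 0.0, 0.4]
gripper_width: 0.6
```

```bash
python3 - <<'E'
from brd import *
show();plan([.4342,.2064,.07],82,n=3)
E
```

```text
[0.441  0.2109 0.1777] [-0.0362  0.0022 -0.9993] [ 0.132   0.9912 -0.0026] [  43.66   12.88  -21.33   -1.81  -57.22 -140.25] 86.2 F [1.1 0.  0.4] w 0.5998
at [0.441  0.2109 0.1777] x-ax [-0.036  0.002 -0.999] yaw 82.41 n 3 twist/row 0.14 j6 -140.2 t 86.2 w 0.6
[[0.036, -0.0017, -0.0008], [0.036, -0.0017, -0.0008], [0.036, -0.0017, -0.0008]]
```

One more cycle, then I descend.

>>> apply_moves --pt "0.03 -0.001 0" --pt "0.03 -0.001 0" --pt "0.03 0 0" --pt "0 0 0" --pt "0 0 0" --pt "0 0 0" --pt "-0.03 0 0" --pt "-0.03 0 0" --pt "-0.03 0 0" --pt "0 0 0" --pt "0 0 0" --pt "0 0 0" --twist '[0.15, 0.15, 0, 0, 0, 0, 0, 0, 0, 0, 0, 0]' --claw '[0.6, 0.6, 0.6, 0.6, 0.6, 0.6, 0.6, 0.6, 0.6, 0.6, 0.6, 0.6]'

```text
time_s: 87.4
tcp_pos: [0.4435, 0.2104, 0.1865]
ee_rot: [[-0.025, 0.136, 0.99], [0.009, 0.991, -0.136], [-1.0, 0.006, -0.026]]
wrist_force: [0.7, 0.6, 0.2]
gripper_width: 0.6
```

>>> apply_moves --pt "0.03 0 0" --pt "0.03 0 0" --pt "0.03 0 0" --pt "0.02 0 0" --pt "0 0 0" --pt "0 0 0" --pt "0 0 0" --twist '[0, 0, 0, 0, 0, 0, 0]' --claw '[0.6, 0.6, 0.6, 0.6, 0.6, 0.6, 0.6]'

```text
time_s: 88.1
tcp_pos: [0.4405, 0.2109, 0.0727]
ee_rot: [[-0.026, 0.135, 0.99], [0.007, 0.991, -0.135], [-1.0, 0.004, -0.027]]
wrist_force: [0.5, -1.1, 0.7]
gripper_width: 0.6
```

```bash
python3 - <<'E'
from brd import *
show();plan([.4342,.2064,.02],82,n=1)
E
```

```text
[0.4405 0.2109 0.0727] [-0.0259  0.0075 -0.9996] [0.1354 0.9908 0.0039] [  43.83   20.55  -28.98   -2.02  -41.26 -140.08] 88.1 F [ 0.5 -1.1  0.7] w 0.6002
at [0.4405 0.2109 0.0727] x-ax [-0.026  0.007 -1.   ] yaw 82.22 n 1 twist/row 0.22 j6 -140.1 t 88.1 w 0.6
[[0.0528, -0.0055, -0.0042]]
```

>>> apply_moves --pt "0.008 -0.0025 -0.0025" --pt "0.008 -0.0025 -0.0015" --pt "0.008 0 0" --pt "0.008 0 0" --pt "0.006 0 0" --pt "0.004 0 0" --pt "0.002 0 0" --pt "0 0 0" --pt "0 0 0" --twist '[0.2, 0, 0, 0, 0, 0, 0, 0, 0]' --claw '[0.6, 0.6, 0.6, 0.6, 0.6, 0.6, 0.6, 0.6, 0.6]'

```text
time_s: 89.0
tcp_pos: [0.4358, 0.2077, 0.0274]
ee_rot: [[-0.022, 0.139, 0.99], [0.011, 0.99, -0.139], [-1.0, 0.008, -0.023]]
wrist_force: [-0.5, 0.9, 0.9]
gripper_width: 0.6
```

```bash
python3 - <<'E'
from brd import *
show();plan([.4342,.2064,.02],82,n=1)
E
```

```text
[0.4358 0.2077 0.0274] [-0.0217  0.0109 -0.9997] [0.1388 0.9903 0.0078] [  43.96   24.36  -32.16   -2.35  -33.95 -139.98] 89.0 F [-0.5  0.9  0.9] w 0.6003
at [0.4358 0.2077 0.0274] x-ax [-0.022  0.011 -1.   ] yaw 82.02 n 1 twist/row 0.02 j6 -140.0 t 89.0 w 0.6
[[0.0074, -0.0016, -0.0012]]
```

>>> apply_moves --pt "0.004 -0.0012 -0.0012" --pt "0.003 0 0" --pt "0 0 0" --pt "0 0 0" --pt "0 0 0" --pt "0 0 0" --pt "0 0 0" --pt "0 0 0" --pt "0 0 0" --twist '[0, 0, 0, 0, 0, 0, 0, 0, 0]' --claw '[0.6, 0.6, 0.6, 0.6, 0, 0, 0, 0, 0]'

```text
time_s: 89.9
tcp_pos: [0.4347, 0.2071, 0.0206]
ee_rot: [[-0.02, 0.139, 0.99], [0.012, 0.99, -0.139], [-1.0, 0.01, -0.022]]
wrist_force: [0.5, -0.2, 0.3]
gripper_width: 0.321
```

```bash
python3 - <<'E'
from brd import *
show();print(st()[1].T@(np.array([.4342,.2064,.02])-st()[0]))
E
```

```text
[0.4347 0.2071 0.0206] [-0.02    0.0125 -0.9997] [0.1387 0.9903 0.0096] [  44.     24.93  -32.7    -2.42  -32.73 -139.93] 89.9 F [ 0.5 -0.2  0.3] w 0.3207
[ 0.0006484  -0.00080576 -0.0003591 ]
```

>>> apply_moves --pt "-0.01 0 0" --pt "-0.02 0 0" --pt "-0.03 0 0" --pt "-0.03 0 0" --pt "-0.03 0 0" --pt "-0.03 0 0" --pt "-0.03 0 0" --pt "-0.02 0 0" --pt "0 0 0" --pt "0 0 0" --twist '[0, 0, 0, 0, 0, 0, 0, 0, 0, 0]' --claw '[0, 0, 0, 0, 0, 0, 0, 0, 0, 0]'

```text
time_s: 90.9
tcp_pos: [0.4374, 0.2029, 0.2339]
ee_rot: [[-0.019, 0.139, 0.99], [0.013, 0.99, -0.139], [-1.0, 0.01, -0.02]]
wrist_force: [0.2, -0.4, -0.7]
gripper_width: 0.319
```

```bash
python3 - <<'E'
from h import *
show();plan([.570,-.045,.24],167.9,n=20)
E
```

```text
[0.4374 0.2029 0.2339] [-0.0186  0.0132 -0.9997] [0.1394 0.9902 0.0104] [  43.41    8.5   -18.19   -1.43  -63.57 -140.77] 90.9 F [ 0.2 -0.4 -0.7] w 0.3191
at [0.4374 0.2029 0.2339] x-ax [-0.019  0.013 -1.   ] yaw 81.99 n 20 twist/row -4.3 j6 -140.8 t 90.9 w 0.319
[[-0.0006, -0.0113, 0.0083], [-0.0006, -0.0119, 0.0074], [-0.0006, -0.0125, 0.0065], [-0.0006, -0.0129, 0.0055], [-0.0006, -0.0133, 0.0046], [-0.0006, -0.0136, 0.0036], [-0.0006, -0.0138, 0.0025], [-0.0006, -0.014, 0.0015], [-0.0006, -0.014, 0.0004], [-0.0006, -0.014, -0.0006], [-0.0006, -0.0139, -0.0017], [-0.0006, -0.0138, -0.0027], [-0.0006, -0.0135, -0.0037], [-0.0006, -0.0132, -0.0047], [-0.0006, -0.0128, -0.0057], [-0.0006, -0.0124, -0.0067], [-0.0006, -0.0118, -0.0076], [-0.0006, -0.0112, -0.0084], [-0.0006, -0.0106, -0.0093], [-0.0006, -0.0098, -0.01]]
```

>>> apply_moves --pt "-0.0006 -0.0113 0.0083" --pt "-0.0006 -0.012 0.0074" --pt "-0.0006 -0.0125 0.0065" --pt "-0.0006 -0.013 0.0055" --pt "-0.0006 -0.0133 0.0046" --pt "-0.0006 -0.0136 0.0036" --pt "-0.0006 -0.0138 0.0025" --pt "-0.0006 -0.014 0.0015" --pt "-0.0006 -0.014 0.0004" --pt "-0.0006 -0.014 -0.0006" --pt "-0.0006 -0.014 -0.0017" --pt "-0.0006 -0.0138 -0.0027" --twist '[-4.3, -4.3, -4.3, -4.3, -4.3, -4.3, -4.3, -4.3, -4.3, -4.3, -4.3, -4.3]' --claw '[0, 0, 0, 0, 0, 0, 0, 0, 0, 0, 0, 0]'

```text
time_s: 92.1
tcp_pos: [0.5118, 0.0467, 0.2202]
ee_rot: [[-0.052, -0.716, 0.696], [-0.001, 0.697, 0.717], [-0.999, 0.037, -0.037]]
wrist_force: [-0.6, 0.7, 0.3]
gripper_width: 0.316
```

```bash
python3 - <<'E'
from h import *
show();plan([.570,-.045,.24],167.9,n=8)
E
```

```text
[0.5118 0.0467 0.2202] [-5.200e-02 -6.000e-04 -9.986e-01] [-0.7157  0.6974  0.0369] [ 22.65  13.49 -13.99  -1.23 -65.29 -66.33] 92.1 F [-0.6  0.7  0.3] w 0.3157
at [0.5118 0.0467 0.2202] x-ax [-0.052 -0.001 -0.999] yaw 135.74 n 8 twist/row -4.02 j6 -66.3 t 92.1 w 0.316
[[-0.0028, -0.0131, -0.0032], [-0.0028, -0.0128, -0.0041], [-0.0028, -0.0125, -0.005], [-0.0028, -0.0121, -0.0059], [-0.0028, -0.0117, -0.0067], [-0.0028, -0.0112, -0.0075], [-0.0028, -0.0106, -0.0083], [-0.0028, -0.01, -0.009]]
```

>>> apply_moves --pt "-0.003 -0.013 -0.0032" --pt "-0.003 -0.0128 -0.004" --pt "-0.003 -0.0125 -0.005" --pt "-0.003 -0.012 -0.006" --pt "-0.003 -0.0117 -0.0067" --pt "-0.003 -0.01 -0.007" --pt "0 -0.006 -0.005" --pt "0 -0.002 -0.002" --pt "0 0 0" --pt "0 0 0" --twist '[-4, -4, -4, -4, -4, -4, -2.8, -1.5, 0, 0]' --claw '[0, 0, 0, 0, 0, 0, 0, 0, 0, 0]'

```text
time_s: 93.1
tcp_pos: [0.5538, -0.0358, 0.2185]
ee_rot: [[-0.086, -0.963, 0.257], [-0.006, 0.258, 0.966], [-0.996, 0.082, -0.028]]
wrist_force: [-0.2, 0.1, -1.1]
gripper_width: 0.318
```

```bash
python3 - <<'E'
from brd import *
show();plan([.570,-.045,.24],167.9,n=4)
E
```

```text
[ 0.5538 -0.0358  0.2185] [-0.0864 -0.0056 -0.9962] [-0.9626  0.2584  0.082 ] [ 12.62  18.5   -7.41  -0.82 -68.99 -27.25] 93.1 F [-0.2  0.1 -1.1] w 0.3179
at [ 0.5538 -0.0358  0.2185] x-ax [-0.086 -0.006 -0.996] yaw 164.97 n 4 twist/row -0.73 j6 -27.2 t 93.1 w 0.318
[[-0.0057, -0.004, -0.0013], [-0.0057, -0.004, -0.0014], [-0.0057, -0.004, -0.0014], [-0.0057, -0.004, -0.0015]]
```

>>> apply_moves --pt "0.03 -0.003 0" --pt "0.03 -0.003 0" --pt "0.03 -0.003 0" --pt "0 0 0" --pt "0 0 0" --pt "0 0 0" --pt "-0.03 -0.002 0" --pt "-0.03 -0.002 0" --pt "-0.03 0 0" --pt "0 0 0" --pt "0 0 0" --pt "0 0 0" --twist '[-0.7, -0.7, -0.7, 0, 0, 0, -0.5, 0, 0, 0, 0, 0]' --claw '[0, 0, 0, 0, 0, 0, 0, 0, 0, 0, 0, 0]'

```text
time_s: 94.3
tcp_pos: [0.569, -0.0371, 0.228]
ee_rot: [[-0.071, -0.975, 0.212], [-0.005, 0.213, 0.977], [-0.997, 0.069, -0.02]]
wrist_force: [0.8, 0.6, 0.4]
gripper_width: 0.32
```

>>> apply_moves --pt "0.03 0 0" --pt "0.03 0 0" --pt "0.03 0 0" --pt "0 0 0" --pt "0 0 0" --pt "0 0 0" --pt "-0.03 0 0" --pt "-0.03 0 0" --pt "-0.03 0 0" --pt "0 0 0" --pt "0 0 0" --pt "0 0 0" --twist '[0, 0, 0, 0, 0, 0, 0, 0, 0, 0, 0, 0]' --claw '[0, 0, 0, 0, 0, 0, 0, 0, 0, 0, 0, 0]'

```text
time_s: 95.5
tcp_pos: [0.5718, -0.0372, 0.2379]
ee_rot: [[-0.057, -0.976, 0.212], [-0.005, 0.212, 0.977], [-0.998, 0.055, -0.017]]
wrist_force: [-0.4, 0.4, -0.7]
gripper_width: 0.323
```

```bash
python3 - <<'E'
from brd import *
show();plan([.570,-.045,.24],167.9,n=4)
E
```

```text
[ 0.5718 -0.0372  0.2379] [-0.0574 -0.0054 -0.9983] [-0.9757  0.2122  0.055 ] [ 12.26  18.58  -4.47  -0.42 -70.23 -24.35] 95.5 F [-0.4  0.4 -0.7] w 0.3228
at [ 0.5718 -0.0372  0.2379] x-ax [-0.057 -0.005 -0.998] yaw 167.73 n 4 twist/row -0.04 j6 -24.3 t 95.5 w 0.323
[[-0.0005, 0.0001, -0.002], [-0.0005, 0.0001, -0.002], [-0.0005, 0.0001, -0.002], [-0.0005, 0.0001, -0.002]]
```

Each cycle gives about +0.015. I do three more.

>>> apply_moves --pt "0.03 0 0" --pt "0.03 0 0" --pt "0.03 0 0" --pt "0.01 0 0" --pt "0 0 0" --pt "0 0 0" --pt "-0.03 0 0" --pt "-0.03 0 0" --pt "-0.03 0 0" --pt "0 0 0" --pt "0 0 0" --pt "0 0 0" --twist '[0, 0, 0, 0, 0, 0, 0, 0, 0, 0, 0, 0]' --claw '[0, 0, 0, 0, 0, 0, 0, 0, 0, 0, 0, 0]'

```text
time_s: 96.7
tcp_pos: [0.5743, -0.0376, 0.2356]
ee_rot: [[-0.046, -0.976, 0.211], [-0.006, 0.211, 0.977], [-0.999, 0.043, -0.016]]
wrist_force: [0.4, -0.2, 0.4]
gripper_width: 0.323
```

>>> apply_moves --pt "0.03 0 0" --pt "0.03 0 0" --pt "0.03 0 0" --pt "0.01 0 0" --pt "0 0 0" --pt "0 0 0" --pt "-0.03 0 0" --pt "-0.03 0 0" --pt "-0.03 0 0" --pt "0 0 0" --pt "0 0 0" --pt "0 0 0" --twist '[0, 0, 0, 0, 0, 0, 0, 0, 0, 0, 0, 0]' --claw '[0, 0, 0, 0, 0, 0, 0, 0, 0, 0, 0, 0]'

```text
time_s: 97.9
tcp_pos: [0.5769, -0.038, 0.2335]
ee_rot: [[-0.034, -0.977, 0.21], [-0.007, 0.21, 0.978], [-0.999, 0.031, -0.014]]
wrist_force: [-0.1, 0.5, -0.5]
gripper_width: 0.323
```

>>> apply_moves --pt "0.03 0 0" --pt "0.03 0 0" --pt "0.03 0 0" --pt "0.01 0 0" --pt "0 0 0" --pt "0 0 0" --pt "-0.03 0 0" --pt "-0.03 0 0" --pt "-0.03 0 0" --pt "0 0 0" --pt "0 0 0" --pt "0 0 0" --twist '[0, 0, 0, 0, 0, 0, 0, 0, 0, 0, 0, 0]' --claw '[0, 0, 0, 0, 0, 0, 0, 0, 0, 0, 0, 0]'

```text
time_s: 99.1
tcp_pos: [0.5796, -0.0383, 0.2314]
ee_rot: [[-0.022, -0.978, 0.208], [-0.007, 0.209, 0.978], [-1.0, 0.02, -0.012]]
wrist_force: [-0.3, 0.6, -0.5]
gripper_width: 0.316
```

```bash
python3 - <<'E'
from brd import *
show(); w=imaging.capture('wrist');show();save(w,'w18'); pickle.dump(w,open('w18.pkl','wb'))
for s in (-46.7,-15.7,-13.7,18,50.3,83): print(s,proj(w,[np.r_[s*EB-568*NB,64 if s<0 else 36]/1000]).round(1))
E
```

```text
[ 0.5796 -0.0383  0.2314] [-0.0216 -0.0073 -0.9997] [-0.9778  0.2086  0.0196] [ 12.26  18.57  -5.6    0.16 -67.13 -24.36] 99.1 F [-0.3  0.6 -0.5] w 0.3158
[ 0.5794 -0.0384  0.2309] [-0.0227 -0.0074 -0.9997] [-0.9778  0.2087  0.0206] [ 12.26  18.59  -5.64   0.15 -67.13 -24.36] 99.15 F [ 0.4 -0.6 -0.2] w 0.3168
-46.7 [[322.2 178.9]]
-15.7 [[322.3 141.9]]
-13.7 [[322.3 139.4]]
18 [[321.4 103.6]]
50.3 [[321.5  64.7]]
83 [[321.6  23.4]]
```

View pics/w18.png

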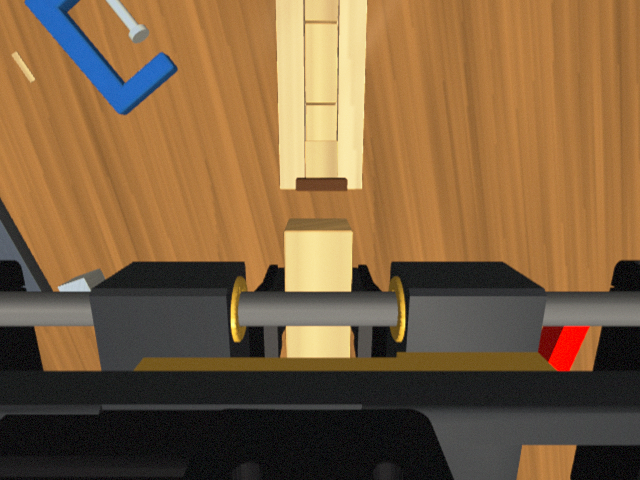

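```bash
python3 - <<'E'
from brd import *
w=pickle.load(open('w18.pkl','rb')); hand(w,0,rt=(226,238),rb=(210,226),bot=.0206)
g=cv2.cvtColor(w['pixels'],cv2.COLOR_RGB2GRAY).astype(float)
print(g[130:150,320].astype(int))
f=edge_rows(g,range(309,335,2),134,147); print(np.round([q[1] for q in f],1)); print(np.median(sn(unproj(w,f,.064)),0))
P=cv2.resize(w['pixels'][0:200,270:375],None,fx=3,fy=3,interpolation=cv2.INTER_CUBIC); cv2.imwrite('pics/c18.png',P[:,:,::-1])
E
```

```text
top row 230.3 hand xyz [-0.007  -0.0007 -0.0321] spread 0.0
bot row 217.87 hand xyz [ 0.021  -0.0007 -0.0314] spread 0.0001
[224 226 225 225 223 227 225 225 224 226 209 203 212 211 214 214 212 214
 213 214]
[141.7 141.8 139.3 139.5 139.4 139.6 139.4 139.4 139.4 139.6 139.6 139.6
 139.5]
[ -13.77 -569.09]
```

View pics/c18.png

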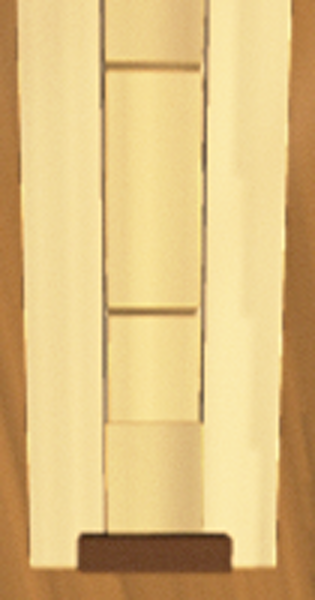

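```bash
python3 - <<'E'
from h import *
plan([.5518,-.1384,.15],167.9,n=11)
E
```

```text
at [ 0.5794 -0.0384  0.2309] x-ax [-0.023 -0.007 -1.   ] yaw 167.95 n 11 twist/row 0.0 j6 -24.4 t 99.15 w 0.317
[[0.0075, 0.0004, -0.0093], [0.0075, 0.0004, -0.0093], [0.0075, 0.0004, -0.0093], [0.0075, 0.0004, -0.0093], [0.0075, 0.0004, -0.0093], [0.0075, 0.0004, -0.0093], [0.0075, 0.0004, -0.0093], [0.0075, 0.0004, -0.0093], [0.0075, 0.0004, -0.0093], [0.0075, 0.0004, -0.0093], [0.0075, 0.0004, -0.0093]]
```

>>> apply_moves --pt "0.0075 0.0004 -0.0093" --pt "0.0075 0.0004 -0.0093" --pt "0.0075 0.0004 -0.0093" --pt "0.0075 0.0004 -0.0093" --pt "0.0075 0.0004 -0.0093" --pt "0.0075 0.0004 -0.0093" --pt "0.0075 0.0004 -0.0093" --pt "0.0075 0.0004 -0.0093" --pt "0.0075 0.0004 -0.0093" --pt "0.0075 0.0004 -0.009" --pt "0 0 -0.004" --pt "0 0 0" --twist '[0, 0, 0, 0, 0, 0, 0, 0, 0, 0, 0, 0]' --claw '[0, 0, 0, 0, 0, 0, 0, 0, 0, 0, 0, 0]'

```text
time_s: 100.35
tcp_pos: [0.5479, -0.1425, 0.1461]
ee_rot: [[-0.032, -0.977, 0.211], [-0.008, 0.211, 0.977], [-0.999, 0.03, -0.015]]
wrist_force: [1.2, 0.0, 0.1]
gripper_width: 0.321
```

```bash
python3 - <<'E'
from brd import *
show();print(sn(st()[0]));plan([.5518,-.1384,.08],167.9,n=9)
E
```

```text
[ 0.5479 -0.1425  0.1461] [-0.0324 -0.008  -0.9994] [-0.977  0.211  0.03 ] [  2.03  21.81 -14.15   0.47 -55.91 -14.47] 100.35 F [1.2 0.  0.1] w 0.3212
[[  24.26 -565.58]]
at [ 0.5479 -0.1425  0.1461] x-ax [-0.032 -0.008 -0.999] yaw 167.81 n 9 twist/row -0.01 j6 -14.5 t 100.35 w 0.321
[[0.0073, -0.0006, 0.0006], [0.0073, -0.0006, 0.0006], [0.0073, -0.0006, 0.0006], [0.0073, -0.0006, 0.0006], [0.0073, -0.0006, 0.0006], [0.0073, -0.0006, 0.0006], [0.0073, -0.0006, 0.0006], [0.0073, -0.0006, 0.0006], [0.0073, -0.0006, 0.0006]]
```

>>> apply_moves --pt "0.002 -0.002 0.0025" --pt "0.025 -0.002 0.0025" --pt "0.025 0 0" --pt "0 0 0" --pt "0 0 0" --pt "0 0 0" --twist '[0, 0, 0, 0, 0, 0]' --claw '[0, 0, 0, 0, 0, 0]'

```text
time_s: 100.95
tcp_pos: [0.5562, -0.1372, 0.0967]
ee_rot: [[-0.022, -0.978, 0.207], [-0.009, 0.208, 0.978], [-1.0, 0.02, -0.013]]
wrist_force: [0.1, 0.3, -0.5]
gripper_width: 0.317
```

```bash
python3 - <<'E'
from brd import *
show();print(sn(st()[0]));plan([.5518,-.1384,.0572],167.9,n=1)
E
```

```text
[ 0.5562 -0.1372  0.0967] [-0.0224 -0.0089 -0.9997] [-0.978   0.2075  0.0201] [  2.58  25.39 -16.75   0.6  -49.16 -14.95] 100.95 F [ 0.1  0.3 -0.5] w 0.3173
[[  17.32 -572.56]]
at [ 0.5562 -0.1372  0.0967] x-ax [-0.022 -0.009 -1.   ] yaw 168.02 n 1 twist/row 0.12 j6 -15.0 t 100.95 w 0.317
[[0.0396, 0.0032, -0.0016]]
```

>>> apply_moves --pt "0.006 0.0016 -0.001" --pt "0.006 0.0016 -0.001" --pt "0.006 0 0" --pt "0.005 0 0" --pt "0.005 0 0" --pt "0.003 0 0" --pt "0 0 0" --pt "0 0 0" --twist '[0.1, 0, 0, 0, 0, 0, 0, 0]' --claw '[0, 0, 0, 0, 0, 0, 0, 0]'

```text
time_s: 101.75
tcp_pos: [0.5534, -0.1389, 0.066]
ee_rot: [[-0.017, -0.978, 0.209], [-0.009, 0.209, 0.978], [-1.0, 0.015, -0.013]]
wrist_force: [0.0, 0.2, 0.5]
gripper_width: 0.318
```

```bash
python3 - <<'E'
from brd import *
show();print(sn(st()[0]));plan([.5518,-.1384,.0572],167.9,n=1)
E
```

```text
[ 0.5534 -0.1389  0.066 ] [-0.0173 -0.0092 -0.9998] [-0.9778  0.2089  0.015 ] [  2.43  27.36 -19.     0.69 -44.65 -14.98] 101.75 F [0.  0.2 0.5] w 0.318
[[  19.58 -570.2 ]]
at [ 0.5534 -0.1389  0.066 ] x-ax [-0.017 -0.009 -1.   ] yaw 167.94 n 1 twist/row 0.04 j6 -15.0 t 101.75 w 0.318
[[0.0088, 0.0015, 0.0003]]
```

>>> apply_moves --pt "0.003 0.0012 0.0002" --pt "0.003 0 0" --pt "0.002 0 0" --pt "0 0 0" --pt "0 0 0" --twist '[0, 0, 0, 0, 0]' --claw '[0, 0, 0, 0, 0]'

```text
time_s: 102.25
tcp_pos: [0.5523, -0.1385, 0.0577]
ee_rot: [[-0.016, -0.978, 0.209], [-0.009, 0.209, 0.978], [-1.0, 0.014, -0.012]]
wrist_force: [-0.5, 0.2, 0.4]
gripper_width: 0.32
```

```bash
python3 - <<'E'
from brd import *
show();print(sn(st()[0]))
E
```

```text
[ 0.5523 -0.1385  0.0577] [-0.0164 -0.0092 -0.9998] [-0.9779  0.2088  0.0141] [  2.48  27.91 -19.61   0.71 -43.45 -15.05] 102.25 F [-0.5  0.2  0.4] w 0.3199
[[  19.4  -569.09]]
```

>>> apply_moves --pt "0.0005 0.0003 0" --pt "0 0 0" --pt "0 0 0" --pt "0 0 0" --pt "0 0 0" --pt "-0.004 0 0" --pt "-0.008 0 0" --pt "-0.015 0 0" --pt "-0.02 0 0" --pt "-0.02 0 0.01" --pt "-0.02 0 0.02" --pt "-0.02 0 0.02" --twist '[0, 0, 0, 0, 0, 0, 0, 0, 0, 0, 0, 0]' --claw '[0, 0.5, 0.5, 0.5, 0.5, 0.5, 0.5, 0.5, 0.5, 0.5, 0.5, 0.5]'

```text
time_s: 103.45
tcp_pos: [0.5628, -0.0893, 0.1684]
ee_rot: [[-0.02, -0.977, 0.213], [-0.009, 0.213, 0.977], [-1.0, 0.018, -0.014]]
wrist_force: [0.0, 0.4, 0.1]
gripper_width: 0.498
```

>>> apply_moves --pt "-0.015 0 0.02" --pt "-0.01 0 0.02" --pt "0 0 0.01" --pt "0 0 0" --pt "0 0 0" --twist '[0, 0, 0, 0, 0]' --claw '[0.5, 0.5, 0.5, 0.5, 0.5]'

```text
time_s: 103.95
tcp_pos: [0.576, -0.0368, 0.2001]
ee_rot: [[-0.01, -0.978, 0.21], [-0.008, 0.21, 0.978], [-1.0, 0.008, -0.01]]
wrist_force: [0.7, -0.5, -0.8]
gripper_width: 0.495
```

```bash
python3 - <<'E'
from brd import *
show(); w=imaging.capture('wrist');save(w,'w19'); pickle.dump(w,open('w19.pkl','wb'))
s=imaging.capture('scene'); P=cv2.resize(s['pixels'][110:240,190:320],None,fx=4.5,fy=4.5,interpolation=cv2.INTER_CUBIC); cv2.imwrite('pics/s19.png',P[:,:,::-1])
P=cv2.resize(w['pixels'][0:260,250:390],None,fx=2.3,fy=2.3,interpolation=cv2.INTER_CUBIC); cv2.imwrite('pics/c19.png',P[:,:,::-1])
E
```

```text
[ 0.576  -0.0368  0.2001] [-0.01   -0.0082 -0.9999] [-0.9777  0.21    0.008 ] [ 12.59  19.31  -9.32   0.38 -62.02 -24.89] 103.95 F [ 0.7 -0.5 -0.8] w 0.4955
```

View pics/c19.png

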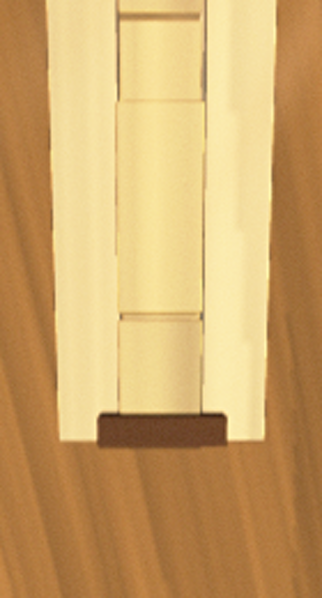

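View pics/s19.png

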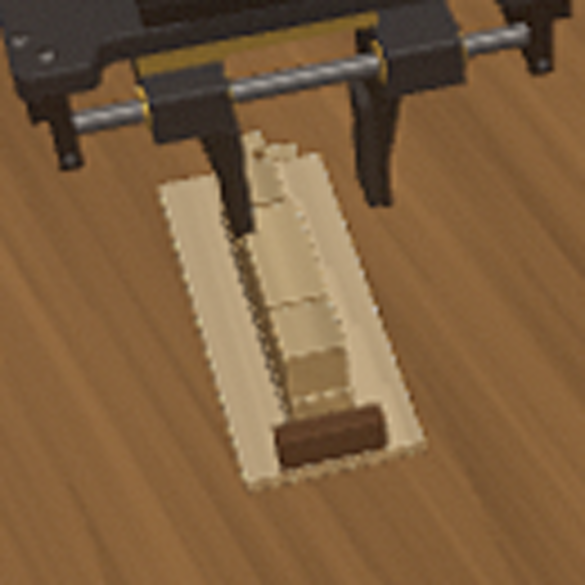

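```bash
python3 - <<'E'
from brd import *
w=pickle.load(open('w19.pkl','rb'));g=cv2.cvtColor(w['pixels'],cv2.COLOR_RGB2GRAY).astype(float)
print(g[130:145,320].astype(int),g[36:50,320].astype(int),g[172:186,320].astype(int))
for rr in (43.5,136,139.5): print(rr,sn(unproj(w,[(320,rr)],.064)))
for rr in(60,100,160):
    row=g[rr,290:350]; print(rr,row.astype(int).tolist())
E
```

```text
[222 222 221 224 223 208 176 201 201 193 210 214 210 211 212] [221 221 222 221 223 221 222 213 215 220 223 221 223 224] [213 214 214 215 211 216 217 171  82  60  72  76  82  80]
43.5 [[  51.38 -568.41]]
136 [[ -12.66 -568.4 ]]
139.5 [[ -15.23 -568.4 ]]
60 [226, 226, 224, 220, 223, 221, 222, 225, 225, 226, 179, 211, 215, 219, 216, 215, 214, 216, 214, 216, 218, 219, 222, 224, 223, 224, 225, 227, 225, 225, 223, 220, 221, 220, 218, 218, 218, 218, 218, 216, 214, 213, 213, 213, 214, 217, 216, 219, 222, 188, 228, 230, 231, 232, 233, 231, 232, 231, 230, 230]
100 [223, 226, 225, 223, 223, 222, 222, 224, 223, 225, 196, 204, 212, 214, 216, 215, 216, 214, 215, 217, 220, 219, 223, 224, 224, 226, 225, 227, 227, 223, 222, 221, 220, 220, 221, 218, 216, 215, 213, 214, 214, 213, 212, 211, 215, 218, 214, 213, 143, 220, 227, 227, 230, 230, 231, 232, 233, 232, 232, 233]
160 [223, 226, 227, 226, 223, 223, 223, 223, 222, 224, 224, 193, 208, 215, 215, 216, 214, 216, 215, 214, 214, 217, 214, 216, 217, 217, 217, 215, 216, 214, 212, 212, 208, 208, 205, 203, 198, 198, 194, 193, 189, 187, 192, 194, 194, 199, 194, 167, 187, 225, 229, 231, 231, 231, 233, 234, 233, 233, 233, 233]
```

>>> apply_moves --pt "-0.02 0 0.03" --pt "-0.02 0 0.04" --pt "-0.01 0 0.04" --pt "0 0 0.04" --pt "0 0 0.04" --pt "0 0 0.03" --pt "0 0 0.01" --pt "0 0 0" --twist '[0, 0, 0, 0, 0, 0, 0, 0]' --claw '[0.5, 0.5, 0.5, 0.5, 0.5, 0.5, 0.5, 0.5]'

```text
time_s: 104.85
tcp_pos: [0.6256, 0.1872, 0.2415]
ee_rot: [[-0.024, -0.974, 0.223], [-0.013, 0.224, 0.975], [-1.0, 0.021, -0.018]]
wrist_force: [-0.0, -0.7, -0.5]
gripper_width: 0.496
```

```bash
python3 - <<'E'
from brd import *
show()
p=imaging.capture('top'); save(p,'t20'); s=imaging.capture('scene'); save(s,'s20')
for q,z in (('scraper',.05),('glue',.04),('chisel',.01),('clamp',.01)): print(q,[o[:5] for o in rects(p,q,z)])
P=cv2.resize(s['pixels'][110:240,190:320],None,fx=4.5,fy=4.5,interpolation=cv2.INTER_CUBIC); cv2.imwrite('pics/s20c.png',P[:,:,::-1])
E
```

```text
[0.6256 0.1872 0.2415] [-0.0241 -0.0127 -0.9996] [-0.9745  0.2236  0.0207] [ 30.79  25.4    6.47  -0.09 -72.64 -43.67] 104.85 F [-0.  -0.7 -0.5] w 0.496
scraper [(0.8, [541.4, 217.4], [542.6, -391.4], [105.5, 41.5], -11.9), (0.53, [472.1, 230.9], [515.1, -255.2], [12.5, 8.2], -2.8)]
glue [(0.76, [331.4, 141.8], [718.2, 33.2], [57.0, 40.1], -0.5)]
chisel [(0.83, [255.4, 154.4], [717.7, 275.9], [197.5, 28.6], 79.7), (0.53, [331.9, 141.2], [729.7, 32.8], [56.4, 41.3], -0.5)]
clamp []
```

View pics/t20.png

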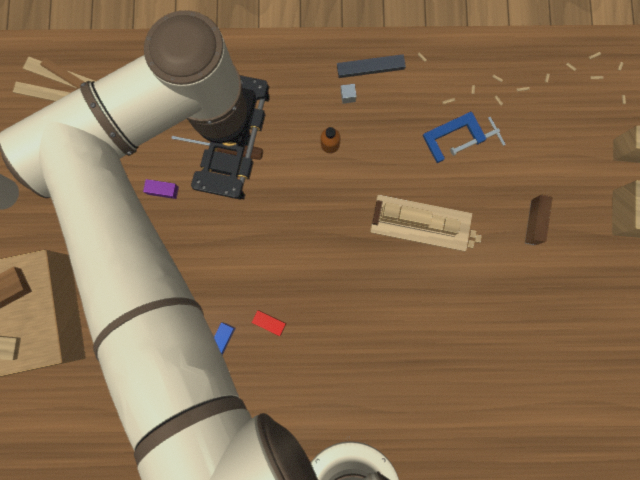

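View pics/s20c.png

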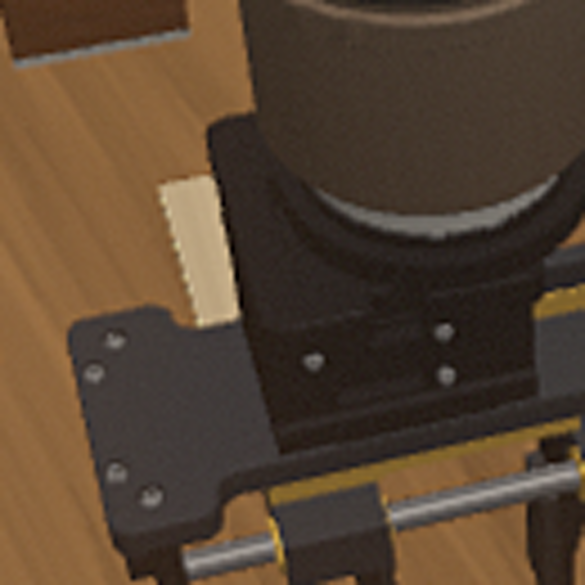

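View pics/s20.png

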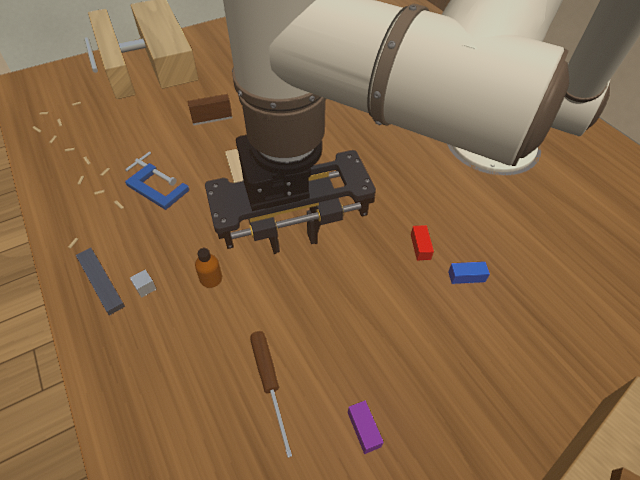

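```bash
python3 - <<'E'
from brd import *
p=imaging.capture('top'); P=cv2.resize(p['pixels'][185:255,365:490],None,fx=6,fy=6,interpolation=cv2.INTER_CUBIC); cv2.imwrite('pics/t21.png',P[:,:,::-1])
E
```

```text
(no output)
```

View pics/t21.png

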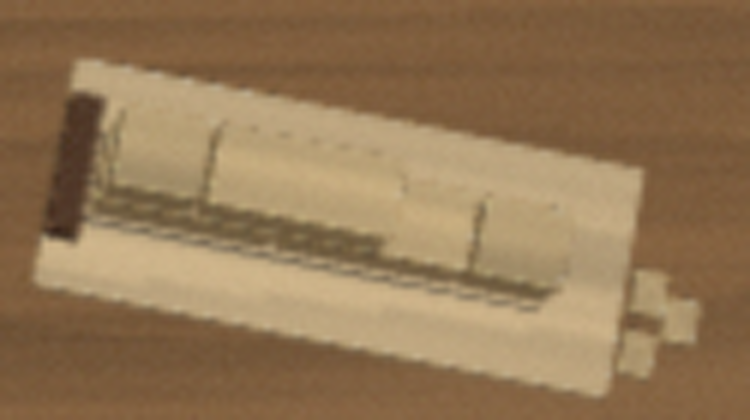

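The zoomed top view shows both courses as asked for. In the bottom course the second brick and the half brick run to about (560,240), and above it sit a half brick and a whole brick from about (110,150) to (400,200). The chips lie off the board's end at (660,310). I'm handing the job in.

```bash
python3 - <<'E'
from h import *
print(job.finish_job()); show()
E
```

```text
the job is handed in; nothing more can be done
None
the job is handed in; nothing more can be done
```

The job is handed in: the board is swept, the scraper block is back on the bench, and all the bricks are laid. It took about 105 s of the 210 s allowed.

- **Sweeping:** I pushed all three chips that were present off the far end of the board with the scraper. They lie flat on the bench about 3 mm beyond that end. The scraper stands upright on the bench, about 120 mm past that end.
- **Bottom course:** two whole bricks, then a half brick. The first brick starts about 2.7 mm from the stop, and the gaps measured about 2 mm.
- **Second course:** the other half brick at the stop end, then the third whole brick after a gap of about 2–2.5 mm. The brick's centre is about 1.5 mm past the middle of the joint below.
- **Third course:** none, because only three whole bricks were present.
- **Position:** the bricks measured within about 1 mm of the board's centreline.
- **Checks that disagreed:** the network did not report the clamp in the last top picture, though it is plainly there by eye and in its place. The two views of the second-course half brick differ by about 1 mm.
- **Last pictures:** the stack was standing in the last top picture; the arm hid it from the scene camera. The glue bottle, hand tool and coloured look-alikes looked undisturbed. I saw no knock or loss of grip during the run.

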